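# Make up a sensor kit: plate, moulded modules, metered bars

### The job

Make up the next kit in the grey tray: pull the magazine's slide right out to draw the bottom plate from under the stack, lay that plate flat in the tray's large bay and push the slide fully home so the next plate drops; then lift every cured module out of the mould and stand it upright beside the plate on the floor of the same bay. The loose bars come last: hold the tin with its lip close over the small bay (less than 10 cm up), tip it slowly until you feel the bars begin to shift, hold it there while they slide out, and stop with three or four bars in the bay and the rest still in the tin (never dump it). Then stand the tin upright on its rubber pad, and leave the plates above and everything else on the bench where they are.

Things in the scene. Friction and masses are not known exactly. Their poses are not given: they have to be found in the camera images.
- tray: grey open kit tray fixed to the bench, 158 mm (x) by 317 mm (y), walls 28 mm high, 4 mm thick, floor 4 mm thick; origin under its centre on the bench. A divider splits it into a large bay (inside 150 by 210 mm, tray y -55.5 to +154.5 mm, empty at the start) and a small bay (inside 150 by 95 mm, tray y -154.5 to -59.5 mm)
- bar_bay (a point): centre of the floor of the tray's small bay, for the brass bars (axes as the tray)
- stack (a point): plate magazine, an open-topped aluminium box (96 mm in x, 70 mm in y, top 86 mm above the bench) on a dark foot: this point is the centre of the underside of the lowest plate, 32 mm above the bench, slide home; axes as the magazine. Plates above the lowest are held by its four walls (3 mm play); the slide comes out to its -x under the front wall
- slide (a joint): the magazine's pull slide: 0 = home, grows as pulled to the magazine's -x, 0.100 m = right out at its stop; friction 2 N, stays put. A step 6 mm behind the lowest plate pushes it out and holds up the others; right out, that plate lies in front of the magazine on a bed 40 mm wide (top 32 mm up), 94 mm from the stack. Pushed fully home, the next plate drops
- slide_knob (a point): the slide's upright black knob, 22 mm diameter, 30 mm tall: this point is on its axis 50 mm above the bench, 12 mm below its top; 75 mm in front (-x) of the stack at home
- plate1: aluminium plate, 80 mm (x) by 56 mm (y), 12 mm thick, 140 g, flat in the magazine, number 1 from the bottom (the bottom one, the one wanted); origin at the centre of its underside
- plate2: aluminium plate, 80 mm (x) by 56 mm (y), 12 mm thick, 140 g, flat in the magazine, number 2 from the bottom; origin at the centre of its underside
- plate3: aluminium plate, 80 mm (x) by 56 mm (y), 12 mm thick, 140 g, flat in the magazine, number 3 from the bottom; origin at the centre of its underside
- mould: open aluminium potting mould fixed to the bench, 140 by 140 mm, 30 mm high, with four square cavities 50 by 50 mm, 14 mm deep, centred at x, y = +-33 mm, some of them empty; origin under its centre on the bench
- module1: cured sensor module (None if absent): black block 44 by 44 by 20 mm with an upright round steel connector, 24 mm diameter, 24 mm tall, on its top, 90 g; origin at the centre of its underside. Starts upright, square to the mould, in one of the four cavities (50 mm square, 14 mm deep, 66 mm apart) of the fixed aluminium mould (140 by 140 by 30 mm), its underside 16 mm above the bench
- module2: cured sensor module (None if absent): black block 44 by 44 by 20 mm with an upright round steel connector, 24 mm diameter, 24 mm tall, on its top, 90 g; origin at the centre of its underside. Starts upright, square to the mould, in one of the four cavities (50 mm square, 14 mm deep, 66 mm apart) of the fixed aluminium mould (140 by 140 by 30 mm), its underside 16 mm above the bench
- module3: cured sensor module (None if absent): black block 44 by 44 by 20 mm with an upright round steel connector, 24 mm diameter, 24 mm tall, on its top, 90 g; origin at the centre of its underside. Starts upright, square to the mould, in one of the four cavities (50 mm square, 14 mm deep, 66 mm apart) of the fixed aluminium mould (140 by 140 by 30 mm), its underside 16 mm above the bench
- module4: cured sensor module (None if absent): black block 44 by 44 by 20 mm with an upright round steel connector, 24 mm diameter, 24 mm tall, on its top, 90 g; origin at the centre of its underside. Starts upright, square to the mould, in one of the four cavities (50 mm square, 14 mm deep, 66 mm apart) of the fixed aluminium mould (140 by 140 by 30 mm), its underside 16 mm above the bench
- tin: open steel scoop tin, 67 mm wide (y), x -59 to +60 mm, 200 g empty; side walls 45 mm high for x -16 to +60 mm, falling to 32 mm at the lip. Floor level to x = -16 mm, then up 20 degrees to the pouring lip at -x. Origin: centre of underside. Tipped lip down, bars start over the lip at 20-42 degrees (friction varies), one or two at a time; tipped back 5-10 they stop
- tin_lip (a point): middle of the tin's pouring lip, 59 mm towards -x from the tin's origin and 20 mm above its underside (axes as the tin)
- pad: thin black rubber pad fixed to the bench, 150 mm (x) by 90 mm (y), 3 mm thick, the tin's parking place; origin under its centre, x as the tin's at the start
- bar1: brass terminal bar, 18 mm (x) by 58 mm (y) by 10 mm, 80 g; origin at the centre of its underside. Starts in the tin, lying across it, number 1 from the back wall
- bar2: brass terminal bar, 18 mm (x) by 58 mm (y) by 10 mm, 80 g; origin at the centre of its underside. Starts in the tin, lying across it, number 2 from the back wall
- bar3: brass terminal bar, 18 mm (x) by 58 mm (y) by 10 mm, 80 g; origin at the centre of its underside. Starts in the tin, lying across it, number 3 from the back wall
- bar4: brass terminal bar, 18 mm (x) by 58 mm (y) by 10 mm, 80 g; origin at the centre of its underside. Starts in the tin, lying across it, number 4 from the back wall
- bar5: brass terminal bar, 18 mm (x) by 58 mm (y) by 10 mm, 80 g; origin at the centre of its underside. Starts in the tin, lying across it, number 5 from the back wall
- bar6: brass terminal bar, 18 mm (x) by 58 mm (y) by 10 mm, 80 g; origin at the centre of its underside. Starts in the tin, lying across it, number 6 from the back wall
- housing: bystander: black square housing with a thin green stripe, 70 by 70 by 66 mm, loose; origin at the centre of its underside
- gearmotor: bystander: black motor on an aluminium bracket, about 100 by 44 by 44 mm, loose; origin at its underside
Things that resemble listed ones, but are neither listed nor needed, are in the scene too. What is meant by the tin is not yellow, and is the smaller of those in its own colour.

How it is judged:
On the way, in this order (a step that is already met when the one before it is completed fails the run):
1. the slide has been pulled right out (at least 85 mm) with plates 2 and 3 still in the magazine (value of joint slide above 0.085 m and distance between each of plate2, plate3 and stack below 0.05 m), for 0.1 s.
2. the bottom plate lies flat in the tray's large bay, let go (z of plate1 in the frame of tray between 0.002 and 0.009 m and y of plate1 in the frame of tray above -0.03 m and horizontal distance between plate1 and tray below 0.165 m and angle between plate1's own z axis and vertical below 0.08 rad and contact force between the fingers and plate1 below 0.2 N), for 0.2 s.
3. every module that was in the mould stands upright on the floor of the large bay, let go (z of module1 in the frame of tray between 0.002 and 0.009 m and y of each of module1, module2, module3, module4 in the frame of tray above -0.0435 m and horizontal distance between each of module1, module2, module3, module4 and tray below 0.165 m and angle between each of module1, module2, module3, module4's own z axis and vertical below 0.12 rad and z of module2 in the frame of tray between 0.002 and 0.009 m and z of module3 in the frame of tray between 0.002 and 0.009 m and z of module4 in the frame of tray between 0.002 and 0.009 m and contact force between the fingers and module1 below 0.2 N and contact force between the fingers and module2 below 0.2 N and contact force between the fingers and module3 below 0.2 N and contact force between the fingers and module4 below 0.2 N), for 0.2 s.
4. the tin is held still, tipped by more than 12 degrees with its lip over the small bay, with at least one bar slid out into the bay (angle between tin's own z axis and vertical above 0.21 rad and angular speed of tin below 0.25 rad/s and horizontal distance between tin_lip and bar_bay below 0.08 m and ((horizontal distance between bar1 and bar_bay below 0.085 m and z of bar1 in the frame of tray below 0.04 m) or (horizontal distance between bar2 and bar_bay below 0.085 m and z of bar2 in the frame of tray below 0.04 m) or (horizontal distance between bar3 and bar_bay below 0.085 m and z of bar3 in the frame of tray below 0.04 m) or (horizontal distance between bar4 and bar_bay below 0.085 m and z of bar4 in the frame of tray below 0.04 m) or (horizontal distance between bar5 and bar_bay below 0.085 m and z of bar5 in the frame of tray below 0.04 m) or (horizontal distance between bar6 and bar_bay below 0.085 m and z of bar6 in the frame of tray below 0.04 m))), for 0.4 s.
At the end, for the whole second after the job is handed in: plate 1 flat in the large bay; plates 2, 3 in the magazine, slide home (4 mm), plate 2 down on it; all modules upright (7 deg) on the large bay's floor; 3 or 4 bars in the small bay, the rest in the tin, which stands upright and at rest within 30 mm of its pad's centre (z of plate1 in the frame of tray between 0.002 and 0.009 m and y of plate1 in the frame of tray above -0.03 m and horizontal distance between each of plate1, module1, module2, module3, module4 and tray below 0.165 m and angle between plate1's own z axis and vertical below 0.08 rad and distance between each of plate2, plate3 and stack below 0.05 m and value of joint slide below 0.004 m and z of plate2 in the frame of stack below 0.004 m and z of module1 in the frame of tray between 0.002 and 0.009 m and y of each of module1, module2, module3, module4 in the frame of tray above -0.0435 m and angle between each of module1, module2, module3, module4's own z axis and vertical below 0.12 rad and z of module2 in the frame of tray between 0.002 and 0.009 m and z of module3 in the frame of tray between 0.002 and 0.009 m and z of module4 in the frame of tray between 0.002 and 0.009 m and ((horizontal distance between bar1 and bar_bay below 0.085 m and y of bar1 in the frame of tray below -0.057 m and z of bar1 in the frame of tray between 0.003 and 0.04 m) or (horizontal distance between bar1 and tin below 0.065 m and z of bar1 in the frame of tin between 0.003 and 0.04 m)) and ((horizontal distance between bar2 and bar_bay below 0.085 m and y of bar2 in the frame of tray below -0.057 m and z of bar2 in the frame of tray between 0.003 and 0.04 m) or (horizontal distance between bar2 and tin below 0.065 m and z of bar2 in the frame of tin between 0.003 and 0.04 m)) and ((horizontal distance between bar3 and bar_bay below 0.085 m and y of bar3 in the frame of tray below -0.057 m and z of bar3 in the frame of tray between 0.003 and 0.04 m) or (horizontal distance between bar3 and tin below 0.065 m and z of bar3 in the frame of tin between 0.003 and 0.04 m)) and ((horizontal distance between bar4 and bar_bay below 0.085 m and y of bar4 in the frame of tray below -0.057 m and z of bar4 in the frame of tray between 0.003 and 0.04 m) or (horizontal distance between bar4 and tin below 0.065 m and z of bar4 in the frame of tin between 0.003 and 0.04 m)) and ((horizontal distance between bar5 and bar_bay below 0.085 m and y of bar5 in the frame of tray below -0.057 m and z of bar5 in the frame of tray between 0.003 and 0.04 m) or (horizontal distance between bar5 and tin below 0.065 m and z of bar5 in the frame of tin between 0.003 and 0.04 m)) and ((horizontal distance between bar6 and bar_bay below 0.085 m and y of bar6 in the frame of tray below -0.057 m and z of bar6 in the frame of tray between 0.003 and 0.04 m) or (horizontal distance between bar6 and tin below 0.065 m and z of bar6 in the frame of tin between 0.003 and 0.04 m)) and (horizontal distance between each of bar1, bar2, bar3 and pad above 0.1 m or horizontal distance between each of bar1, bar2, bar4 and pad above 0.1 m or horizontal distance between each of bar1, bar2, bar5 and pad above 0.1 m or horizontal distance between each of bar1, bar2, bar6 and pad above 0.1 m or horizontal distance between each of bar1, bar3, bar4 and pad above 0.1 m or horizontal distance between each of bar1, bar3, bar5 and pad above 0.1 m or horizontal distance between each of bar1, bar3, bar6 and pad above 0.1 m or horizontal distance between each of bar1, bar4, bar5 and pad above 0.1 m or horizontal distance between each of bar1, bar4, bar6 and pad above 0.1 m or horizontal distance between each of bar1, bar5, bar6 and pad above 0.1 m or horizontal distance between each of bar2, bar3, bar4 and pad above 0.1 m or horizontal distance between each of bar2, bar3, bar5 and pad above 0.1 m or horizontal distance between each of bar2, bar3, bar6 and pad above 0.1 m or horizontal distance between each of bar2, bar4, bar5 and pad above 0.1 m or horizontal distance between each of bar2, bar4, bar6 and pad above 0.1 m or horizontal distance between each of bar2, bar5, bar6 and pad above 0.1 m or horizontal distance between each of bar3, bar4, bar5 and pad above 0.1 m or horizontal distance between each of bar3, bar4, bar6 and pad above 0.1 m or horizontal distance between each of bar3, bar5, bar6 and pad above 0.1 m or horizontal distance between each of bar4, bar5, bar6 and pad above 0.1 m) and (horizontal distance between each of bar1, bar2 and pad below 0.1 m or horizontal distance between each of bar1, bar3 and pad below 0.1 m or horizontal distance between each of bar1, bar4 and pad below 0.1 m or horizontal distance between each of bar1, bar5 and pad below 0.1 m or horizontal distance between each of bar1, bar6 and pad below 0.1 m or horizontal distance between each of bar2, bar3 and pad below 0.1 m or horizontal distance between each of bar2, bar4 and pad below 0.1 m or horizontal distance between each of bar2, bar5 and pad below 0.1 m or horizontal distance between each of bar2, bar6 and pad below 0.1 m or horizontal distance between each of bar3, bar4 and pad below 0.1 m or horizontal distance between each of bar3, bar5 and pad below 0.1 m or horizontal distance between each of bar3, bar6 and pad below 0.1 m or horizontal distance between each of bar4, bar5 and pad below 0.1 m or horizontal distance between each of bar4, bar6 and pad below 0.1 m or horizontal distance between each of bar5, bar6 and pad below 0.1 m) and horizontal distance between tin and pad below 0.03 m and angle between tin's own z axis and vertical below 0.06 rad and height (world z) of tin below 0.008 m and linear speed of tin below 0.02 m/s); the robot touches nothing.
It fails at once if the tin is tipped by more than 63 degrees (dumped) (angle between tin's own z axis and vertical above 1.1 rad).
It fails at once if a bar falls faster than 1.5 m/s (poured from more than about 10 cm up) (linear speed of any of bar1, bar2, bar3, bar4, bar5, bar6 above 1.5 m/s).
It fails at once if plate 2 or 3 leaves the magazine (not (distance between plate2 and stack below 0.05 m) or not (distance between plate3 and stack below 0.05 m)).
It fails at once if the housing or the gearmotor is shoved more than 30 mm (distance of any of housing, gearmotor from where it was at the start of the episode above 0.03 m).
Of module1, module2, module3, module4 only 2 to 3 are there at a start; the rules pass over those that are not, and their reading is None.
At some moment in a run one of module1, module2, module3, module4 may be knocked a few centimetres aside while the robot is not near it.
It also fails if it takes over 210 s, if anything falls off the work surface, if the arm or the gripper's body presses on something with over 40 N, if the wrist force passes 120 N, or if a joint passes its speed limit or range.

### The arm

A 7-joint arm with a two-finger parallel gripper is mounted at the origin on the work surface. World frame = base frame: x ahead of the robot, y to its left, z up, the work surface at z = 0. Lengths are in m, angles in rad, forces in N, time in s.
With the tool pointing down it reaches from about 0.35 to 0.9 m from the base axis. Payload 8.1 kg.
Tool frame: the origin (TCP) lies on the centre line of the jaws, within the pads' length; the fingertips stand 14 mm ahead of it and the grasp point (between the pads) lies 5 mm behind it; z points along the fingers, y is the direction in which the jaws open and shut (so a half turn about z gives the same grasp; the last joint's range is limited). The gripper opens to 92 mm and grips with 3 to 60 N. Pads are 19 mm wide; open, the fingers measure 130 mm over their backs; the gripper's body (75 mm by 190 mm) begins 47 mm behind the grasp point.
Start: joints at [1.074, 0.434, 0.025, 1.573, -0.012, 1.134, -0.075], TCP at [0.24, -0.577, 0.241] pointing down, gripper open.
Joint ranges: [-2.62, 2.62], [-0.44, 2.09], [-1.27, 1.32], [0.08, 2.57], [-1.32, 4.46], [0.12, 2], [-2.74, 2.74]. Speed limits (rad/s): [2.22, 2.22, 3.01, 3.01, 3.14, 3.14, 3.14].

### API

Orientations are given as a rotation vector (axis times angle).
In Python, from cell import observe, eyes, arm gives the robot as it stands.
- The arm moves only by the tool step_arm, never from a script. Its argument "series" is a list that holds one entry, the list of rows, each a list of 5 numbers: the finger opening in m, from 0 to 0.0918, then the shift along the world's x, y, z in m, then the turn about the world's z in degrees. In form: [[[hand, dx, dy, dz, spin], ...]]. A call has 1 to 20 rows; each row is the pose to reach, as a shift and turn from the pose measured when the call began; what a row does not reach only later rows make up. A row lasts 1/12 s, in which the tool goes at most 41.7 mm and 7.16 degrees, less where a joint would pass 70% of its speed; a pose out of reach is approached as far as the arm can. A call with a gripper value outside its range is refused whole. The fingers move at their own pace and stop on an object; "squeeze" is the grip in N (left out, the last holds). Time passes only in rows, so rows that repeat a pose let the fingers close. It gives the time, the measured TCP pose, the force and the opening at its end, in the units of the state.
- observe(): the state, without advancing time (a new reading comes with each control period).
- eyes.get_image(name): name is "scene" or "top" or "wrist"; returns (picture, depth): 384x512x3 uint8, red, green, blue; 384x512 float32, m along the optical axis (not along the pixel's ray), 0 where there is no reading.
- eyes.camera_params(name): a dict with "intrinsics" (3x3 intrinsics, pixels), "position" and "attitude" of the camera in the world. Camera axes: x right, y down, z forward; pixel columns grow to the right and rows downward; lengths in m; the calibration is good to about 2 mm. A picture is of the moment at which its call begins: read the wrist's pose just before it. camera_params takes no time and is no camera call; for the wrist camera it gives the pose at the moment of the call.
- arm.sign_off(): hands the job in, once; it reports no verdict.
The state is a dict: "clock": time; "joints": joint angles; "dq": joint speeds; "joint_efforts": joint torques, N m; "position": TCP position; "ee_rot": TCP orientation; "force": force on the tool from outside, world axes, zero at the start; "ft_torque": the same for the moment, N m; "width": opening from 0.0 (shut) to 1.0 (fully open).
Only numpy, scipy, OpenCV 4.12 (cv2) and the standard library are available. Lean on these libraries where they do the work, as an engineer would, in place of code of your own. Each camera call takes 0.05 s, during which the arm holds its last target.

## Working session

There is one attempt and no reset: what is moved stays moved. The work goes in short steps, Python scripts to look and compute and a tool call to move; the robot and the scene stay as the last step left them, time stands still between calls to the robot, and variables do not carry over. Pictures are saved under pics/ and viewed, and the job is handed in when it is done.

Besides the shell and the picture viewer there is one more tool, called after ">>>" as name(argument=value, ...) on one line, values as JSON. step_arm: Moves the arm, as the interface text tells. Its arguments: {"type":"object","properties":{"series":{"type":"array"},"squeeze":{"type":"number"}},"required":["series"]}

```bash
ls; mkdir -p pics; python3 - <<'E'
from cell import observe, eyes, arm
import cv2,numpy as np
print(observe())
for n in ["scene","top","wrist"]:
    im,d=eyes.get_image(n); p=eyes.camera_params(n); print(n,p)
    cv2.imwrite(f"pics/{n}0.png",im[:,:,::-1]); np.save(f"pics/{n}0d.npy",d)
E
```

```text
pics
{'clock': 0.0, 'joints': array([ 1.07439815,  0.43519767,  0.02497159,  1.57411249, -0.01159678,
        1.13398439, -0.07510262]), 'dq': array([ 1.55917409e-03, -4.50895764e-04, -1.31220901e-03, -2.63674083e-05,
       -1.47398518e-03,  4.91601724e-04, -3.32991662e-04]), 'joint_efforts': array([-1.14520382e-03, -6.67860246e+01,  9.84436199e-01, -3.14470410e+01,
       -6.04638085e-02,  4.27151355e-02,  2.02569713e-04]), 'position': array([ 0.2395706 , -0.57672735,  0.23995471]), 'ee_rot': array([-3.07944846e+00, -6.14187815e-01,  6.96868241e-04]), 'force': array([-0.14785704, -0.49057465, -0.67997618]), 'ft_torque': array([-0.03062315,  0.00768906,  0.03297174]), 'width': 1.0018809485694393}
scene {'intrinsics': array([[414.26213675,   0.        , 253.62961926],
       [  0.        , 414.26213675, 200.54735129],
       [  0.        ,   0.        ,   1.        ]]), 'position': array([ 1.02547088, -0.70381384,  0.94928708]), 'attitude': array([-2.34149646, -0.75255488,  0.28039843])}
top {'intrinsics': array([[381.97980234,   0.        , 252.43710138],
       [  0.        , 381.97980234, 195.69131047],
       [  0.        ,   0.        ,   1.        ]]), 'position': array([ 0.4718596 , -0.06179675,  1.0297    ]), 'attitude': array([-2.15290145,  2.18937678, -0.13774956])}
wrist {'intrinsics': array([[275.53616466,   0.        , 254.86444174],
       [  0.        , 275.53616466, 189.00323336],
       [  0.        ,   0.        ,   1.        ]]), 'position': array([ 0.31762918, -0.54514332,  0.38544334]), 'attitude': array([ 2.39069115, -1.59417078, -0.25112622])}
```

View pics/scene0.png

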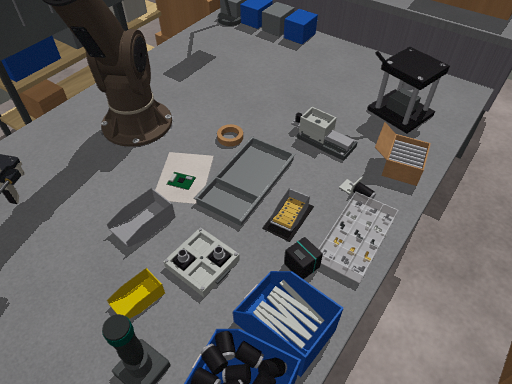

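View pics/top0.png

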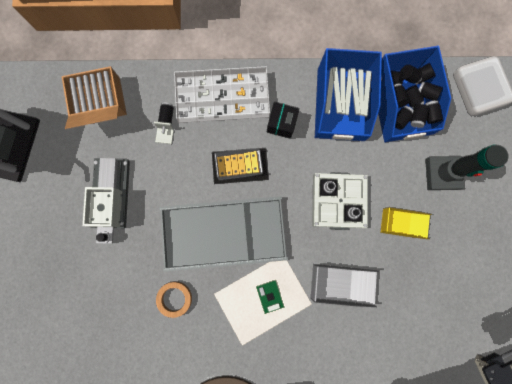

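View pics/wrist0.png

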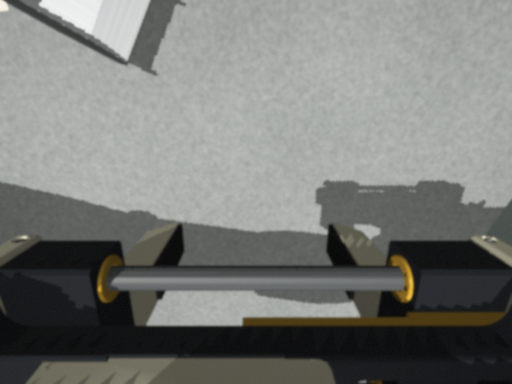

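```bash
cat > h.py <<'E'
import numpy as np,cv2
from scipy.spatial.transform import Rotation as R
from cell import observe, eyes, arm
def grab(n,tag=None):
    p=eyes.camera_params(n); im,d=eyes.get_image(n)
    if tag: cv2.imwrite(f"pics/{tag}.png",im[:,:,::-1])
    return im,d,p
def ray(p,u,v):
    K=p['intrinsics']; r=np.stack([(np.asarray(u,float)-K[0,2])/K[0,0],(np.asarray(v,float)-K[1,2])/K[1,1],np.ones(np.shape(u))],-1)
    return r@R.from_rotvec(p['attitude']).as_matrix().T
def cloud(d,p):
    v,u=np.mgrid[:d.shape[0],:d.shape[1]]
    return p['position']+ray(p,u,v)*d[...,None]
def onplane(p,u,v,z):
    r=ray(p,u,v); t=(z-p['position'][2])/r[...,2]
    return p['position']+r*t[...,None]
def proj(p,X):
    c=(np.asarray(X)-p['position'])@R.from_rotvec(p['attitude']).as_matrix(); q=c@p['intrinsics'].T
    return q[...,:2]/q[...,2:]
def crop(im,x0,y0,x1,y1,s,tag):
    cv2.imwrite(f"pics/{tag}.png",cv2.resize(im[y0:y1,x0:x1,::-1],None,fx=s,fy=s,interpolation=cv2.INTER_CUBIC))
def st():
    o=observe(); print('t',round(o['clock'],2),'pos',o['position'].round(4),'F',o['force'].round(1),'w',round(float(o['width'])*0.0918,4),'q',o['joints'].round(2)); 
    M=R.from_rotvec(o['ee_rot']).as_matrix(); print('ydir deg',np.degrees(np.arctan2(M[1,1],M[0,1])).round(2),'z',M[:,2].round(3))
E
python3 - <<'E'
from h import *
im,d,p=grab('top','top1')
np.savez('pics/top1.npz',im=im,d=d)
crop(im,60,140,300,280,3.3,'c1'); crop(im,200,140,400,310,4,'c2')
X=cloud(d,p)
z=X[...,2]
print((z[250:260,330:]).mean(), [ (u,v,X[v,u].round(3)) for u,v in [(205,230),(265,230),(240,165),(101,207),(328,187),(356,213),(300,250)]])
v=cv2.applyColorMap((np.clip(z,0,0.1)*2550).astype(np.uint8),cv2.COLORMAP_JET)
crop(v[:,:,::-1],60,130,400,310,2.3,'z1')
st()
E
```

```text
0.00424601521813484 [(205, 230, array([0.496, 0.05 , 0.002])), (265, 230, array([ 0.494, -0.11 ,  0.005])), (240, 165, array([ 0.668, -0.046,  0.02 ])), (101, 207, array([0.557, 0.303, 0.068])), (328, 187, array([ 0.6  , -0.272,  0.059])), (356, 213, array([ 0.532, -0.341,  0.06 ])), (300, 250, array([ 0.439, -0.204, -0.004]))]
t 0.2 pos [ 0.2396 -0.5769  0.2403] F [-0.9 -0.5  0.3] w 0.0918 q [ 1.07  0.43  0.03  1.57 -0.01  1.13 -0.08]
ydir deg -67.44 z [-0.     0.001 -1.   ]
```

View pics/c1.png

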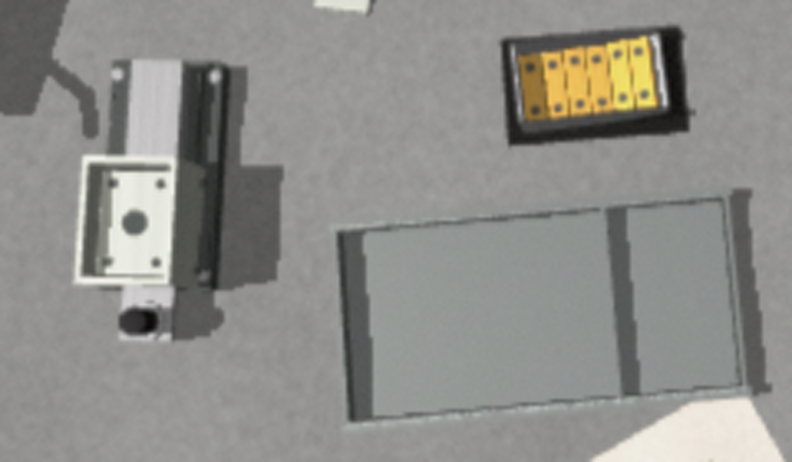

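View pics/c2.png

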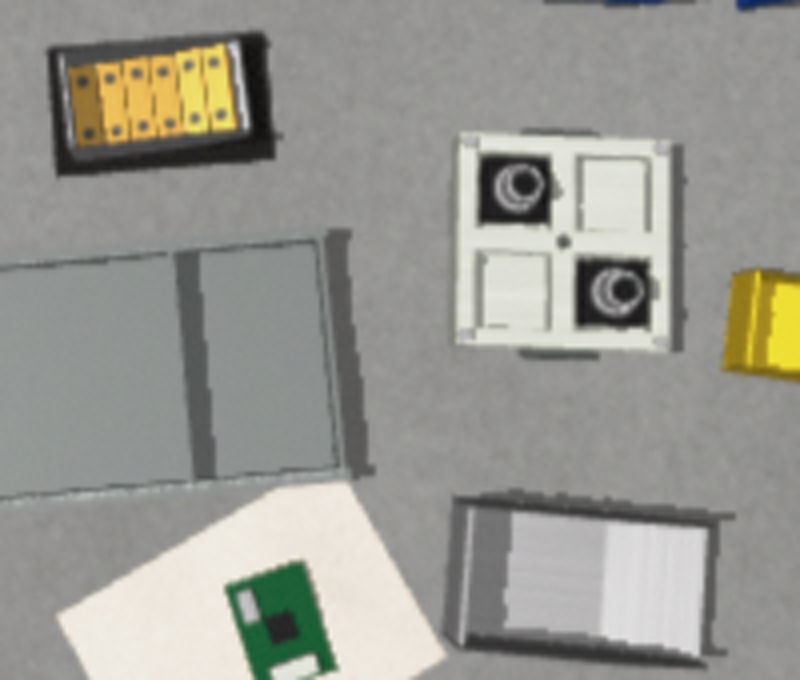

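View pics/z1.png

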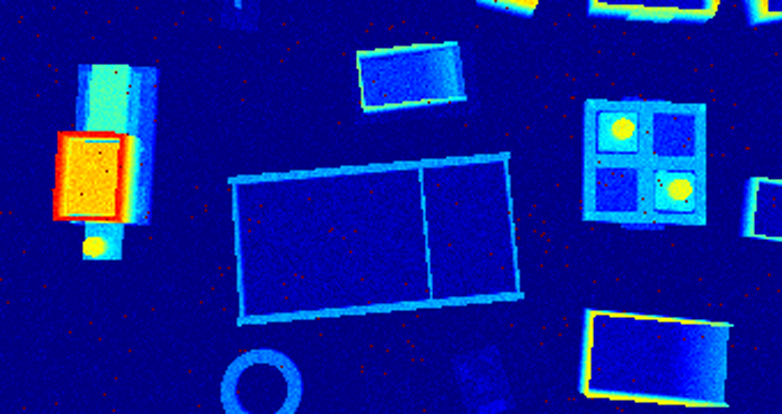

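```bash
cat > m.py <<'E'
from h import *
def comps(X,lo,hi,win,minpts=30,close=3):
    u0,v0,u1,v1=win; z=X[...,2]
    m=np.zeros(z.shape,np.uint8); m[v0:v1,u0:u1]=((z>lo)&(z<hi))[v0:v1,u0:u1]
    if close: m=cv2.morphologyEx(m,cv2.MORPH_CLOSE,np.ones((close,close),np.uint8))
    n,l,s,c=cv2.connectedComponentsWithStats(m)
    out=[]
    for i in range(1,n):
        if s[i,4]<minpts: continue
        P=X[(l==i)&(z>lo)&(z<hi)]
        r=cv2.minAreaRect(P[:,:2].astype(np.float32)); out.append((r,s[i],np.median(P[:,2])))
    return out
E
python3 - <<'E'
from m import *
f=np.load('pics/top1.npz'); X=cloud(f['d'],eyes.camera_params('top'))
def show(t,c):
    for r,s,z in c: print(t,np.round(r[0],4),np.round(r[1],4),round(r[2],1),'z',round(float(z),4),s)
show('tray',comps(X,.018,.036,(155,190,295,275),close=3))
show('mag',comps(X,.078,.095,(75,150,135,240)))
show('knob',comps(X,.05,.07,(85,228,120,250),10))
show('mould',comps(X,.02,.04,(305,165,375,235)))
show('conn',comps(X,.05,.07,(305,165,375,235),10))
show('tin',comps(X,.008,.06,(205,140,275,185)))
show('tinwall',comps(X,.025,.06,(205,140,275,185),10))
show('housing',comps(X,.05,.08,(262,95,305,140)))
im=f['im'];hsv=cv2.cvtColor(im,cv2.COLOR_RGB2HSV)
m=(im.max(2)<45).astype(np.uint8); m[:140]=0;m[185:]=0;m[:,:205]=0;m[:,275:]=0
v,u=np.nonzero(m); P=onplane(eyes.camera_params('top'),u,v,.003)[:,:2]; print('pad',cv2.minAreaRect(P.astype(np.float32)))
E
```

```text
tray [0.4876 0.0013] [0.1684 0.3225] 4.1 z 0.0278 [ 159  196  129   76 1263]
mag [0.5582 0.3044] [0.0722 0.0946] 88.8 z 0.0851 [ 83 187  32  39 349]
knob [0.4821 0.3066] [0.0207 0.0201] 89.3 z 0.0613 [ 96 233  10   9  73]
mould [ 0.5667 -0.3093] [0.1397 0.145 ] 87.2 z 0.0305 [ 313  173   54   56 2021]
conn [ 0.6037 -0.2789] [0.0216 0.021 ] 47.0 z 0.0603 [326 181  10  10  72]
conn [ 0.5352 -0.3397] [0.0213 0.023 ] 43.6 z 0.0598 [350 208  11   9  75]
tin [ 0.6697 -0.0412] [0.0705 0.1231] 6.7 z 0.0203 [ 215  148   48   33 1250]
tinwall [ 0.6711 -0.042 ] [0.0679 0.1184] 6.5 z 0.0336 [215 148  48  31 435]
housing [ 0.7863 -0.1613] [0.0698 0.0715] 74.3 z 0.066 [267 102  32  32 730]
pad ((0.6696705222129822, -0.045445092022418976), (0.08314516395330429, 0.14474593102931976), 3.6806156635284424)
```

>>> step_arm(series=[[[0.06, 0.22, 0.4, 0, -10], [0.06, 0.22, 0.4, 0, -24], [0.06, 0.22, 0.4, 0, -24], [0.06, 0.22, 0.4, 0, -24], [0.06, 0.22, 0.4, 0, -24], [0.06, 0.22, 0.4, 0, -24], [0.06, 0.22, 0.4, 0, -24], [0.06, 0.22, 0.4, 0, -24], [0.06, 0.22, 0.4, 0, -24], [0.06, 0.22, 0.4, 0, -24], [0.06, 0.22, 0.4, 0, -24], [0.06, 0.2424, 0.8835, -0.09, -24], [0.06, 0.2424, 0.8835, -0.09, -24], [0.06, 0.2424, 0.8835, -0.09, -24], [0.06, 0.2424, 0.8835, -0.09, -24], [0.06, 0.2424, 0.8835, -0.09, -24], [0.06, 0.2424, 0.8835, -0.09, -24], [0.06, 0.2424, 0.8835, -0.09, -24], [0.06, 0.2424, 0.8835, -0.09, -24], [0.06, 0.2424, 0.8835, -0.09, -24]]], squeeze=25)

```text
clock: 1.87
position: [0.4764, 0.1933, 0.1714]
ee_rot: [-3.14, 0.04, -0.0]
force: [0.6, 0.7, 1.1]
width: 0.651
```

>>> step_arm(series=[[[0.06, 0.0056, 0.113, -0.04, 0], [0.06, 0.0056, 0.113, -0.04, 0], [0.06, 0.0056, 0.113, -0.04, 0], [0.06, 0.0056, 0.113, -0.04, 0], [0.06, 0.0056, 0.113, -0.04, 0]]])

```text
clock: 2.28
position: [0.4807, 0.3087, 0.1302]
ee_rot: [-3.14, 0.033, 0.003]
force: [0.2, -1.2, 0.7]
width: 0.654
```

```bash
python3 - <<'E'
from m import *
st(); im,d,p=grab('wrist','w2'); 
print(proj(p,np.array([[.482,.3066,.062]])))
im,d,p=grab('scene','s2'); crop(im,270,80,410,180,5,'s2c')
E
```

```text
t 2.28 pos [0.4807 0.3087 0.1302] F [ 0.2 -1.2  0.7] w 0.06 q [-0.45  0.49 -0.3   1.81  0.18  0.87 -2.42]
ydir deg -91.21 z [-0.002  0.001 -1.   ]
[[257.44696935 205.40399393]]
```

View pics/w2.png

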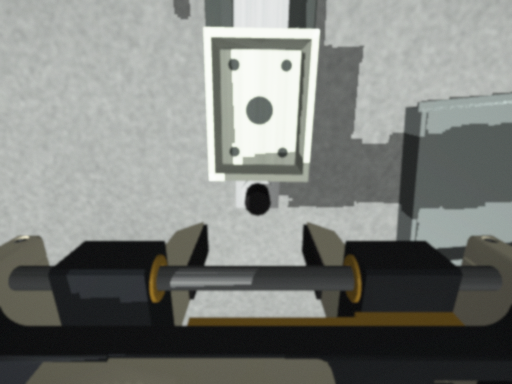

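View pics/s2c.png

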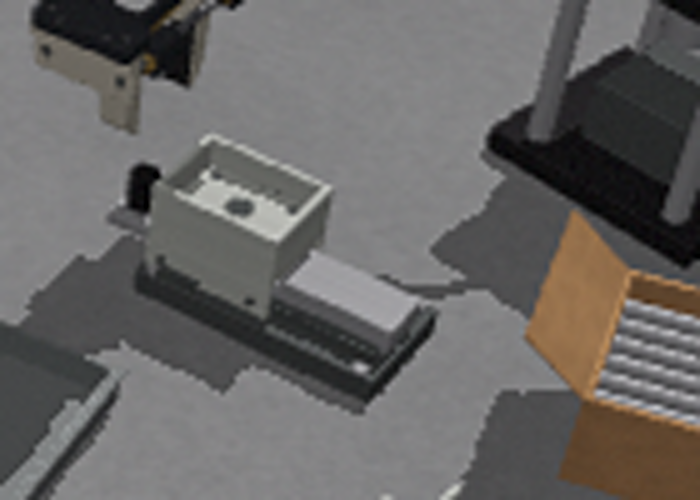

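>>> step_arm(series=[[[0.06, 0.002, -0.002, -0.04, 0], [0.06, 0.002, -0.002, -0.06, 0], [0.06, 0.002, -0.002, -0.08, 0], [0.06, 0.002, -0.002, -0.08, 0], [0.0, 0.002, -0.002, -0.08, 0], [0.0, 0.002, -0.002, -0.08, 0], [0.0, 0.002, -0.002, -0.08, 0], [0.0, 0.002, -0.002, -0.08, 0], [0.0, 0.002, -0.002, -0.08, 0], [0.0, 0.002, -0.002, -0.08, 0]]])

```text
clock: 3.22
position: [0.4846, 0.3052, 0.0521]
ee_rot: [-3.138, 0.04, -0.002]
force: [0.1, 10.8, -5.2]
width: 0.269
```

>>> step_arm(series=[[[0.0, 0, 0, 0, 0], [0.0, 0, 0, 0, 0], [0.0, -0.015, 0.0003, 0, 0], [0.0, -0.03, 0.0007, 0, 0], [0.0, -0.045, 0.001, 0, 0], [0.0, -0.06, 0.0014, 0, 0], [0.0, -0.075, 0.0018, 0, 0], [0.0, -0.085, 0.002, 0, 0], [0.0, -0.095, 0.0023, 0, 0], [0.0, -0.1, 0.0024, 0, 0], [0.0, -0.103, 0.0025, 0, 0], [0.0, -0.103, 0.0025, 0, 0], [0.0, -0.103, 0.0025, 0, 0]]])

```text
clock: 4.3
position: [0.3843, 0.3104, 0.0525]
ee_rot: [-3.133, 0.04, -0.009]
force: [8.9, 8.5, -17.3]
width: 0.234
```

```bash
python3 - <<'E'
from m import *
st(); im,d,p=grab('wrist','w3'); 
im,d,p=grab('top','t3'); crop(im,60,140,180,290,4,'t3c')
E
```

```text
t 4.3 pos [0.3843 0.3104 0.0525] F [  8.9   8.5 -17.3] w 0.0214 q [-0.58  0.49 -0.28  2.07  0.23  0.59 -2.61]
ydir deg -91.44 z [ 0.006  0.008 -1.   ]
```

View pics/w3.png

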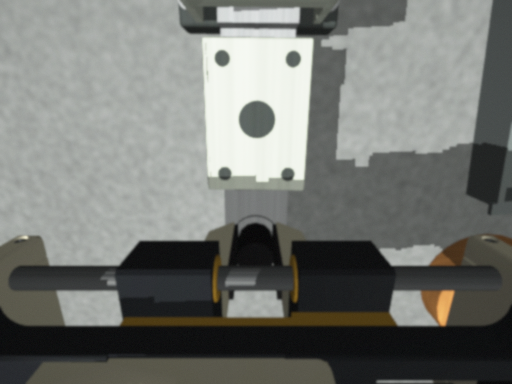

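View pics/t3c.png

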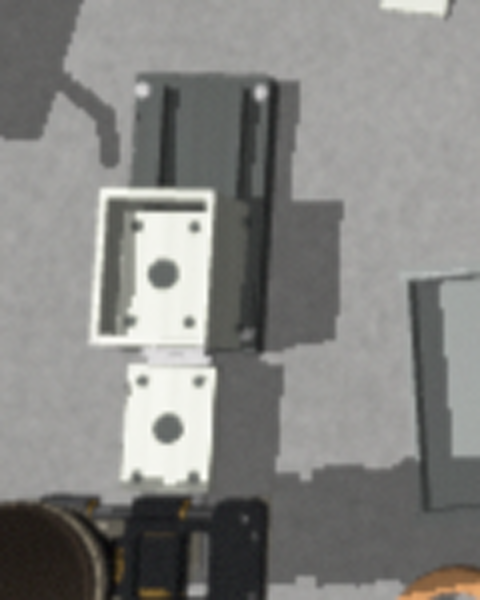

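```bash
python3 - <<'E'
from m import *
im=cv2.imread('pics/w3.png')[:,:,::-1]; p=eyes.camera_params('wrist')
print(onplane(p,np.array([257,203,313,304,209]),np.array([119,40,38,181,181]),.044))
pt=eyes.camera_params('top'); print(onplane(pt,60+168/4,140+428/4,.044))
E
```

```text
[[0.45905789 0.30738137 0.044     ]
 [0.49822685 0.33364046 0.044     ]
 [0.49767491 0.27852229 0.044     ]
 [0.42345815 0.2808764  0.044     ]
 [0.42468601 0.33611245 0.044     ]]
[0.45682309 0.3071522  0.044     ]
```

>>> step_arm(series=[[[0.05, 0, 0, 0, 0], [0.06, 0, 0, 0, 0], [0.07, 0, 0, 0, 0], [0.08, 0, 0, 0, 0], [0.085, 0, 0, 0.04, 0], [0.085, 0, 0, 0.07, 0], [0.085, 0.03, 0, 0.07, 0], [0.085, 0.06, -0.002, 0.07, 0], [0.085, 0.06, -0.002, 0.07, 0]]])

```text
clock: 5.15
position: [0.4501, 0.3071, 0.1236]
ee_rot: [-3.132, 0.047, -0.017]
force: [1.3, -0.7, 0.3]
width: 0.837
```

```bash
python3 - <<'E'
from m import *
st(); im,d,p=grab('wrist','w4'); X=cloud(d,p)
for r,s,z in comps(X,.038,.05,(100,0,420,300),200): print(np.round(r[0],4),np.round(r[1],4),r[2],z,s)
im,d,p=grab('top','t4'); X=cloud(d,p)
for r,s,z in comps(X,.038,.05,(60,140,180,290),30): print(np.round(r[0],4),np.round(r[1],4),r[2],z,s)
E
```

```text
t 5.15 pos [0.4501 0.3071 0.1236] F [ 1.3 -0.7  0.3] w 0.0769 q [-0.48  0.45 -0.3   1.9   0.18  0.8  -2.47]
ydir deg -91.72 z [ 0.011  0.009 -1.   ]
[0.4588 0.308 ] [0.0562 0.0803] 87.81233978271484 0.04543765265090713 [ 221  147   68   90 5849]
[0.5569 0.2692] [0.0032 0.0951] 87.90765380859375 0.04339777090035435 [116 189   4  38  62]
[0.496  0.3065] [0.0305 0.0557] 2.611053705215454 0.04387202534806012 [ 92 226  23  13 218]
[0.4396 0.3315] [0.013  0.0404] 88.600341796875 0.043664074916425655 [ 90 246   6  17  73]
```

View pics/w4.png

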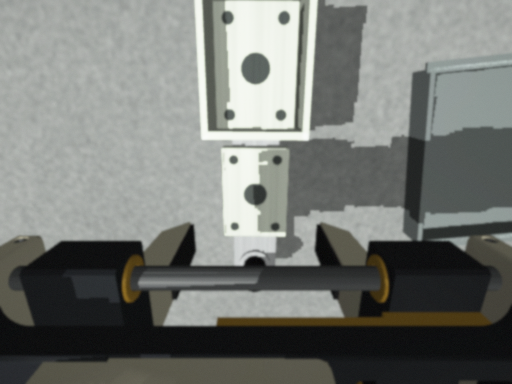

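>>> step_arm(series=[[[0.085, 0.01, 0.0006, 0, 0], [0.085, 0.01, 0.0006, -0.03, 0], [0.085, 0.01, 0.0006, -0.055, 0], [0.085, 0.01, 0.0006, -0.0755, 0], [0.085, 0.01, 0.0006, -0.0755, 0], [0.085, 0.01, 0.0006, -0.0755, 0]]])

```text
clock: 5.75
position: [0.4538, 0.3079, 0.0462]
ee_rot: [-3.135, 0.041, -0.005]
force: [0.2, -0.2, 1.1]
width: 0.921
```

>>> step_arm(series=[[[0.045, 0, 0, 0, 0], [0.045, 0, 0, 0, 0], [0.045, 0, 0, 0, 0], [0.045, 0, 0, 0, 0], [0.045, 0, 0, 0, 0], [0.045, 0, 0, 0, 0], [0.045, 0, 0, 0, 0]]], squeeze=30)

```text
clock: 6.33
position: [0.4541, 0.3081, 0.0469]
ee_rot: [-3.135, 0.042, -0.007]
force: [-0.5, -0.5, 6.1]
width: 0.602
```

>>> step_arm(series=[[[0.045, 0, 0, 0.02, 0], [0.045, 0, 0, 0.05, 0], [0.045, 0, 0, 0.09, 0], [0.045, 0, 0, 0.09, 0], [0.045, 0.01, -0.05, 0.09, 0], [0.045, 0.022, -0.09, 0.09, 3], [0.045, 0.022, -0.13, 0.09, 6], [0.045, 0.022, -0.17, 0.09, 6], [0.045, 0.022, -0.212, 0.09, 6], [0.045, 0.022, -0.212, 0.09, 6], [0.045, 0.022, -0.212, 0.09, 6]]])

```text
clock: 7.25
position: [0.476, 0.0918, 0.1366]
ee_rot: [-3.135, -0.112, -0.005]
force: [0.4, 0.4, -1.2]
width: 0.606
```

```bash
python3 - <<'E'
from m import *
st(); im,d,p=grab('wrist','w5'); 
im,d,p=grab('scene','s5'); crop(im,150,60,350,240,4,'s5c')
E
```

```text
t 7.25 pos [0.476  0.0918 0.1366] F [ 0.4  0.4 -1.2] w 0.0556 q [-0.06  0.35 -0.3   2.02  0.14  0.79 -1.94]
ydir deg -85.89 z [ 0.003  0.005 -1.   ]
```

View pics/w5.png

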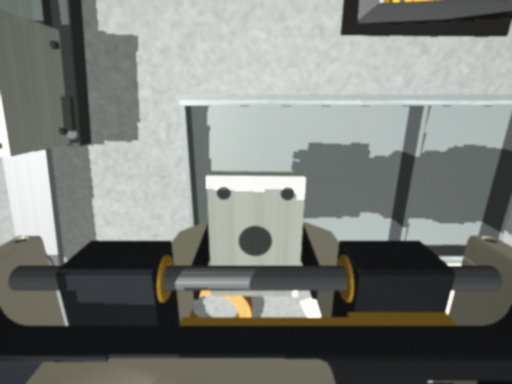

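View pics/s5c.png

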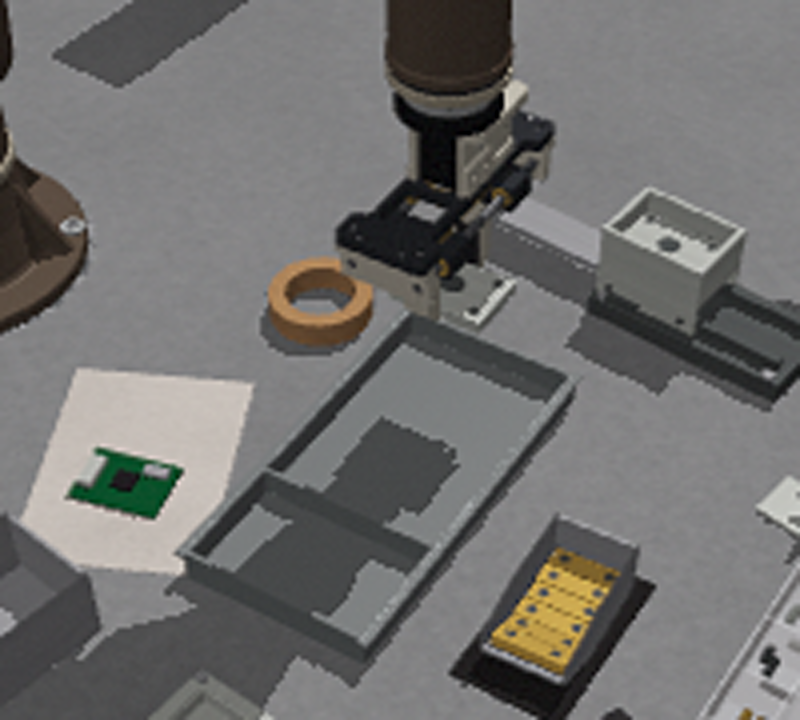

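>>> step_arm(series=[[[0.045, 0.003, 0.002, -0.035, 0], [0.045, 0.003, 0.002, -0.07, 0], [0.045, 0.003, 0.002, -0.095, 0], [0.045, 0.003, 0.002, -0.108, 0], [0.045, 0.003, 0.002, -0.1155, 0], [0.045, 0.003, 0.002, -0.1155, 0], [0.045, 0.003, 0.002, -0.1155, 0]]])

```text
clock: 7.93
position: [0.4794, 0.0994, 0.0217]
ee_rot: [-3.132, -0.124, -0.007]
force: [0.7, 0.3, -0.7]
width: 0.602
```

>>> step_arm(series=[[[0.045, 0, -0.002, -0.002, 0], [0.045, 0, -0.002, -0.002, 0], [0.064, 0, -0.002, -0.002, 0], [0.064, 0, -0.002, -0.002, 0], [0.064, 0, -0.002, -0.002, 0], [0.064, 0, -0.002, 0.03, 0], [0.064, 0, -0.002, 0.07, 0], [0.064, 0, -0.002, 0.12, 0], [0.064, 0, -0.002, 0.12, 0], [0.064, 0, 0, 0.12, 0]]])

```text
clock: 8.77
position: [0.4817, 0.0996, 0.1453]
ee_rot: [-3.131, -0.122, -0.017]
force: [-0.1, 0.2, -1.3]
width: 0.697
```

```bash
python3 - <<'E'
from m import *
st(); im,d,p=grab('wrist','w6'); X=cloud(d,p)
for r,s,z in comps(X,.011,.022,(100,50,420,300),200): print(np.round(r[0],4),np.round(r[1],4),r[2],z,s)
E
```

```text
t 8.77 pos [0.4817 0.0996 0.1453] F [-0.1  0.2 -1.3] w 0.064 q [-0.06  0.35 -0.32  2.    0.14  0.8  -1.95]
ydir deg -85.54 z [ 0.011  0.009 -1.   ]
[0.4515 0.1333] [0.1856 0.0884] 40.6054573059082 0.016745318427237588 [198 114 107 142 841]
[ 0.4985 -0.0541] [0.1361 0.0024] 4.17287015914917 0.016638845283354464 [393 115  27 126 801]
[0.4845 0.0981] [0.0802 0.0561] 4.268890857696533 0.017481559948365283 [ 230  145   56   76 4027]
```

View pics/w6.png

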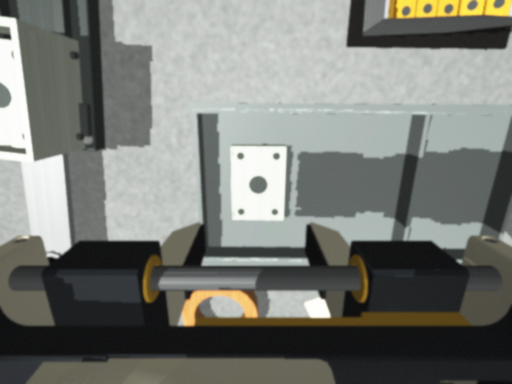

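>>> step_arm(series=[[[0.06, -0.02, 0.042, 0, -3], [0.06, -0.04, 0.084, 0, -6], [0.06, -0.06, 0.126, 0, -6], [0.06, -0.08, 0.168, 0, -6], [0.06, -0.098, 0.21, 0, -6], [0.06, -0.098, 0.21, 0, -6], [0.06, -0.098, 0.21, -0.04, -6], [0.06, -0.098, 0.21, -0.07, -6], [0.06, -0.098, 0.21, -0.095, -6], [0.06, -0.098, 0.21, -0.095, -6], [0.06, -0.098, 0.21, -0.095, -6]]], squeeze=20)

```text
clock: 9.73
position: [0.3809, 0.3088, 0.0466]
ee_rot: [-3.137, 0.04, -0.007]
force: [0.2, 0.5, 0.2]
width: 0.656
```

>>> step_arm(series=[[[0.0, 0, 0, 0, 0], [0.0, 0, 0, 0, 0], [0.0, 0, 0, 0, 0], [0.0, 0, 0, 0, 0], [0.0, 0, 0, 0, 0], [0.0, 0, 0, 0, 0], [0.0, 0, 0, 0, 0]]])

```text
clock: 10.32
position: [0.3813, 0.3105, 0.0472]
ee_rot: [-3.134, 0.039, -0.01]
force: [0.5, 5.0, 0.7]
width: 0.237
```

>>> step_arm(series=[[[0.0, 0.015, -0.0003, 0, 0], [0.0, 0.03, -0.0007, 0, 0], [0.0, 0.045, -0.001, 0, 0], [0.0, 0.06, -0.0014, 0, 0], [0.0, 0.075, -0.0018, 0, 0], [0.0, 0.085, -0.002, 0, 0], [0.0, 0.095, -0.0023, 0, 0], [0.0, 0.1, -0.0024, 0, 0], [0.0, 0.103, -0.0025, 0, 0], [0.0, 0.105, -0.0025, 0, 0], [0.0, 0.105, -0.0025, 0, 0]]])

```text
clock: 11.23
position: [0.4821, 0.3069, 0.0469]
ee_rot: [-3.138, 0.037, 0.001]
force: [-14.7, -5.9, 15.1]
width: 0.234
```

>>> step_arm(series=[[[0.0, 0.005, 0, 0, 0], [0.0, 0.005, 0, 0, 0], [0.05, 0, 0, 0, 0], [0.06, 0, 0, 0, 0], [0.06, 0, 0, 0, 0], [0.06, 0, 0, 0.04, 0], [0.06, 0, 0, 0.08, 0], [0.06, -0.02, 0, 0.12, 0], [0.06, -0.02, 0, 0.12, 0]]])

```text
clock: 11.98
position: [0.463, 0.3099, 0.1736]
ee_rot: [-3.131, 0.035, -0.01]
force: [-0.2, 0.5, 1.2]
width: 0.647
```

```bash
python3 - <<'E'
from m import *
st(); im,d,p=grab('wrist','w7'); X=cloud(d,p)
def show(t,c):
    for r,s,z in c: print(t,np.round(r[0],4),np.round(r[1],4),round(r[2],1),'z',round(float(z),4),s)
show('knob',comps(X,.054,.068,(200,120,320,300),30))
im,d,p=grab('top','t7'); X=cloud(d,p); z=X[...,2]
show('mag',comps(X,.078,.095,(75,150,135,240)))
show('inmag',comps(X,.045,.073,(87,190,110,225),5))
show('conn',comps(X,.04,.07,(295,155,385,245),10))
E
```

```text
t 11.98 pos [0.463  0.3099 0.1736] F [-0.2  0.5  1.2] w 0.0594 q [-0.42  0.42 -0.36  1.81  0.17  0.93 -2.44]
ydir deg -91.3 z [ 0.007  0.01  -1.   ]
knob [0.523  0.3057] [0.0624 0.0166] 88.8 z 0.0576 [225 120  70  20 861]
knob [0.4835 0.3071] [0.0202 0.0213] 89.5 z 0.0633 [248 159  22  24 415]
mag [0.5583 0.3043] [0.0718 0.0957] 87.8 z 0.0852 [ 83 187  32  39 354]
inmag [0.5592 0.3115] [0.0519 0.0846] 89.1 z 0.0563 [ 87 190  23  34 726]
conn [ 0.607  -0.2781] [0.0312 0.025 ] 1.9 z 0.0591 [324 179  12  13  98]
conn [ 0.5342 -0.3391] [0.0222 0.0256] 46.0 z 0.0596 [348 207  13  13  93]
```

View pics/w7.png

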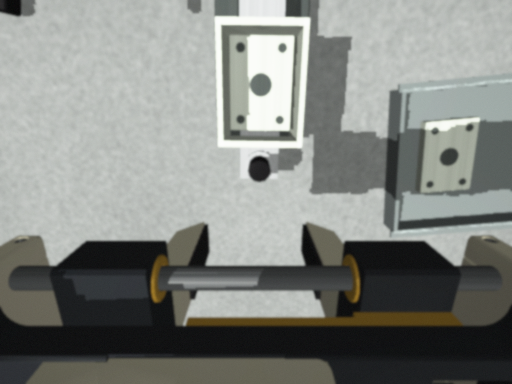

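>>> step_arm(series=[[[0.05, 0.07, -0.3, 0, 0], [0.05, 0.07, -0.3, 0, 0], [0.05, 0.07, -0.3, 0, 0], [0.05, 0.07, -0.3, 0, 0], [0.05, 0.07, -0.3, 0, 0], [0.05, 0.07, -0.3, 0, 0], [0.05, 0.07, -0.3, 0, 0], [0.05, 0.07, -0.3, 0, 0], [0.05, 0.139, -0.5885, -0.03, 0], [0.05, 0.139, -0.5885, -0.03, 0], [0.05, 0.139, -0.5885, -0.03, 0], [0.05, 0.139, -0.5885, -0.03, 0], [0.05, 0.139, -0.5885, -0.03, 0], [0.05, 0.139, -0.5885, -0.03, 0], [0.05, 0.139, -0.5885, -0.03, 0], [0.05, 0.139, -0.5885, -0.03, 0], [0.05, 0.139, -0.5885, -0.03, 0], [0.05, 0.139, -0.5885, -0.03, 0]]])

```text
clock: 13.58
position: [0.6011, -0.2814, 0.1369]
ee_rot: [-3.134, 0.039, -0.001]
force: [0.4, 0.7, -0.2]
width: 0.544
```

```bash
python3 - <<'E'
from m import *
st(); im,d,p=grab('wrist','w8'); X=cloud(d,p)
def show(t,c):
    for r,s,z in c: print(t,np.round(r[0],4),np.round(r[1],4),round(r[2],1),'z',round(float(z),4),s)
show('conn',comps(X,.052,.068,(100,0,420,300),30))
E
```

```text
t 13.58 pos [ 0.6011 -0.2814  0.1369] F [ 0.4  0.7 -0.2] w 0.0499 q [ 0.49  0.6  -0.21  1.57  0.13  0.99 -1.35]
ydir deg -91.44 z [ 0.001  0.007 -1.   ]
conn [ 0.7486 -0.1825] [0.0092 0.0196] 24.3 z 0.0628 [100   0  24  20 396]
conn [ 0.7479 -0.3224] [0.1404 0.0158] 86.0 z 0.0564 [ 209    0  208   26 1949]
conn [ 0.6052 -0.2799] [0.0233 0.023 ] 11.4 z 0.0616 [240 184  28  29 628]
```

View pics/w8.png

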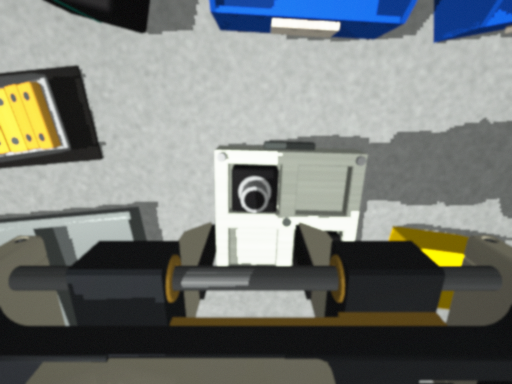

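>>> step_arm(series=[[[0.05, 0.0035, 0.0015, -0.02, 0], [0.05, 0.0035, 0.0015, -0.05, 0], [0.05, 0.0035, 0.0015, -0.07, 0], [0.05, 0.0035, 0.0015, -0.082, 0], [0.05, 0.0035, 0.0015, -0.082, 0], [0.05, 0.0035, 0.0015, -0.082, 0], [0.01, 0.0035, 0.0015, -0.082, 0], [0.01, 0.0035, 0.0015, -0.082, 0], [0.01, 0.0035, 0.0015, -0.082, 0], [0.01, 0.0035, 0.0015, -0.082, 0], [0.01, 0.0035, 0.0015, -0.082, 0], [0.01, 0.0035, 0.0015, -0.082, 0]]], squeeze=30)

```text
clock: 14.63
position: [0.6054, -0.2787, 0.0563]
ee_rot: [-3.134, 0.036, -0.004]
force: [-0.6, -0.4, 5.1]
width: 0.254
```

>>> step_arm(series=[[[0.01, 0, 0, 0.01, 0], [0.01, 0, 0, 0.03, 0], [0.01, 0, 0, 0.06, 0], [0.01, -0.01, 0.03, 0.07, 0], [0.01, -0.02, 0.07, 0.07, 0], [0.01, -0.032, 0.11, 0.07, 0], [0.01, -0.043, 0.15, 0.07, 0], [0.01, -0.055, 0.19, 0.07, 0], [0.01, -0.066, 0.23, 0.07, 0], [0.01, -0.077, 0.27, 0.07, 0], [0.01, -0.084, 0.2975, 0.07, 0], [0.01, -0.084, 0.2975, 0.07, 0], [0.01, -0.084, 0.2975, 0.07, 0]]])

```text
clock: 15.72
position: [0.5211, 0.0209, 0.127]
ee_rot: [-3.134, 0.03, -0.005]
force: [0.2, 0.3, -1.0]
width: 0.255
```

```bash
python3 - <<'E'
from m import *
st(); im,d,p=grab('wrist','w9')
im,d,p=grab('scene','s9'); crop(im,150,60,350,240,4,'s9c')
E
```

```text
t 15.72 pos [0.5211 0.0209 0.127 ] F [ 0.2  0.3 -1. ] w 0.0234 q [ 0.06  0.41 -0.27  1.94  0.14  0.8  -1.87]
ydir deg -91.09 z [ 0.003  0.007 -1.   ]
```

View pics/s9c.png

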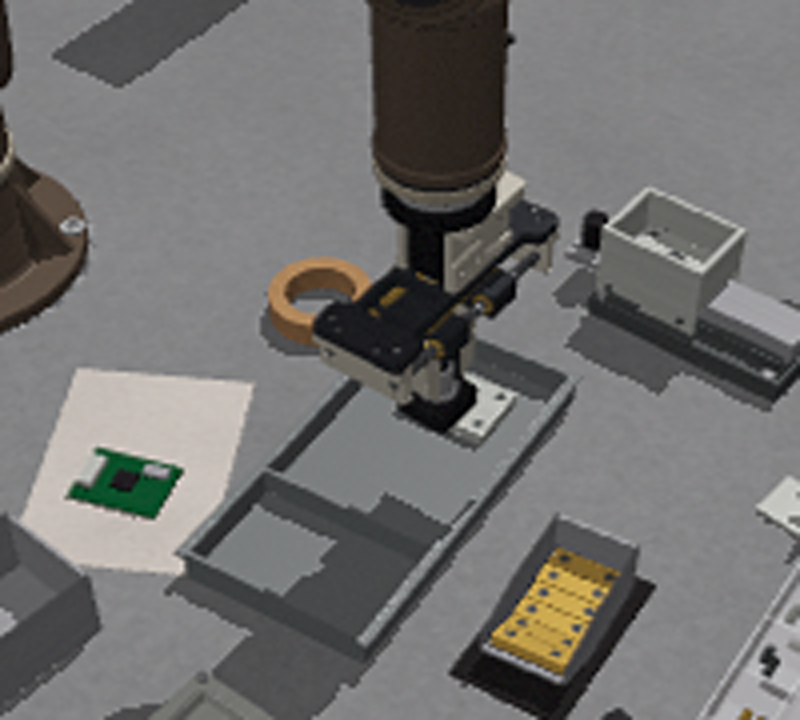

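>>> step_arm(series=[[[0.01, 0, 0, -0.03, 0], [0.01, 0, 0, -0.06, 0], [0.01, 0, 0, -0.075, 0], [0.01, 0, 0, -0.082, 0], [0.01, 0, 0, -0.083, 0], [0.01, 0, 0, -0.083, 0], [0.01, 0, 0, -0.083, 0]]])

```text
clock: 16.4
position: [0.5223, 0.0168, 0.0441]
ee_rot: [-3.135, 0.04, -0.006]
force: [0.7, 0.7, -0.5]
width: 0.255
```

Release, and go to the second module at (0.534, −0.340).

>>> step_arm(series=[[[0.03, 0, 0, 0, 0], [0.045, 0, 0, 0, 0], [0.045, 0, 0, 0, 0], [0.045, 0, 0, 0.03, 0], [0.045, 0, 0, 0.06, 0], [0.045, 0, 0, 0.09, 0], [0.045, 0, -0.04, 0.09, 0], [0.045, 0.003, -0.08, 0.09, 0], [0.045, 0.005, -0.12, 0.09, 0], [0.045, 0.007, -0.16, 0.09, 0], [0.045, 0.009, -0.2, 0.09, 0], [0.045, 0.009, -0.24, 0.09, 0], [0.045, 0.009, -0.28, 0.09, 0], [0.045, 0.009, -0.32, 0.09, 0], [0.045, 0.009, -0.357, 0.09, 0], [0.045, 0.009, -0.357, 0.09, 0], [0.045, 0.009, -0.357, 0.09, 0]]])

```text
clock: 17.82
position: [0.5302, -0.3434, 0.1338]
ee_rot: [-3.136, 0.048, -0.005]
force: [0.4, 1.5, -0.7]
width: 0.489
```

```bash
python3 - <<'E'
from m import *
st(); im,d,p=grab('wrist','w10'); X=cloud(d,p)
def show(t,c):
    for r,s,z in c: print(t,np.round(r[0],4),np.round(r[1],4),round(r[2],1),'z',round(float(z),4),s)
show('conn',comps(X,.052,.068,(100,0,420,300),30))
im,d,p=grab('top','t10'); crop(im,150,150,400,300,3,'t10c')
X=cloud(d,p); show('tray',comps(X,.04,.055,(155,190,295,275),5))
show('conn',comps(X,.05,.07,(300,150,385,245),5))
E
```

```text
t 17.82 pos [ 0.5302 -0.3434  0.1338] F [ 0.4  1.5 -0.7] w 0.0449 q [ 0.62  0.56 -0.19  1.66  0.12  0.93 -1.21]
ydir deg -91.75 z [ 0.003  0.005 -1.   ]
conn [ 0.5359 -0.341 ] [0.0231 0.023 ] 44.0 z 0.0616 [239 184  28  29 648]
tray [0.5204 0.0168] [0.0206 0.0207] 89.5 z 0.0481 [212 216   9   9  68]
```

View pics/t10c.png

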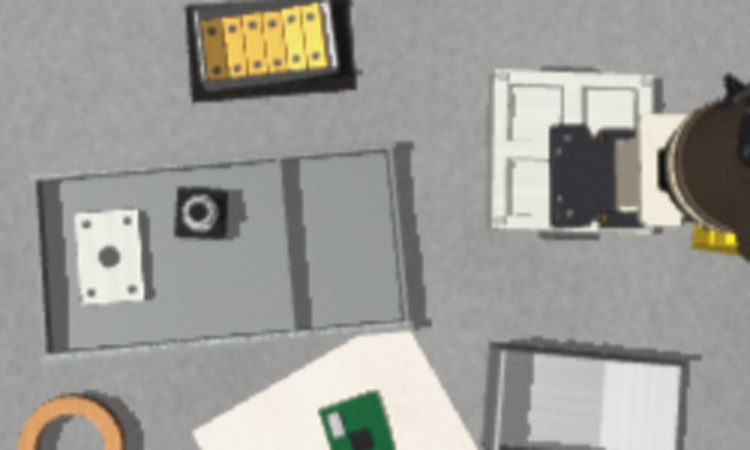

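View pics/w10.png

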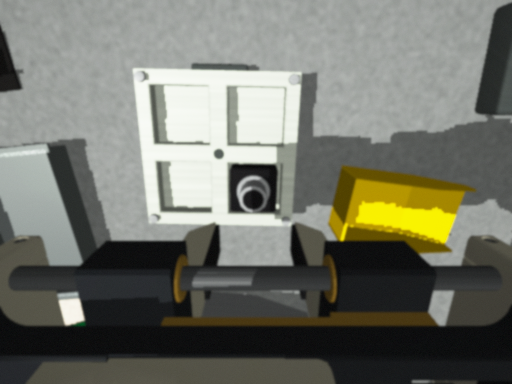

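>>> step_arm(series=[[[0.045, 0.005, 0.002, -0.02, 0], [0.045, 0.005, 0.002, -0.05, 0], [0.045, 0.005, 0.002, -0.068, 0], [0.045, 0.005, 0.002, -0.078, 0], [0.045, 0.005, 0.002, -0.078, 0], [0.045, 0.005, 0.002, -0.078, 0], [0.01, 0.005, 0.002, -0.078, 0], [0.01, 0.005, 0.002, -0.078, 0], [0.01, 0.005, 0.002, -0.078, 0], [0.01, 0.005, 0.002, -0.078, 0], [0.01, 0.005, 0.002, -0.078, 0], [0.01, 0.005, 0.002, -0.078, 0]]])

```text
clock: 18.92
position: [0.537, -0.3392, 0.0573]
ee_rot: [-3.137, 0.041, -0.009]
force: [-0.6, -5.9, 6.4]
width: 0.249
```

>>> step_arm(series=[[[0.01, 0, 0, 0.01, 0], [0.01, 0, 0, 0.03, 0], [0.01, 0, 0, 0.06, 0], [0.01, -0.01, 0.03, 0.07, 0], [0.01, -0.02, 0.07, 0.07, 0], [0.01, -0.03, 0.11, 0.07, 0], [0.01, -0.04, 0.15, 0.07, 0], [0.01, -0.05, 0.19, 0.07, 0], [0.01, -0.06, 0.23, 0.07, 0], [0.01, -0.07, 0.27, 0.07, 0], [0.01, -0.08, 0.31, 0.07, 0], [0.01, -0.085, 0.353, 0.07, 0], [0.01, -0.085, 0.353, 0.07, 0], [0.01, -0.085, 0.353, 0.07, 0]]])

```text
clock: 20.08
position: [0.4514, 0.0171, 0.1278]
ee_rot: [-3.136, 0.031, -0.009]
force: [0.1, -0.6, -1.3]
width: 0.248
```

```bash
python3 - <<'E'
from m import *
st(); im,d,p=grab('wrist','w11')
E
```

```text
t 20.08 pos [0.4514 0.0171 0.1278] F [ 0.1 -0.6 -1.3] w 0.0227 q [ 0.09  0.32 -0.29  2.1   0.13  0.73 -1.88]
ydir deg -91.14 z [ 0.006  0.005 -1.   ]
```

View pics/w11.png

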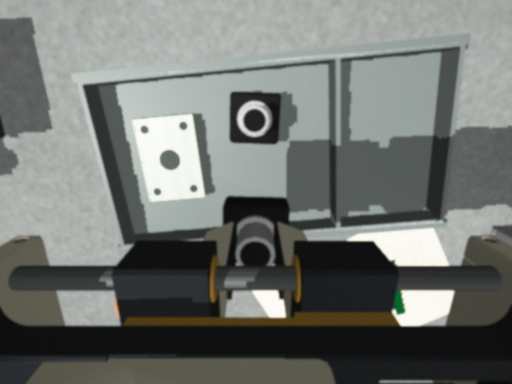

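>>> step_arm(series=[[[0.01, 0.002, -0.001, -0.03, 0], [0.01, 0.002, -0.001, -0.06, 0], [0.01, 0.002, -0.001, -0.075, 0], [0.01, 0.002, -0.001, -0.082, 0], [0.01, 0.002, -0.001, -0.083, 0], [0.01, 0.002, -0.001, -0.083, 0], [0.01, 0.002, -0.001, -0.083, 0]]])

```text
clock: 20.72
position: [0.4541, 0.0129, 0.045]
ee_rot: [-3.137, 0.039, -0.01]
force: [0.4, -1.3, -1.8]
width: 0.249
```

>>> step_arm(series=[[[0.03, 0, 0, 0, 0], [0.045, 0, 0, 0, 0], [0.045, 0, 0, 0, 0], [0.045, 0, 0, 0.03, 0], [0.045, 0, 0, 0.06, 0], [0.07, 0, 0, 0.1, 0], [0.085, 0.03, -0.03, 0.12, 4], [0.085, 0.06, -0.03, 0.12, 8], [0.085, 0.1, -0.03, 0.12, 8], [0.085, 0.1, -0.03, 0.12, 8]]])

```text
clock: 21.55
position: [0.561, -0.018, 0.1662]
ee_rot: [-3.132, -0.177, -0.02]
force: [0.2, 0.0, -0.2]
width: 0.801
```

```bash
python3 - <<'E'
from m import *
st(); im,d,p=grab('wrist','w12'); X=cloud(d,p)
def show(t,c):
    for r,s,z in c: print(t,np.round(r[0],4),np.round(r[1],4),round(r[2],1),'z',round(float(z),4),s)
show('tinw',comps(X,.018,.065,(60,0,460,170),80))
im,d,p=grab('top','t12'); crop(im,150,140,400,300,3,'t12c')
im,d,p=grab('scene','s12'); crop(im,150,120,350,300,4,'s12c')
E
```

```text
t 21.55 pos [ 0.561  -0.018   0.1662] F [ 0.2  0.  -0.2] w 0.0735 q [ 0.16  0.42 -0.3   1.81  0.15  0.91 -1.66]
ydir deg -83.54 z [ 0.013  0.006 -1.   ]
tinw [ 0.7484 -0.17  ] [0.0293 0.0021] 75.2 z 0.025 [428   0  32  13 262]
tinw [ 0.6721 -0.0428] [0.0673 0.1194] 6.4 z 0.0223 [ 230   33  133   82 9935]
tinw [0.5619 0.1286] [0.0029 0.0792] 4.3 z 0.0294 [ 80 166  77   4 158]
```

View pics/w12.png

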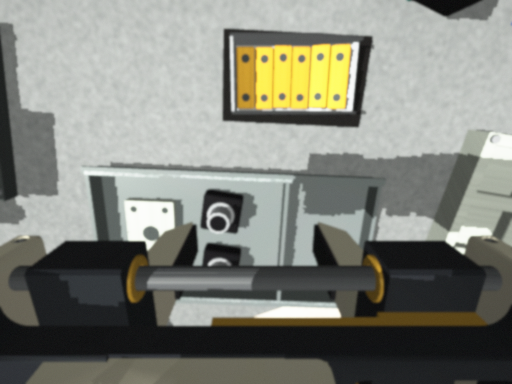

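View pics/t12c.png

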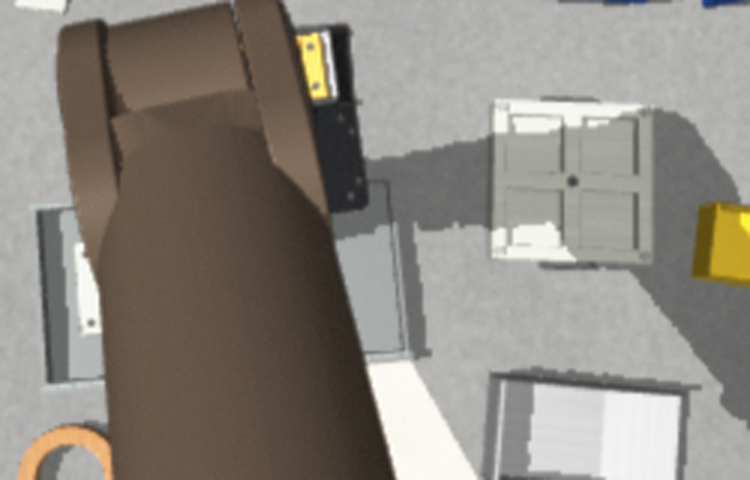

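View pics/s12c.png

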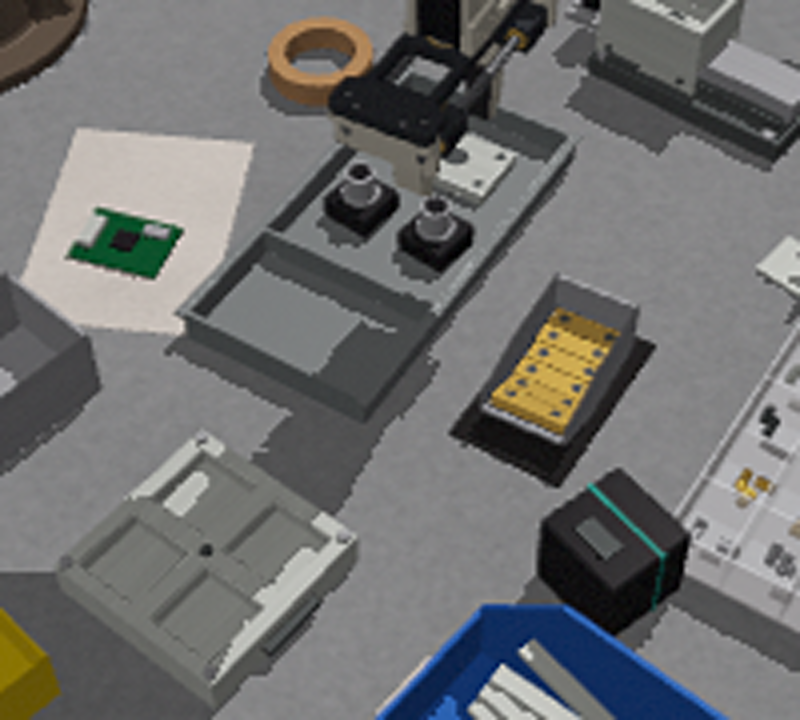

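>>> step_arm(series=[[[0.09, 0.02, 0, 0, 7], [0.09, 0.04, 0, 0, 14], [0.09, 0.06, 0, 0, 21], [0.09, 0.08, 0, 0, 28], [0.09, 0.1, 0.003, 0, 35], [0.09, 0.108, 0.003, 0, 42], [0.09, 0.108, 0.003, 0, 49], [0.09, 0.108, 0.003, 0, 56], [0.09, 0.108, 0.003, 0, 63], [0.09, 0.108, 0.003, 0, 70], [0.09, 0.108, 0.003, 0, 77], [0.09, 0.108, 0.003, 0, 84], [0.09, 0.108, 0.003, -0.02, 90], [0.09, 0.108, 0.003, -0.04, 90], [0.09, 0.108, 0.003, -0.06, 90], [0.09, 0.108, 0.003, -0.06, 90], [0.09, 0.108, 0.003, -0.06, 90]]])

```text
clock: 23.12
position: [0.6602, -0.014, 0.1041]
ee_rot: [-2.084, -2.339, 0.004]
force: [0.1, -0.3, 0.4]
width: 0.979
```

```bash
python3 - <<'E'
from m import *
st(); im,d,p=grab('wrist','w13')
im,d,p=grab('top','t13'); crop(im,190,130,310,280,4,'t13c')
E
```

```text
t 23.12 pos [ 0.6602 -0.014   0.1041] F [ 0.1 -0.3  0.4] w 0.0899 q [ 0.33  0.71 -0.62  1.58  0.46  1.01 -0.31]
ydir deg 6.61 z [-0.008  0.004 -1.   ]
```

View pics/w13.png

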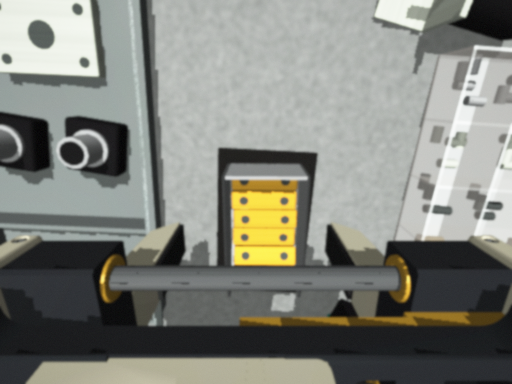

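View pics/t13c.png

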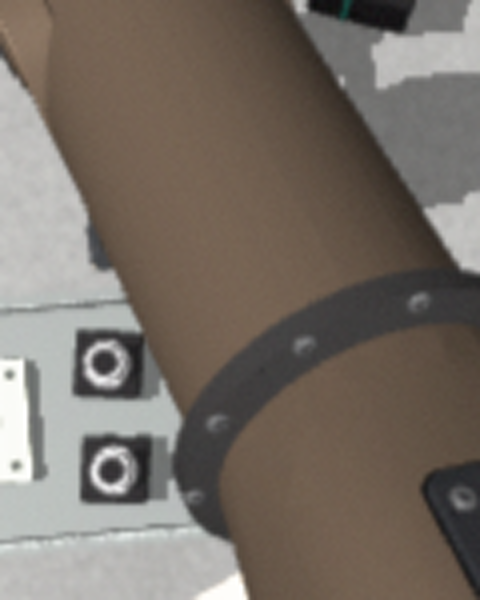

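>>> step_arm(series=[[[0.09, 0.0087, -0.001, 0, 0], [0.09, 0.0087, -0.001, 0, 0], [0.09, 0.0087, -0.001, -0.02, 0], [0.09, 0.0087, -0.001, -0.04, 0], [0.09, 0.0087, -0.001, -0.06, 0], [0.09, 0.0087, -0.001, -0.072, 0], [0.09, 0.0087, -0.001, -0.078, 0], [0.09, 0.0087, -0.001, -0.078, 0], [0.09, 0.0087, -0.001, -0.078, 0]]], squeeze=15)

```text
clock: 23.97
position: [0.6712, -0.0144, 0.0288]
ee_rot: [-2.086, -2.341, -0.002]
force: [0.7, 1.0, 0.5]
width: 0.982
```

```bash
python3 - <<'E'
from m import *
st(); im,d,p=grab('wrist','w14')
im,d,p=grab('scene','s14'); crop(im,230,130,370,290,4,'s14c')
E
```

```text
t 23.97 pos [ 0.6712 -0.0144  0.0288] F [0.7 1.  0.5] w 0.0902 q [ 0.3   0.8  -0.58  1.6   0.52  0.9  -0.35]
ydir deg 6.59 z [-0.003  0.005 -1.   ]
```

View pics/w14.png

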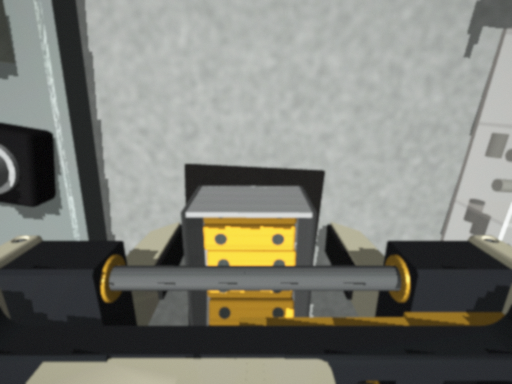

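View pics/s14c.png

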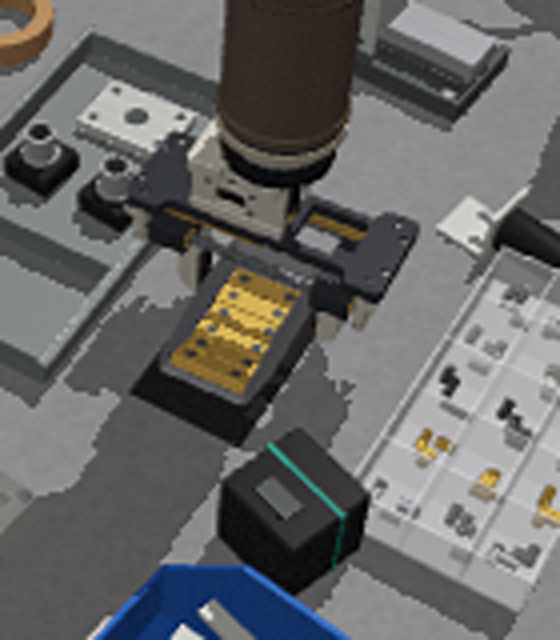

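>>> step_arm(series=[[[0.08, -0.0015, 0, -0.002, 0], [0.06, -0.0015, 0, -0.002, 0], [0.06, -0.0015, 0, -0.002, 0], [0.06, -0.0015, 0, -0.002, 0], [0.06, -0.0015, 0, -0.002, 0], [0.06, -0.0015, 0, -0.002, 0], [0.06, -0.0015, 0, -0.002, 0]]], squeeze=15)

```text
clock: 24.65
position: [0.6695, -0.0144, 0.0276]
ee_rot: [-2.087, -2.341, -0.002]
force: [-4.8, -1.1, 5.2]
width: 0.73
```

>>> step_arm(series=[[[0.05, 0, 0, 0, 0], [0.05, 0, 0, 0, 0], [0.05, 0, 0, 0, 0], [0.05, 0, 0, 0.004, 0], [0.05, 0, 0, 0.006, 0], [0.05, 0, 0, 0.006, 0]]], squeeze=60)

```text
clock: 25.15
position: [0.6694, -0.0145, 0.0336]
ee_rot: [-2.087, -2.341, -0.002]
force: [-0.2, 0.1, -7.7]
width: 0.725
```

```bash
python3 - <<'E'
from m import *
st(); im,d,p=grab('wrist','w15')
im,d,p=grab('scene','s15'); crop(im,230,130,370,290,4,'s15c')
print(observe()['ft_torque'])
E
```

```text
t 25.15 pos [ 0.6694 -0.0145  0.0336] F [-0.2  0.1 -7.7] w 0.0666 q [ 0.3   0.8  -0.58  1.6   0.51  0.9  -0.35]
ydir deg 6.58 z [-0.003  0.004 -1.   ]
[ 0.10757973 -0.06904347 -0.00989576]
```

View pics/s15c.png

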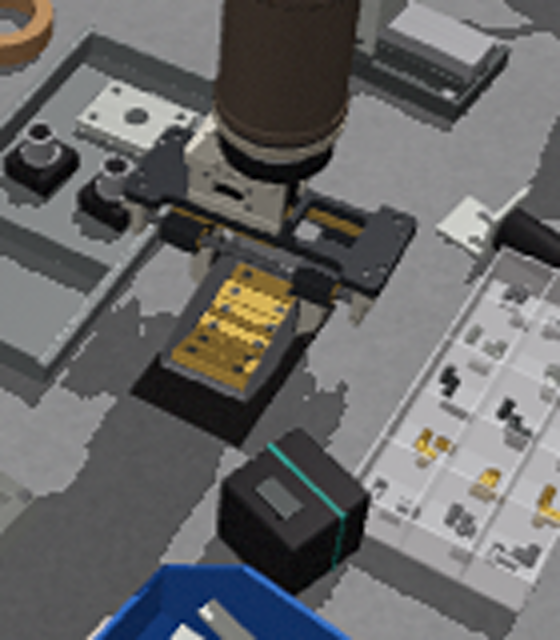

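View pics/w15.png

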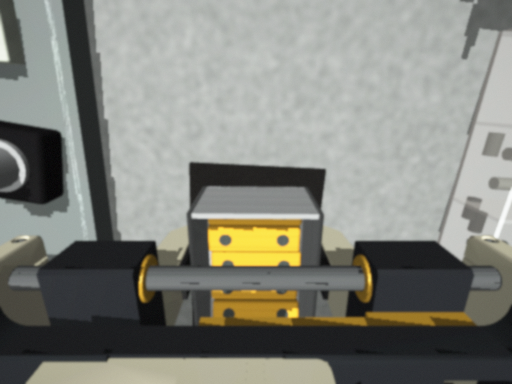

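>>> step_arm(series=[[[0.05, 0, 0, 0.01, 0], [0.05, 0, 0, 0.025, 0], [0.05, 0, 0, 0.045, 0], [0.05, 0, 0, 0.06, 0], [0.05, 0, 0, 0.07, 0], [0.05, 0, 0, 0.07, 0], [0.05, 0, 0, 0.07, 0]]])

```text
clock: 25.83
position: [0.6696, -0.0145, 0.1042]
ee_rot: [-2.087, -2.342, -0.003]
force: [0.1, -0.2, -8.1]
width: 0.728
```

```bash
cat > tilt.py <<'E'
from m import *
from scipy.spatial import ConvexHull
def brass(cam,tag):
    im,d,p=grab(cam,tag); X=cloud(d,p)
    hsv=cv2.cvtColor(im,cv2.COLOR_RGB2HSV)
    m=(hsv[...,0]>15)&(hsv[...,0]<35)&(hsv[...,1]>140)&(hsv[...,2]>70)&(d>0)
    return im,d,p,X,m
E
python3 - <<'E'
from tilt import *
st()
o=observe()
im,d,p=grab('wrist','w16'); X=cloud(d,p)
# tin frame guess about P: local along u=(-.111,.994) back
P=o['position']; u=np.array([-.1146,.9934]); w=np.array([.9934,.1146])
im,d,p=grab('scene','s16'); crop(im,230,110,370,270,4,'s16c'); X=cloud(d,p)
rel=X-P; a=rel[...,:2]@u+28; b=rel[...,:2]@w; z=X[...,2]
hsv=cv2.cvtColor(im,cv2.COLOR_RGB2HSV); br=(hsv[...,1]>110)&(abs(a)<80)&(abs(b)<.035)&(hsv[...,0]<40)
a=rel[...,:2]@u+.028
br=(hsv[...,1]>110)&(abs(a)<.08)&(abs(b)<.03)&(hsv[...,0]<40)&(z>.05)
print(br.sum())
for lo in np.arange(-.06,.06,.01):
    s=br&(a>=lo)&(a<lo+.01)
    if s.sum()>3: print('bars a',round(lo+.005,3),'z',np.median(z[s]).round(4),s.sum())
for sgn in (-1,1):
  for lo in np.arange(-.07,.07,.01):
    s=(abs(b-sgn*.033)<.006)&(a>=lo)&(a<lo+.01)&(z>.04)&(z<.16)
    if s.sum()>3: print(sgn,'rim a',round(lo+.005,3),'zmax',np.percentile(z[s],90).round(4),s.sum())
E
```

```text
t 25.83 pos [ 0.6696 -0.0145  0.1042] F [ 0.1 -0.2 -8.1] w 0.0668 q [ 0.32  0.72 -0.62  1.56  0.46  1.02 -0.31]
ydir deg 6.57 z [-0.002  0.004 -1.   ]
520
bars a -0.055 z 0.1021 53
bars a -0.045 z 0.1034 42
bars a -0.035 z 0.0996 43
bars a -0.025 z 0.0965 33
bars a -0.015 z 0.093 45
bars a -0.005 z 0.0928 43
bars a 0.005 z 0.0928 60
bars a 0.015 z 0.092 41
bars a 0.025 z 0.0928 44
bars a 0.035 z 0.0926 44
bars a 0.045 z 0.0927 52
bars a 0.055 z 0.0924 20
-1 rim a -0.055 zmax 0.1101 12
-1 rim a -0.045 zmax 0.1157 16
-1 rim a -0.035 zmax 0.118 13
-1 rim a -0.025 zmax 0.1196 15
-1 rim a -0.015 zmax 0.1213 19
-1 rim a -0.005 zmax 0.1239 20
-1 rim a 0.005 zmax 0.1237 17
-1 rim a 0.015 zmax 0.1375 36
-1 rim a 0.025 zmax 0.147 25
-1 rim a 0.035 zmax 0.1411 19
-1 rim a 0.045 zmax 0.1154 13
-1 rim a 0.055 zmax 0.1232 16
1 rim a -0.065 zmax 0.1094 4
1 rim a -0.055 zmax 0.1108 9
1 rim a -0.045 zmax 0.1156 14
1 rim a -0.035 zmax 0.1168 11
1 rim a -0.025 zmax 0.1196 16
1 rim a -0.015 zmax 0.1222 17
1 rim a -0.005 zmax 0.1221 18
1 rim a 0.005 zmax 0.1219 17
1 rim a 0.015 zmax 0.1238 28
```

View pics/s16c.png

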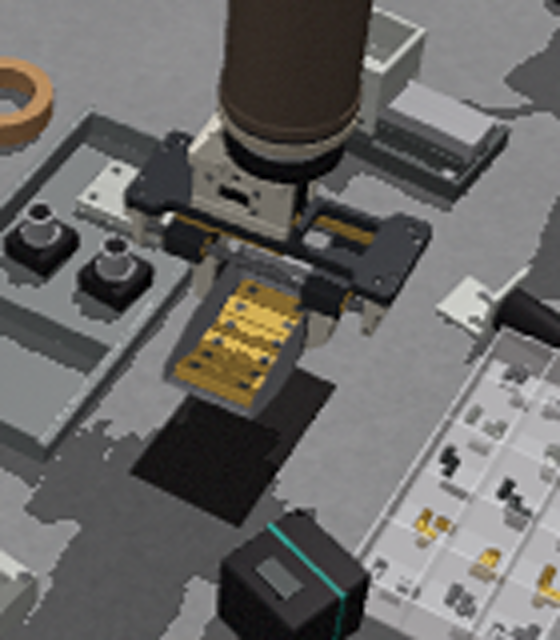

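View pics/w16.png

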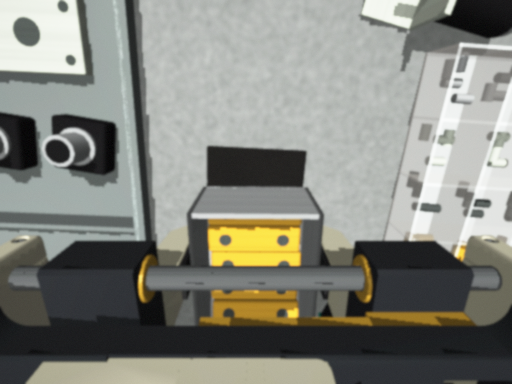

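>>> step_arm(series=[[[0.05, 0, -0.002, 0, -3], [0.05, 0, -0.006, 0, -8], [0.05, 0, -0.01, 0, -13], [0.05, 0, -0.015, 0, -18], [0.05, -0.002, -0.02, 0, -23], [0.05, -0.003, -0.025, 0, -28], [0.05, -0.005, -0.03, 0, -33], [0.05, -0.006, -0.035, 0, -38], [0.05, -0.008, -0.04, 0, -43], [0.05, -0.009, -0.045, 0, -48], [0.05, -0.01, -0.05, 0, -53], [0.05, -0.012, -0.055, 0, -58], [0.05, -0.013, -0.06, 0, -63], [0.05, -0.014, -0.065, 0, -68], [0.05, -0.015, -0.07, 0, -73], [0.05, -0.015, -0.075, 0, -78], [0.05, -0.015, -0.079, 0, -83], [0.05, -0.015, -0.081, 0, -88], [0.05, -0.015, -0.081, 0, -92.5], [0.05, -0.015, -0.081, 0, -92.5]]])

```text
clock: 27.6
position: [0.6529, -0.0957, 0.1013]
ee_rot: [-3.135, -0.106, -0.004]
force: [0.3, -0.4, -7.3]
width: 0.726
```

```bash
python3 - <<'E'
from tilt import *
st()
im,d,p=grab('wrist','w17')
im,d,p=grab('scene','s17'); crop(im,210,110,370,270,4,'s17c')
m=(im.max(2)<40).astype(np.uint8); m[:160]=0;m[240:]=0;m[:,:255]=0;m[:,320:]=0
n,l,s,c=cv2.connectedComponentsWithStats(m)
for i in range(1,n):
    if s[i,4]>100:
        v,u=np.nonzero(l==i); P=onplane(p,u,v,.003)[:,:2]; print(s[i],cv2.minAreaRect(P.astype(np.float32)))
E
```

```text
t 27.6 pos [ 0.6529 -0.0957  0.1013] F [ 0.3 -0.4 -7.3] w 0.0667 q [ 0.21  0.63 -0.21  1.61  0.15  0.91 -1.57]
ydir deg -86.12 z [ 0.002  0.005 -1.   ]
[255 161  51  50 876] ((0.5822595953941345, 0.042009539902210236), (0.13911281526088715, 0.2104208916425705), 25.36534309387207)
[263 197  50  43 912] ((0.6732922792434692, -0.04677611589431763), (0.08658342063426971, 0.14721491932868958), 3.306225538253784)
```

View pics/s17c.png

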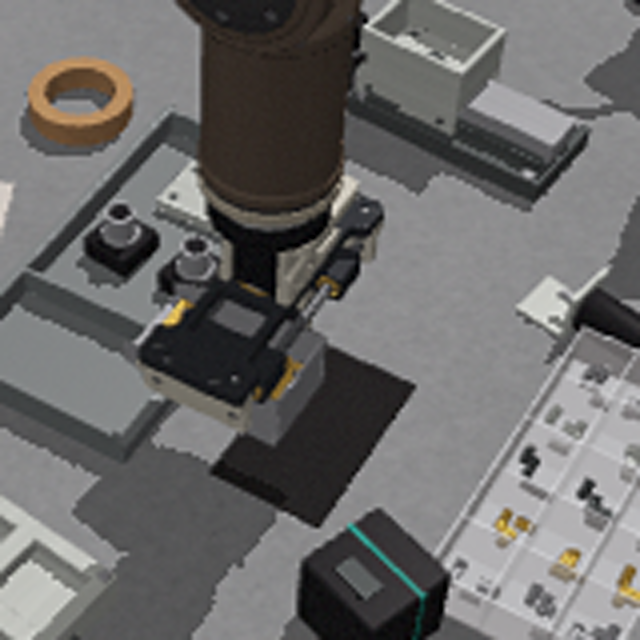

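View pics/w17.png

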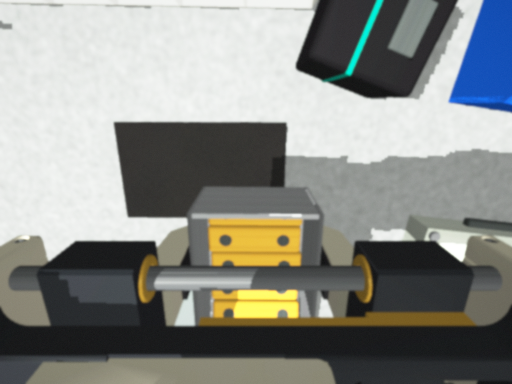

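>>> step_arm(series=[[[0.05, -0.008, 0, -0.01, 0], [0.05, -0.019, 0, -0.025, 0], [0.05, -0.019, 0, -0.04, 0], [0.05, -0.019, 0, -0.05, 0], [0.05, -0.019, 0, -0.05, 0], [0.05, -0.019, 0, -0.05, 0]]])

```text
clock: 28.2
position: [0.6341, -0.0953, 0.0512]
ee_rot: [-3.134, -0.119, -0.003]
force: [0.7, 0.3, -6.3]
width: 0.726
```

```bash
python3 - <<'E'
from tilt import *
st()
im,d,p=grab('wrist','w18')
im,d,p=grab('scene','s18'); crop(im,180,110,340,270,4,'s18c')
im,d,p=grab('top','t18'); crop(im,200,150,320,280,5,'t18c')
E
```

```text
t 28.2 pos [ 0.6341 -0.0953  0.0512] F [ 0.7  0.3 -6.3] w 0.0667 q [ 0.21  0.67 -0.21  1.7   0.17  0.79 -1.58]
ydir deg -85.66 z [ 0.002  0.005 -1.   ]
```

View pics/s18c.png

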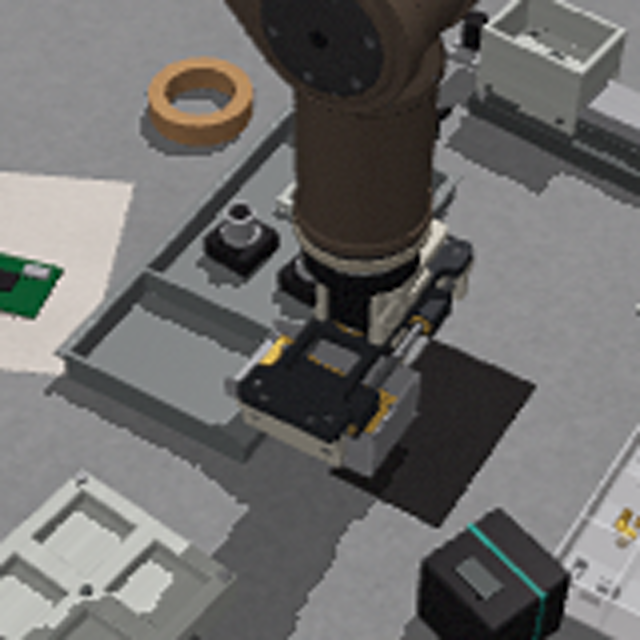

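View pics/t18c.png

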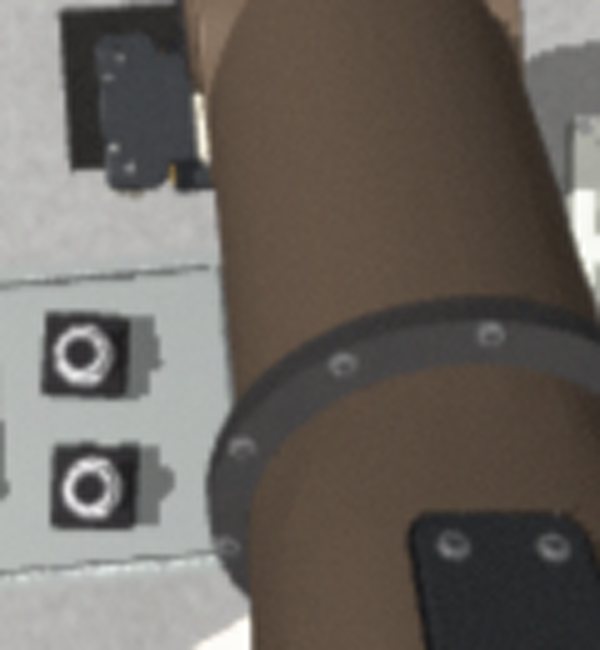

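>>> step_arm(series=[[[0.05, 0, 0, -0.002, 0], [0.05, 0, 0, -0.004, 0], [0.05, 0, 0, -0.005, 0], [0.05, 0, 0, -0.005, 0]]])

```text
clock: 28.68
position: [0.635, -0.0954, 0.0474]
ee_rot: [-3.135, -0.118, -0.007]
force: [0.0, -0.2, -6.6]
width: 0.727
```

>>> step_arm(series=[[[0.05, -0.001, 0, -0.002, 0], [0.05, -0.001, 0, -0.003, 0], [0.05, -0.001, 0, -0.003, 0]]])

```text
clock: 28.93
position: [0.6346, -0.0954, 0.0452]
ee_rot: [-3.135, -0.118, -0.009]
force: [1.0, 0.9, 1.5]
width: 0.727
```

>>> step_arm(series=[[[0.05, 0, 0, -0.001, 0], [0.05, 0, 0, -0.002, 0], [0.05, 0, 0, -0.002, 0]]])

```text
clock: 29.18
position: [0.6352, -0.0953, 0.0442]
ee_rot: [-3.135, -0.118, -0.011]
force: [-1.4, -0.1, 6.5]
width: 0.726
```

>>> step_arm(series=[[[0.05, 0, 0, 0.001, 0], [0.05, 0, 0, 0.001, 0], [0.05, 0, 0, 0.001, 0], [0.05, -0.001, 0, 0.004, 0], [0.05, -0.003, 0, 0.008, 0], [0.05, -0.005, 0, 0.012, 0], [0.05, -0.005, 0, 0.012, 0], [0.05, -0.005, 0, 0.012, 0]]], squeeze=9)

```text
clock: 29.85
position: [0.6298, -0.0954, 0.0565]
ee_rot: [-3.135, -0.118, -0.011]
force: [-0.8, -0.1, -2.7]
width: 0.729
```

```bash
cat > tl.py <<'E'
from tilt import *
def rep(tag):
    st(); o=observe(); print('tq',o['ft_torque'].round(3))
    im,d,p=grab('wrist',tag); X=cloud(d,p); P=o['position']; P=P+np.array([0,0,.005])
    u=np.array([.9974,.0715]); w=np.array([-.0715,.9974])
    rel=X-P; a=rel[...,:2]@u; b=rel[...,:2]@w; z=rel[...,2]
    hsv=cv2.cvtColor(im,cv2.COLOR_RGB2HSV)
    br=(hsv[...,1]>130)&(hsv[...,0]>12)&(hsv[...,0]<40)&(abs(b)<.032)&(d>0)
    br[315:]=0
    # per bar patch: fit line z vs a for rear bars
    A=np.c_[a[br],np.ones(br.sum())]; 
    if br.sum()>50:
        med=np.median(z[br]); k=abs(z[br]-med)<.02
        c=np.linalg.lstsq(A[k],z[br][k],rcond=None)[0]; print('bars slope deg',np.degrees(np.arctan(c[0])).round(1),'n',k.sum(),'a',np.percentile(a[br],[2,98]).round(3),'z',np.percentile(z[br],[2,98]).round(3))
    g=(hsv[...,1]<60)&(abs(b)<.03)&(a>.015)&(a<.045)&(z>-.01)&(z<.045)
    g[250:]=0
    if g.sum()>50:
        A=np.c_[z[g],np.ones(g.sum())]; c=np.linalg.lstsq(A,a[g],rcond=None)[0]; print('backwall lean deg',np.degrees(np.arctan(-c[0])).round(1),g.sum(),'top z',np.percentile(z[g],98).round(4),'a at top',np.median(a[g][z[g]>np.percentile(z[g],90)]).round(4))
    im2,d2,p2=grab('scene',tag.replace('w','s')); crop(im2,180,110,340,270,4,tag.replace('w','s')+'c')
    crop(im,150,150,370,330,3,tag+'c')
E
python3 -c "
from tl import *
rep('w19')"
```

```text
t 29.85 pos [ 0.6298 -0.0954  0.0565] F [-0.8 -0.1 -2.7] w 0.067 q [ 0.21  0.65 -0.21  1.71  0.17  0.79 -1.58]
ydir deg -85.7 z [ 0.007  0.004 -1.   ]
tq [-0.03   0.243 -0.002]
bars slope deg 4.4 n 4989 a [-0.059  0.025] z [-0.022  0.06 ]
backwall lean deg 10.0 3753 top z 0.0202 a at top 0.0288
```

View pics/w19c.png

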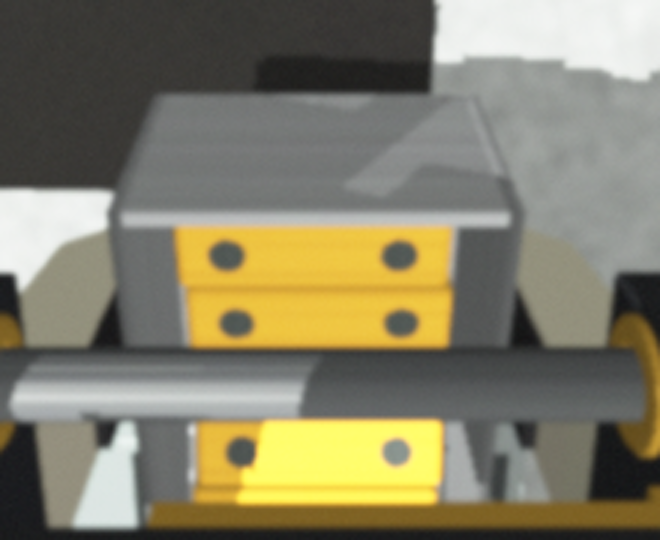

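View pics/s19c.png

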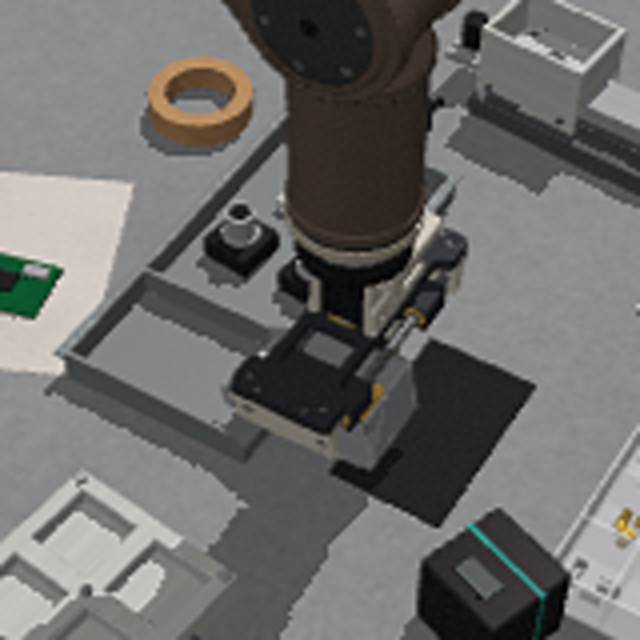

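>>> step_arm(series=[[[0.05, -0.001, 0, 0.001, 0], [0.05, -0.001, 0, 0.002, 0], [0.05, -0.002, 0, 0.003, 0], [0.05, -0.003, 0, 0.004, 0], [0.05, -0.003, 0, 0.005, 0], [0.05, -0.004, 0, 0.006, 0], [0.05, -0.005, 0, 0.007, 0], [0.05, -0.005, 0, 0.008, 0], [0.05, -0.006, 0, 0.009, 0], [0.05, -0.0065, 0, 0.0098, 0], [0.05, -0.0065, 0, 0.0098, 0]]])

```text
clock: 30.87
position: [0.6233, -0.0954, 0.0663]
ee_rot: [-3.135, -0.118, -0.011]
force: [-0.7, 0.1, -6.4]
width: 0.73
```

```bash
python3 -c "
from tl import *
rep('w20')"
```

```text
t 30.87 pos [ 0.6233 -0.0954  0.0663] F [-0.7  0.1 -6.4] w 0.067 q [ 0.21  0.63 -0.21  1.72  0.17  0.8  -1.57]
ydir deg -85.7 z [ 0.007  0.004 -1.   ]
tq [-0.022  0.048  0.02 ]
bars slope deg 8.8 n 4317 a [-0.066  0.025] z [-0.029  0.06 ]
backwall lean deg 17.7 5062 top z 0.0225 a at top 0.026
```

View pics/w20c.png

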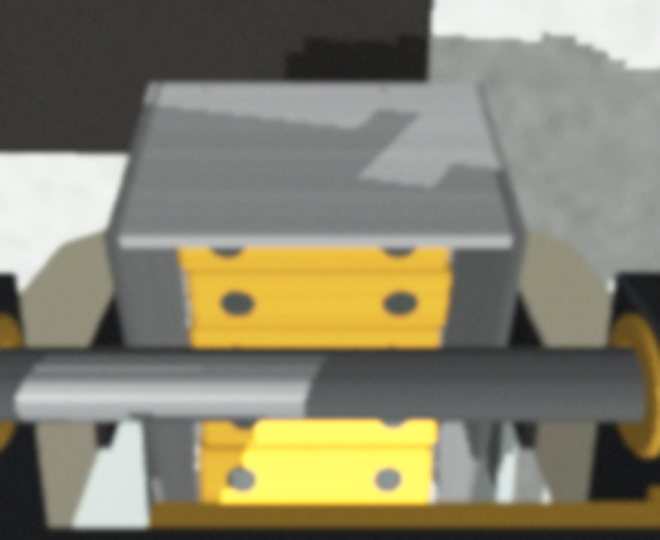

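View pics/s20c.png

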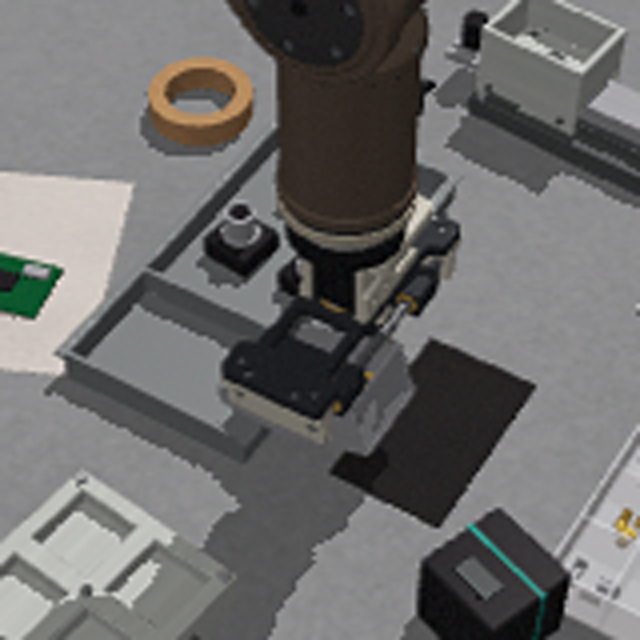

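>>> step_arm(series=[[[0.05, 0, 0, 0, 0], [0.05, 0, 0, 0, 0], [0.05, 0, 0, 0, 0], [0.05, 0, 0, 0, 0], [0.05, 0, 0, 0, 0], [0.05, 0, 0, 0, 0]]], squeeze=6)

```text
clock: 31.47
position: [0.6234, -0.0954, 0.0662]
ee_rot: [-3.135, -0.118, -0.01]
force: [0.3, -0.0, -6.0]
width: 0.731
```

```bash
python3 -c "
from tl import *
rep('w21')"
```

```text
t 31.47 pos [ 0.6234 -0.0954  0.0662] F [ 0.3 -0.  -6. ] w 0.0671 q [ 0.21  0.63 -0.21  1.72  0.17  0.8  -1.57]
ydir deg -85.7 z [ 0.007  0.004 -1.   ]
tq [-0.053  0.052  0.021]
bars slope deg 8.9 n 4306 a [-0.066  0.025] z [-0.029  0.06 ]
backwall lean deg 17.7 5076 top z 0.0224 a at top 0.0261
```

>>> step_arm(series=[[[0.05, 0, 0, 0, 0], [0.05, 0, 0, 0, 0], [0.05, 0, 0, 0, 0], [0.05, 0, 0, 0, 0], [0.05, 0, 0, 0, 0], [0.05, 0, 0, 0, 0]]], squeeze=4)

```text
clock: 32.07
position: [0.6234, -0.0955, 0.0661]
ee_rot: [-3.135, -0.118, -0.01]
force: [-0.4, -0.1, -5.2]
width: 0.726
```

```bash
python3 -c "
from tl import *
rep('w22')"
```

```text
t 32.07 pos [ 0.6234 -0.0955  0.0661] F [-0.4 -0.1 -5.2] w 0.0666 q [ 0.21  0.63 -0.21  1.72  0.17  0.8  -1.57]
ydir deg -85.7 z [ 0.006  0.004 -1.   ]
tq [-0.096  0.08  -0.01 ]
bars slope deg 8.8 n 4300 a [-0.066  0.025] z [-0.029  0.061]
backwall lean deg 17.8 5078 top z 0.0224 a at top 0.0261
```

>>> step_arm(series=[[[0.05, -0.001, 0, 0.001, 0], [0.05, -0.002, 0, 0.002, 0], [0.05, -0.003, 0, 0.003, 0], [0.05, -0.0035, 0, 0.004, 0], [0.05, -0.0045, 0, 0.005, 0], [0.05, -0.0055, 0, 0.006, 0], [0.05, -0.0055, 0, 0.006, 0], [0.05, -0.0055, 0, 0.006, 0]]], squeeze=6)

```text
clock: 32.83
position: [0.6178, -0.0955, 0.0723]
ee_rot: [-3.135, -0.117, -0.011]
force: [0.1, 0.1, -4.4]
width: 0.728
```

```bash
python3 -c "
from tl import *
rep('w23')"
```

```text
t 32.83 pos [ 0.6178 -0.0955  0.0723] F [ 0.1  0.1 -4.4] w 0.0668 q [ 0.22  0.62 -0.22  1.73  0.17  0.8  -1.57]
ydir deg -85.71 z [ 0.007  0.004 -1.   ]
tq [-0.166  0.029 -0.007]
bars slope deg 12.5 n 3060 a [-0.065  0.025] z [-0.036  0.06 ]
backwall lean deg 23.4 6054 top z 0.0237 a at top 0.0242
```

View pics/w23c.png

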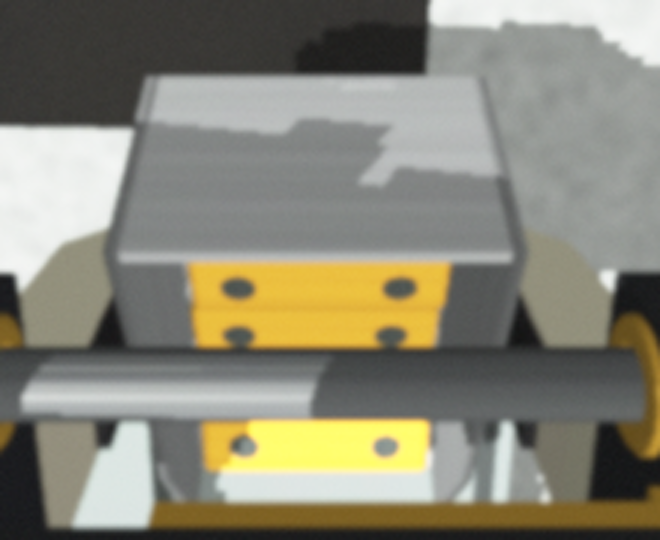

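View pics/s23c.png

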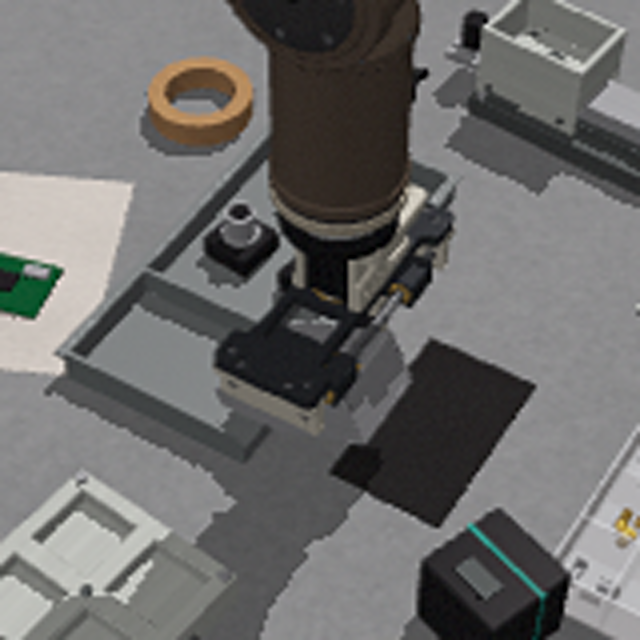

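```bash
cat > prof.py <<'E'
from tilt import *
# tin-local profile along rows of the centre column; th in deg, offset P local (28,29)
def prof(tag,th):
    o=observe(); p=eyes.camera_params('wrist'); im,d=eyes.get_image('wrist'); cv2.imwrite(f'pics/{tag}.png',im[:,:,::-1]); X=cloud(d,p)
    P=o['position']+np.array([0,0,.005]); u=np.array([.9974,.0715]); t=np.radians(th)
    hsv=cv2.cvtColor(im,cv2.COLOR_RGB2HSV)
    for v in range(222,320,3):
        seg=slice(225,228)
        a=np.median((X[v,238:252]-P)[:,:2]@u); z=np.median((X[v,238:252]-P)[:,2]); 
        xl=28+1e3*(a*np.cos(t)+z*np.sin(t)); zl=29+1e3*(-a*np.sin(t)+z*np.cos(t))
        print(v,'a %.1f z %.1f'%(a*1e3,(z+P[2])*1e3),'tin x %.1f z %.1f'%(xl,zl),'rgb',np.median(im[v,238:252],0).astype(int))
E
python3 -c "
from prof import *
prof('w24',23.4)"
```

```text
222 a 27.4 z 94.0 tin x 59.8 z 33.5 rgb [130 133 132]
225 a 26.5 z 95.4 tin x 59.5 z 35.2 rgb [131 134 133]
228 a 25.8 z 97.3 tin x 59.6 z 37.2 rgb [128 131 130]
231 a 25.0 z 99.0 tin x 59.6 z 39.0 rgb [133 135 135]
234 a 24.3 z 100.7 tin x 59.6 z 40.9 rgb [168 172 171]
237 a 22.2 z 99.7 tin x 57.3 z 40.8 rgb [217 190 141]
240 a -2.4 z 56.2 tin x 17.4 z 10.6 rgb [235 191  63]
243 a -5.0 z 55.5 tin x 14.8 z 11.0 rgb [234 191  62]
246 a -8.1 z 53.9 tin x 11.3 z 10.8 rgb [236 193  63]
249 a -11.0 z 52.7 tin x 8.1 z 10.9 rgb [234 189  62]
252 a -14.2 z 51.2 tin x 4.7 z 10.8 rgb [228 180  59]
255 a -17.4 z 49.7 tin x 1.1 z 10.6 rgb [235 192  63]
258 a -20.6 z 48.3 tin x -2.4 z 10.6 rgb [235 192  63]
261 a -23.8 z 47.1 tin x -5.8 z 10.8 rgb [236 192  63]
264 a -26.8 z 46.1 tin x -9.0 z 11.1 rgb [226 178  61]
267 a 31.6 z 139.2 tin x 81.6 z 73.3 rgb [69 67 63]
270 a 31.3 z 140.4 tin x 81.8 z 74.5 rgb [93 97 96]
273 a 30.6 z 141.0 tin x 81.4 z 75.4 rgb [113 117 116]
276 a 30.1 z 141.9 tin x 81.3 z 76.4 rgb [132 135 137]
279 a 29.7 z 142.9 tin x 81.3 z 77.5 rgb [176 181 180]
282 a 28.7 z 143.1 tin x 80.5 z 78.1 rgb [201 205 204]
285 a 27.7 z 143.3 tin x 79.7 z 78.6 rgb [178 181 183]
288 a 26.3 z 143.0 tin x 78.2 z 78.9 rgb [168 171 168]
291 a -52.7 z 42.2 tin x -34.3 z 17.8 rgb [255 246 111]
294 a -55.4 z 42.3 tin x -36.7 z 18.9 rgb [255 253 110]
297 a -58.0 z 42.5 tin x -39.0 z 20.2 rgb [255 253 110]
300 a -61.0 z 42.1 tin x -41.9 z 21.0 rgb [255 254 112]
303 a -63.9 z 42.0 tin x -44.6 z 22.0 rgb [255 253 108]
306 a -66.7 z 42.0 tin x -47.2 z 23.1 rgb [255 249 157]
309 a -101.0 z 5.7 tin x -93.1 z 3.4 rgb [224 229 227]
312 a -104.4 z 5.7 tin x -96.3 z 4.8 rgb [222 229 227]
315 a -107.9 z 5.7 tin x -99.4 z 6.1 rgb [218 226 221]
318 a 22.3 z 151.5 tin x 78.0 z 88.3 rgb [142 123  81]
```

View pics/w24.png

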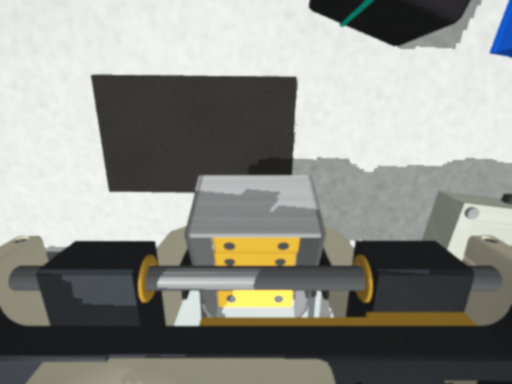

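>>> step_arm(series=[[[0.05, -0.001, 0, 0.001, 0], [0.05, -0.002, 0, 0.002, 0], [0.05, -0.003, 0, 0.003, 0], [0.05, -0.003, 0, 0.003, 0], [0.05, -0.003, 0, 0.003, 0], [0.05, -0.003, 0, 0.003, 0], [0.05, -0.003, 0, 0.003, 0]]])

```text
clock: 33.57
position: [0.6147, -0.0954, 0.0752]
ee_rot: [-3.135, -0.118, -0.01]
force: [-0.5, 0.3, -3.3]
width: 0.73
```

```bash
cat > q.py <<'E'
from tilt import *
import sys
def q(tag,sc=True):
    o=observe(); p=eyes.camera_params('wrist'); im,d=eyes.get_image('wrist'); cv2.imwrite(f'pics/{tag}.png',im[:,:,::-1]); X=cloud(d,p)
    P=o['position']+np.array([0,0,.005]); u=np.array([.9974,.0715]); w=np.array([-.0715,.9974])
    rel=X-P; a=rel[...,:2]@u; b=rel[...,:2]@w; z=rel[...,2]
    hsv=cv2.cvtColor(im,cv2.COLOR_RGB2HSV)
    g=(hsv[...,1]<60)&(abs(b)<.03)&(a>.012)&(a<.045)&(z>-.01)&(z<.045); g[250:]=0
    c=np.polyfit(z[g],a[g],1); th=np.degrees(np.arctan(-c[0]))
    t=np.radians(th); xl=28+1e3*(a*np.cos(t)+z*np.sin(t)); zl=29+1e3*(-a*np.sin(t)+z*np.cos(t))
    print('t %.2f'%o['clock'],'pos',o['position'].round(4),'F',o['force'].round(1),'tilt %.1f'%th)
    row=[]
    for v in range(225,320,2):
        s=slice(236,252); br=np.median(hsv[v,s,1])>95 and 12<np.median(hsv[v,s,0])<40
        if br and np.median(zl[v,s])<45 and np.median(xl[v,s])<70: row.append('%d:%.0f/%.0f'%(v,np.median(xl[v,s]),np.median(zl[v,s])))
    print(' '.join(row))
    crop(im,180,210,340,330,4,tag+'c')
    if sc:
        i2,_,_=grab('scene',tag+'s'); crop(i2,180,150,310,250,5,tag+'sc')
q(sys.argv[1],len(sys.argv)>2)
E
python3 q.py w25
```

```text
t 33.57 pos [ 0.6147 -0.0954  0.0752] F [-0.5  0.3 -3.3] tilt 26.3
241:14/10 243:12/10 245:9/10 247:7/10 249:5/10 251:1/9 253:-0/10 255:-3/10 257:-6/10 259:-8/10 261:-10/10 263:-13/10 265:-17/10 291:-39/19 293:-41/20 295:-43/20 297:-45/21 299:-46/22
```

View pics/w25c.png

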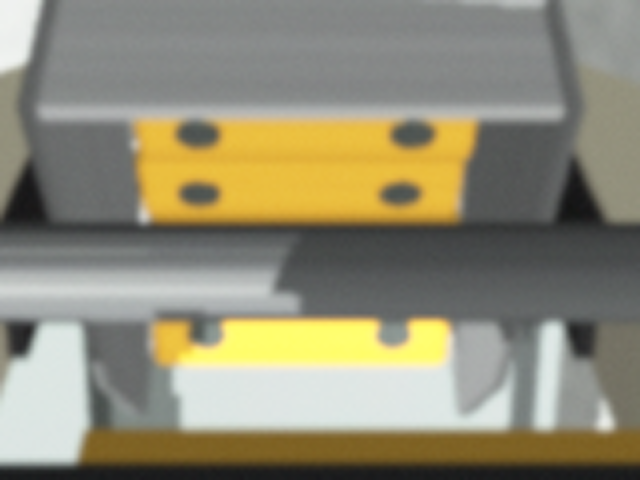

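>>> step_arm(series=[[[0.05, -0.001, 0, 0.001, 0], [0.05, -0.002, 0, 0.002, 0], [0.05, -0.003, 0, 0.0027, 0], [0.05, -0.003, 0, 0.0027, 0], [0.05, -0.003, 0, 0.0027, 0], [0.05, -0.003, 0, 0.0027, 0], [0.05, -0.003, 0, 0.0027, 0]]])

```text
clock: 34.2
position: [0.6117, -0.0955, 0.0779]
ee_rot: [-3.135, -0.117, -0.01]
force: [0.2, -0.4, -5.1]
width: 0.73
```

```bash
python3 q.py w26
```

```text
t 34.20 pos [ 0.6117 -0.0955  0.0779] F [ 0.2 -0.4 -5.1] tilt 29.1
243:8/9 245:6/9 247:3/9 249:0/9 251:-2/10 253:-5/9 255:-7/9 257:-10/10 259:-13/10 261:-17/9 263:-17/10 265:-19/11 291:-44/20 293:-46/21
```

>>> step_arm(series=[[[0.05, -0.001, 0, 0.001, 0], [0.05, -0.002, 0, 0.0018, 0], [0.05, -0.002, 0, 0.0018, 0], [0.05, -0.002, 0, 0.0018, 0], [0.05, -0.002, 0, 0.0018, 0], [0.05, -0.002, 0, 0.0018, 0], [0.05, -0.002, 0, 0.0018, 0], [0.05, -0.002, 0, 0.0018, 0]]])

```text
clock: 34.92
position: [0.6096, -0.0954, 0.0797]
ee_rot: [-3.135, -0.117, -0.009]
force: [-0.5, -0.4, -4.7]
width: 0.729
```

```bash
python3 q.py w27
```

```text
t 34.92 pos [ 0.6096 -0.0954  0.0797] F [-0.5 -0.4 -4.7] tilt 30.7
245:3/9 247:-0/8 249:-2/9 251:-5/9 253:-7/9 255:-11/9 257:-14/9 259:-17/9 261:-18/10 263:-20/11 265:-22/11 291:-48/21
```

>>> step_arm(series=[[[0.05, -0.001, 0, 0.001, 0], [0.05, -0.0023, 0, 0.0018, 0], [0.05, -0.0023, 0, 0.0018, 0], [0.05, -0.0023, 0, 0.0018, 0], [0.05, -0.0023, 0, 0.0018, 0], [0.05, -0.0023, 0, 0.0018, 0], [0.05, -0.0023, 0, 0.0018, 0], [0.05, -0.0023, 0, 0.0018, 0]]])

```text
clock: 35.63
position: [0.6072, -0.0954, 0.0814]
ee_rot: [-3.135, -0.118, -0.009]
force: [0.3, -0.6, -5.4]
width: 0.734
```

```bash
python3 q.py w28 1
```

```text
t 35.63 pos [ 0.6072 -0.0954  0.0814] F [ 0.3 -0.6 -5.4] tilt 32.7
245:56/39 247:-3/8 249:-6/8 251:-9/8 253:-12/8 255:-16/8 257:-18/9 259:-19/10 261:-21/11 263:-23/11 265:-25/12
```

View pics/w28c.png

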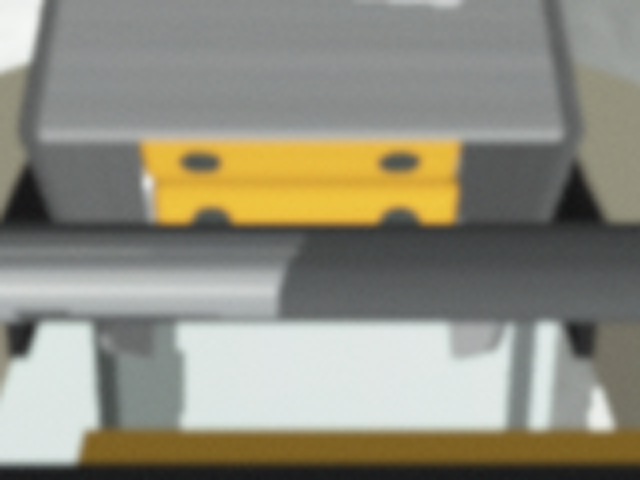

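View pics/w28sc.png

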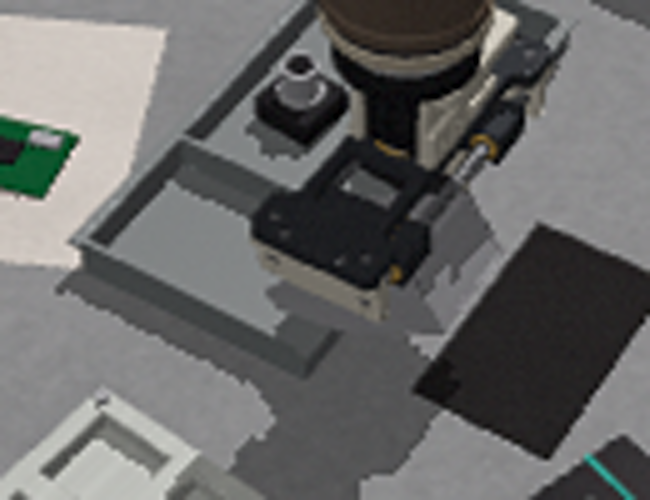

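>>> step_arm(series=[[[0.05, -0.001, 0, 0.001, 0], [0.05, -0.0023, 0, 0.0016, 0], [0.05, -0.0023, 0, 0.0016, 0], [0.05, -0.0023, 0, 0.0016, 0], [0.05, -0.0023, 0, 0.0016, 0], [0.05, -0.0023, 0, 0.0016, 0], [0.05, -0.0023, 0, 0.0016, 0], [0.05, -0.0023, 0, 0.0016, 0]]])

```text
clock: 36.4
position: [0.6049, -0.0954, 0.083]
ee_rot: [-3.135, -0.118, -0.009]
force: [-0.3, -0.0, -6.4]
width: 0.729
```

```bash
python3 q.py w29 1
```

```text
t 36.40 pos [ 0.6049 -0.0954  0.083 ] F [-0.3 -0.  -6.4] tilt 34.3
247:-6/8 249:-9/8 251:-13/8 253:-18/7 255:-18/9 257:-20/9 259:-22/10 261:-24/11 263:-26/12 265:-28/12
```

View pics/w29c.png

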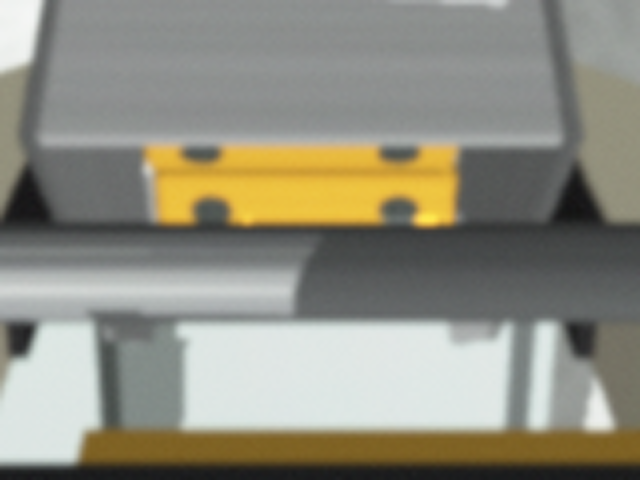

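>>> step_arm(series=[[[0.05, -0.001, 0, 0.001, 0], [0.05, -0.0023, 0, 0.0015, 0], [0.05, -0.0023, 0, 0.0015, 0], [0.05, -0.0023, 0, 0.0015, 0], [0.05, -0.0023, 0, 0.0015, 0], [0.05, -0.0023, 0, 0.0015, 0], [0.05, -0.0023, 0, 0.0015, 0], [0.05, -0.0023, 0, 0.0015, 0]]])

```text
clock: 37.17
position: [0.6026, -0.0954, 0.0845]
ee_rot: [-3.135, -0.118, -0.009]
force: [-1.1, -0.4, -6.3]
width: 0.726
```

```bash
python3 q.py w30 1
```

```text
t 37.17 pos [ 0.6026 -0.0954  0.0845] F [-1.1 -0.4 -6.3] tilt 35.9
249:-13/8 251:-18/7 253:-19/8 255:-21/9 257:-23/10 259:-25/11 261:-27/11 263:-29/12 265:-31/13
```

View pics/w30c.png

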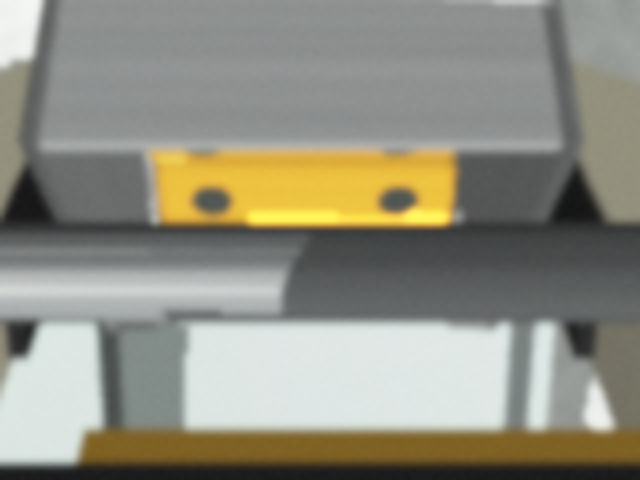

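>>> step_arm(series=[[[0.05, -0.001, 0, 0.0008, 0], [0.05, -0.0023, 0, 0.0014, 0], [0.05, -0.0023, 0, 0.0014, 0], [0.05, -0.0023, 0, 0.0014, 0], [0.05, -0.0023, 0, 0.0014, 0], [0.05, -0.0023, 0, 0.0014, 0], [0.05, -0.0023, 0, 0.0014, 0], [0.05, -0.0023, 0, 0.0014, 0]]])

```text
clock: 37.93
position: [0.6003, -0.0954, 0.0859]
ee_rot: [-3.135, -0.117, -0.009]
force: [-0.8, 0.3, -6.3]
width: 0.733
```

```bash
python3 q.py w31 1
```

```text
t 37.93 pos [ 0.6003 -0.0954  0.0859] F [-0.8  0.3 -6.3] tilt 37.5
249:-19/6 251:-19/8 253:-22/8 255:-23/10 257:-26/10 259:-28/11 261:-30/12 263:-32/13 265:-36/13
```

View pics/w31c.png

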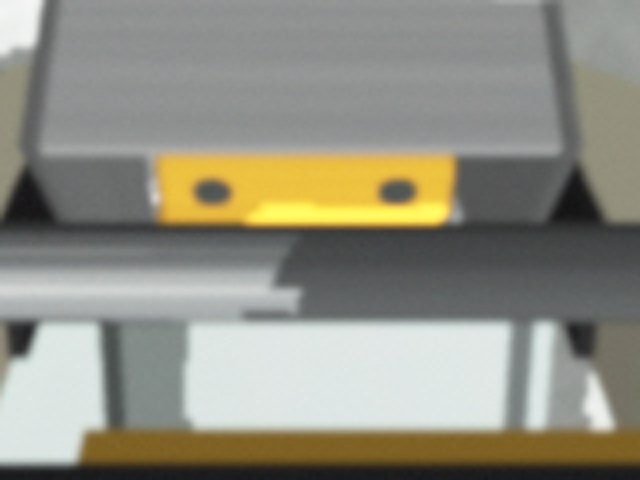

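View pics/w31sc.png

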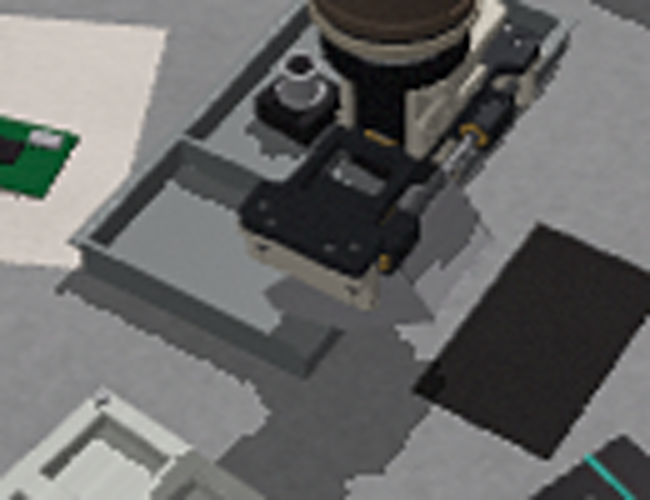

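>>> step_arm(series=[[[0.05, -0.001, 0, 0.0006, 0], [0.05, -0.0018, 0, 0.001, 0], [0.05, -0.0018, 0, 0.001, 0], [0.05, -0.0018, 0, 0.001, 0], [0.05, -0.0018, 0, 0.001, 0]]])

```text
clock: 38.45
position: [0.5985, -0.0954, 0.0869]
ee_rot: [-3.135, -0.117, -0.009]
force: [-0.3, 0.0, -7.1]
width: 0.732
```

```bash
python3 q.py w32
```

```text
t 38.45 pos [ 0.5985 -0.0954  0.0869] F [-0.3  0.  -7.1] tilt 38.3
249:55/37 251:-21/8 253:-23/9 255:-25/10 257:-27/11 259:-29/11 261:-31/12 263:-34/13 265:-37/14
```

View pics/w32c.png

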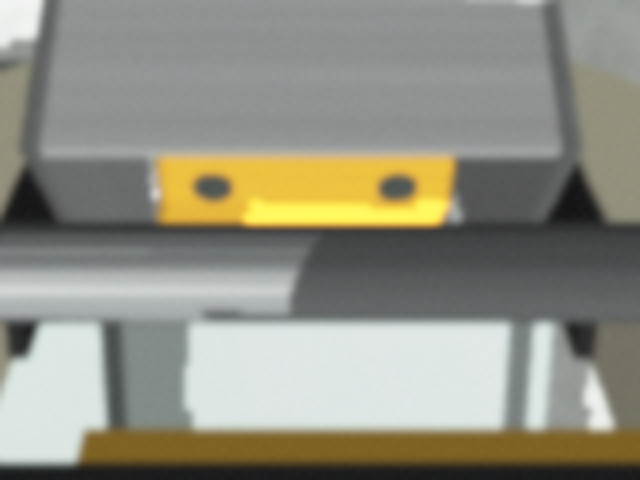

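>>> step_arm(series=[[[0.05, 0, 0, 0, 0], [0.05, 0, 0, 0, 0], [0.05, 0, 0, 0, 0], [0.05, 0, 0, 0, 0]]], squeeze=4.5)

```text
clock: 38.83
position: [0.5985, -0.0954, 0.087]
ee_rot: [-3.135, -0.118, -0.009]
force: [-0.3, -0.5, -5.7]
width: 0.729
```

```bash
python3 q.py w33
```

```text
t 38.83 pos [ 0.5985 -0.0954  0.087 ] F [-0.3 -0.5 -5.7] tilt 38.6
249:54/37 251:-22/8 253:-24/9 255:-26/10 257:-29/10 259:-31/11 261:-33/12 263:-37/12 265:-38/14
```

>>> step_arm(series=[[[0.05, -0.001, 0, 0.0006, 0], [0.05, -0.0018, 0, 0.0012, 0], [0.05, -0.0018, 0, 0.0012, 0], [0.05, -0.0018, 0, 0.0012, 0], [0.05, -0.0018, 0, 0.0012, 0]]])

```text
clock: 39.3
position: [0.5968, -0.0955, 0.0882]
ee_rot: [-3.135, -0.117, -0.009]
force: [-0.1, -0.1, -5.0]
width: 0.728
```

```bash
python3 q.py w34
```

```text
t 39.30 pos [ 0.5968 -0.0955  0.0882] F [-0.1 -0.1 -5. ] tilt 39.9
249:55/36 251:-25/8 253:-27/9 255:-29/10 257:-32/11 259:-34/12 261:-38/12 263:-39/13 265:-41/14
```

View pics/w34c.png

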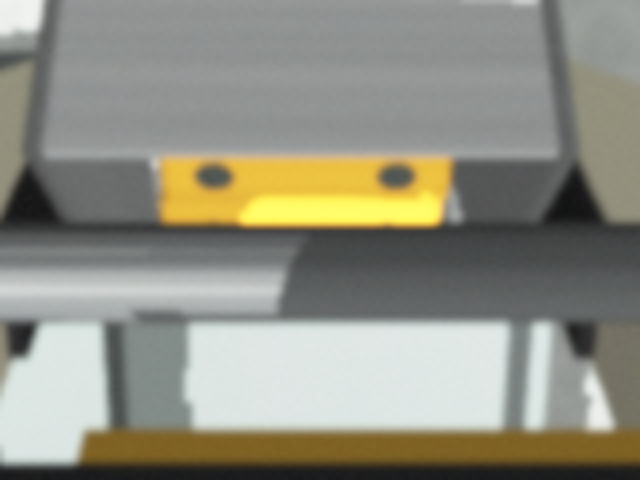

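>>> step_arm(series=[[[0.05, -0.001, 0, 0.0006, 0], [0.05, -0.0018, 0, 0.0012, 0], [0.05, -0.0018, 0, 0.0012, 0], [0.05, -0.0018, 0, 0.0012, 0], [0.05, -0.0018, 0, 0.0012, 0]]])

```text
clock: 39.77
position: [0.5949, -0.0955, 0.0895]
ee_rot: [-3.135, -0.117, -0.009]
force: [-0.0, 0.4, -5.2]
width: 0.728
```

```bash
python3 q.py w35
```

```text
t 39.77 pos [ 0.5949 -0.0955  0.0895] F [-0.   0.4 -5.2] tilt 41.0
251:-28/8 253:-30/9 255:-33/10 257:-35/11 259:-37/12 261:-41/12 263:-43/14 265:-44/15
```

View pics/w35c.png

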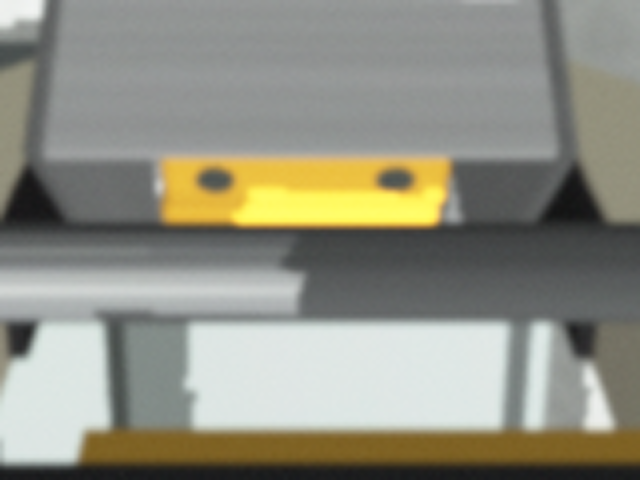

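>>> step_arm(series=[[[0.05, 0, 0, 0, 0], [0.05, 0, 0, 0, 0], [0.05, 0, 0, 0, 0], [0.05, 0, 0, 0, 0]]])

```text
clock: 40.15
position: [0.5949, -0.0955, 0.0895]
ee_rot: [-3.135, -0.117, -0.009]
force: [-0.1, 0.0, -4.7]
width: 0.728
```

```bash
python3 q.py w36
```

```text
t 40.15 pos [ 0.5949 -0.0955  0.0895] F [-0.1  0.  -4.7] tilt 41.0
251:-28/8 253:-30/9 255:-33/10 257:-35/11 259:-37/12 261:-40/13 263:-42/14 265:-44/15 291:-80/28
```

View pics/w36c.png

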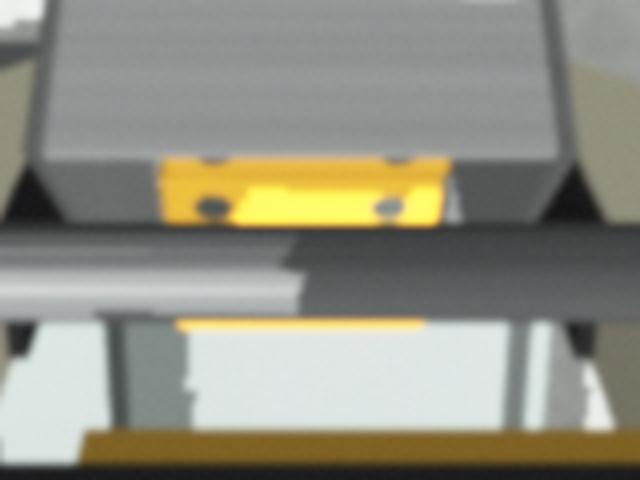

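>>> step_arm(series=[[[0.05, 0, 0, 0, 0], [0.05, 0, 0, 0, 0]]])

```text
clock: 40.37
position: [0.5949, -0.0955, 0.0895]
ee_rot: [-3.135, -0.117, -0.009]
force: [-0.7, -0.1, -4.3]
width: 0.729
```

```bash
python3 q.py w37 1
```

```text
t 40.37 pos [ 0.5949 -0.0955  0.0895] F [-0.7 -0.1 -4.3] tilt 41.0
251:-30/8 253:-30/9 255:-33/10 257:-35/11 259:-37/12 261:-40/13 263:-42/14 265:-47/14 291:-90/26 293:-91/28
```

View pics/w37c.png

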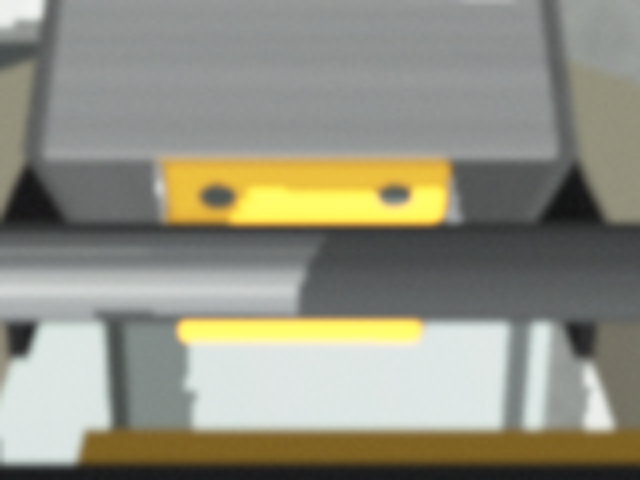

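View pics/w37sc.png

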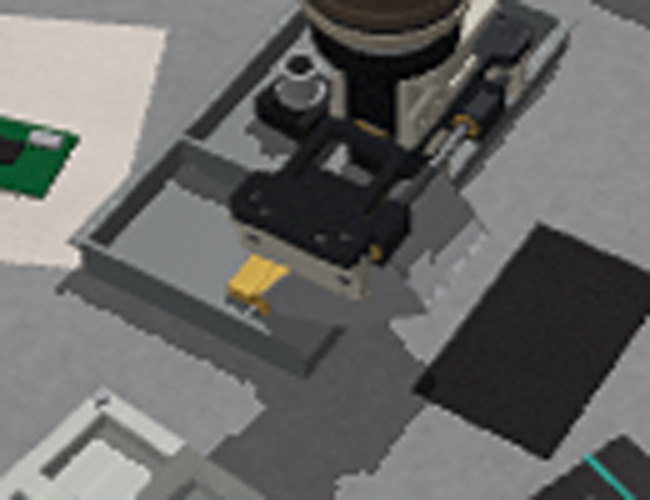

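>>> step_arm(series=[[[0.05, 0, 0, 0, 0], [0.05, 0, 0, 0, 0]]])

```text
clock: 40.63
position: [0.5949, -0.0955, 0.0895]
ee_rot: [-3.135, -0.117, -0.009]
force: [-1.6, -0.1, -4.9]
width: 0.732
```

```bash
python3 q.py w38 1
```

```text
t 40.63 pos [ 0.5949 -0.0955  0.0895] F [-1.6 -0.1 -4.9] tilt 41.1
251:-28/9 253:-31/9 255:-32/10 257:-35/11 259:-37/12 261:-40/13 263:-42/14 265:-45/15 291:-89/27 293:-91/28
```

View pics/w38c.png

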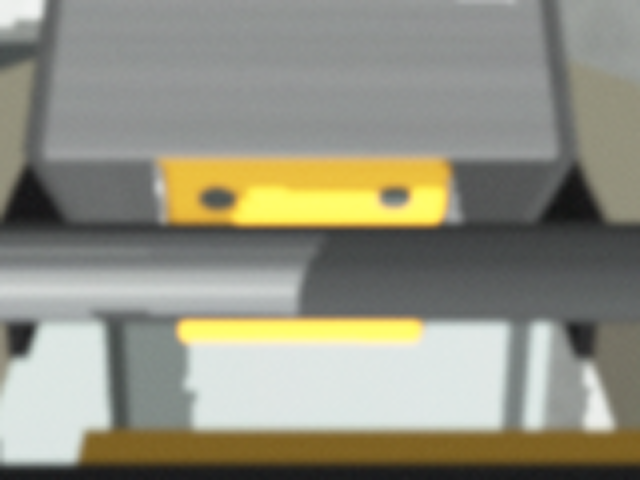

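View pics/w38sc.png

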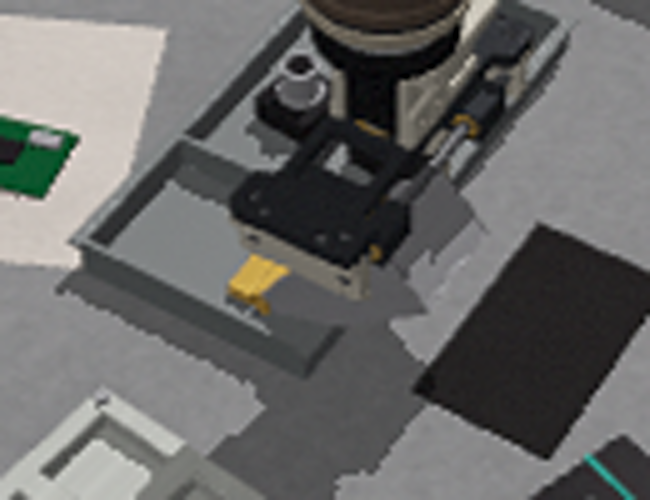

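>>> step_arm(series=[[[0.05, 0, 0, 0, 0], [0.05, 0, 0, 0, 0], [0.05, 0.001, 0, 0.008, 0], [0.05, 0.002, 0, 0.018, 0]]], squeeze=60)

```text
clock: 41.07
position: [0.5964, -0.0954, 0.1075]
ee_rot: [-3.135, -0.118, -0.007]
force: [0.4, 0.3, -6.2]
width: 0.726
```

```bash
python3 q.py w39 1
```

```text
t 41.07 pos [ 0.5964 -0.0954  0.1075] F [ 0.4  0.3 -6.2] tilt 41.0
251:-27/9 253:-32/9 255:-32/10 257:-35/11 259:-37/12 261:-40/13 263:-42/14 265:-45/15
```

View pics/w39c.png

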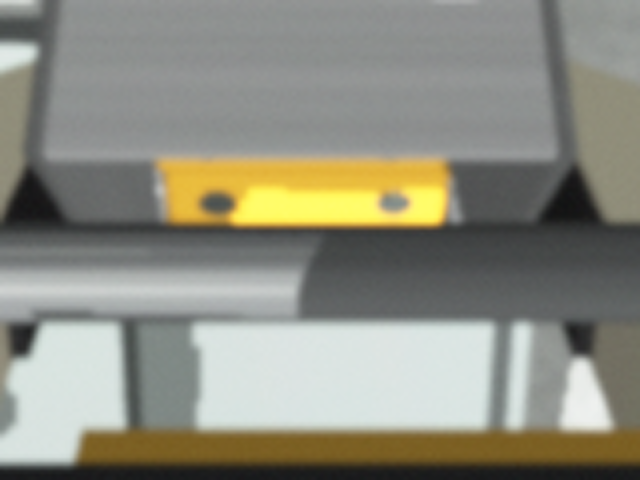

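View pics/w39sc.png

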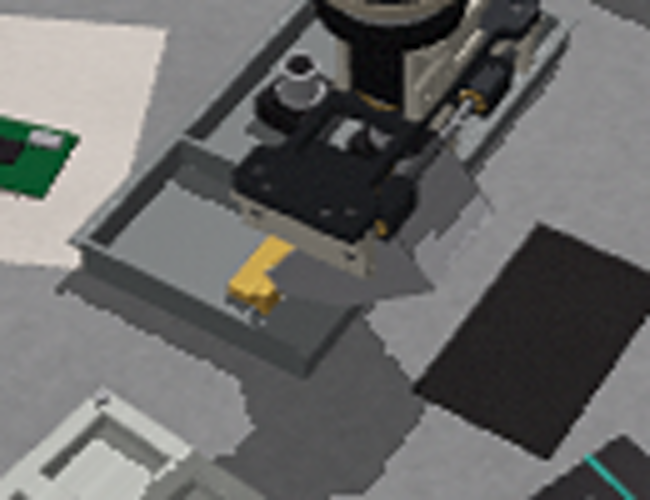

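>>> step_arm(series=[[[0.05, 0, 0, 0, 0], [0.05, 0, 0, 0, 0]]])

```text
clock: 41.33
position: [0.5993, -0.0954, 0.1105]
ee_rot: [-3.136, -0.117, -0.018]
force: [0.9, -0.9, -4.9]
width: 0.726
```

```bash
python3 q.py w40 1
```

```text
t 41.33 pos [ 0.5993 -0.0954  0.1105] F [ 0.9 -0.9 -4.9] tilt 41.4
251:-28/8 253:-30/9 255:-34/10 257:-35/11 259:-37/12 261:-40/13 263:-42/14 265:-45/15
```

View pics/w40c.png

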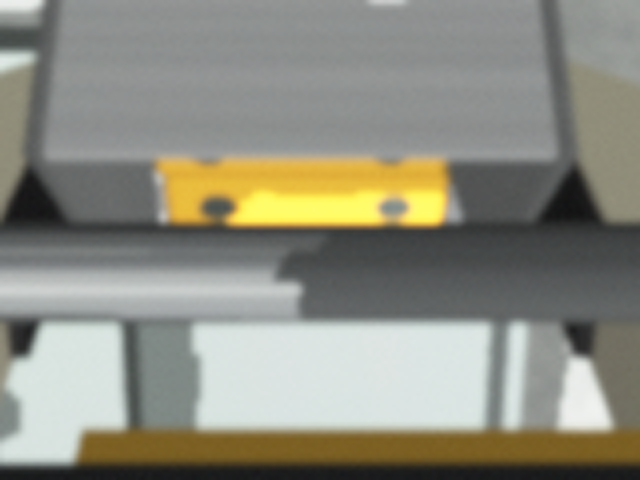

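View pics/w40sc.png

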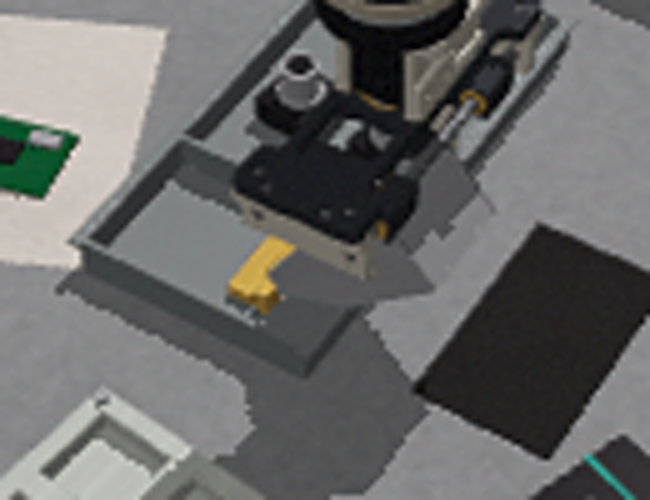

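>>> step_arm(series=[[[0.05, 0, 0, 0, 0], [0.05, 0, 0, 0, 0], [0.05, 0, 0, 0, 0]]])

```text
clock: 41.68
position: [0.5985, -0.0954, 0.1096]
ee_rot: [-3.136, -0.117, -0.015]
force: [0.1, 0.4, -4.7]
width: 0.729
```

```bash
python3 q.py w41 1; python3 - <<'E'
from h import *
im,d,p=grab('top'); crop(im,200,180,320,280,5,'t41')
im=cv2.imread('pics/w41s.png')[:,:,::-1]; crop(im,215,185,275,235,12,'w41z')
E
```

```text
t 41.68 pos [ 0.5985 -0.0954  0.1096] F [ 0.1  0.4 -4.7] tilt 41.3
251:-28/9 253:-30/9 255:-34/10 257:-35/11 259:-38/12 261:-40/13 263:-42/14 265:-45/15
```

View pics/w41c.png

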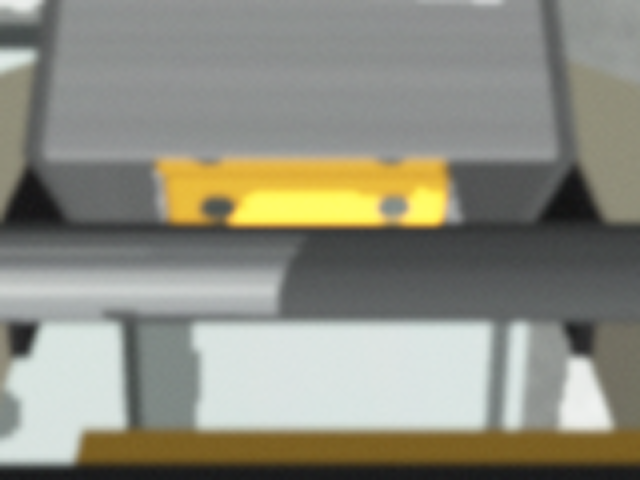

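View pics/w41z.png

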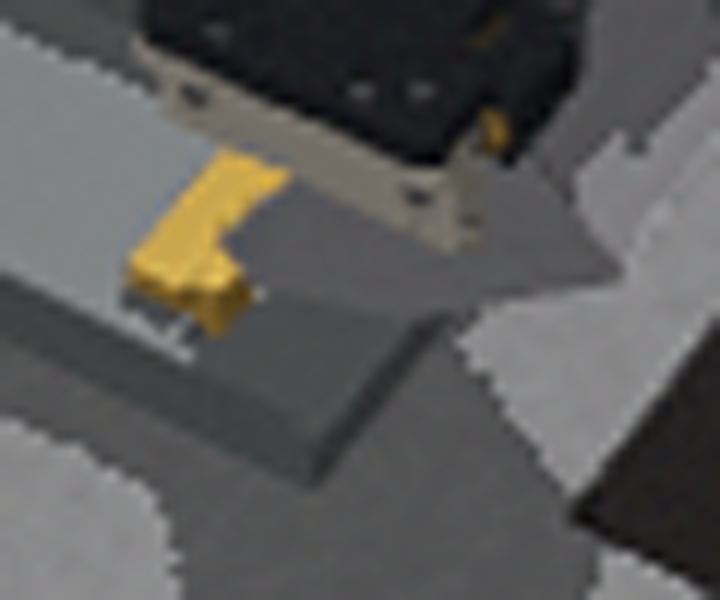

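View pics/t41.png

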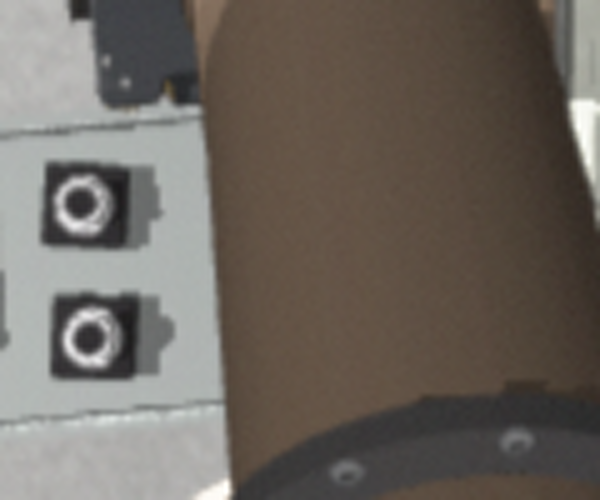

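```bash
python3 - <<'E'
from tilt import *
im,d,p,X,m=brass('scene','s42')
m[:180]=0;m[240:]=0;m[:,:210]=0;m[:,290:]=0
v,u=np.nonzero(m)
for vv in range(v.min(),v.max()+1,2):
    k=v==vv
    print(vv,[(int(a),(X[vv,a]*1e3).round(0).astype(int).tolist()) for a in u[k][::2]])
E
```

```text
195 [(256, [637, -158, 179])]
197 []
199 [(232, [504, -94, 11]), (234, [510, -92, 14]), (236, [514, -87, 12]), (238, [538, -108, 48])]
201 [(230, [505, -105, 14]), (232, [508, -100, 11]), (234, [515, -99, 16])]
203 [(229, [507, -112, 13]), (231, [511, -109, 13]), (233, [516, -105, 13])]
205 [(227, [506, -121, 12]), (229, [513, -120, 15]), (231, [515, -114, 12])]
207 [(226, [510, -131, 15]), (228, [515, -128, 16]), (230, [519, -123, 14]), (232, [527, -124, 21]), (234, [533, -121, 22])]
209 [(228, [517, -130, 11]), (230, [523, -128, 13]), (232, [530, -127, 17]), (234, [535, -124, 17])]
211 [(232, [533, -132, 15])]
```

>>> step_arm(series=[[[0.05, -0.003, 0, 0, 0], [0.05, -0.006, 0, 0, 0], [0.05, -0.009, 0, 0, 0], [0.05, -0.009, 0, 0, 0], [0.05, 0.006, 0, 0, 0], [0.05, 0.006, 0, 0, 0], [0.05, 0.006, 0, 0, 0]]])

```text
clock: 42.47
position: [0.6051, -0.0953, 0.1098]
ee_rot: [-3.135, -0.118, -0.016]
force: [-1.0, -1.0, -5.7]
width: 0.722
```

```bash
python3 q.py w43 1
```

```text
t 42.47 pos [ 0.6051 -0.0953  0.1098] F [-1.  -1.  -5.7] tilt 41.3
251:-28/8 253:-32/9 255:-33/10 257:-35/11 259:-38/12 261:-40/13 263:-42/14 265:-45/15
```

View pics/w43c.png

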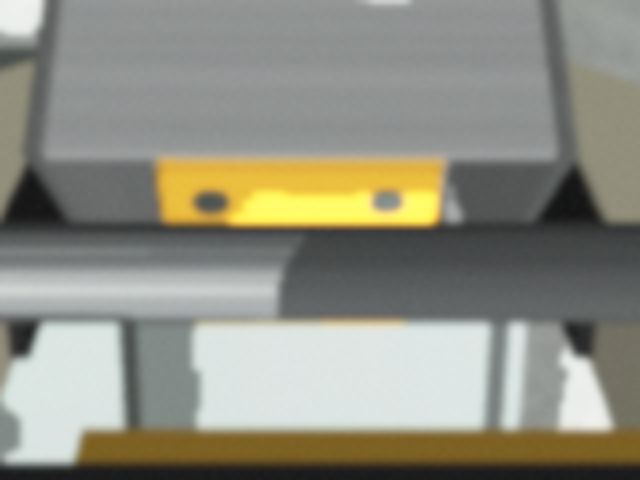

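```bash
python3 - <<'E'
from tilt import *
im,d,p,X,m=brass('scene','s44')
crop(im,215,185,275,235,12,'s44z')
m[:180]=0;m[240:]=0;m[:,:210]=0;m[:,290:]=0
v,u=np.nonzero(m)
for vv in range(v.min(),v.max()+1,2):
    k=v==vv
    print(vv,[(int(a),(X[vv,a]*1e3).round(0).astype(int).tolist()) for a in u[k][::2]])
E
python3 q.py w44
```

```text
195 [(257, [639, -156, 179])]
197 [(258, [642, -157, 174])]
199 [(232, [504, -95, 13]), (234, [511, -93, 15]), (236, [514, -88, 14])]
201 [(230, [505, -104, 13]), (232, [511, -102, 16]), (234, [515, -99, 15]), (236, [533, -111, 40]), (238, [542, -113, 48])]
203 [(229, [505, -111, 11]), (231, [511, -108, 12]), (233, [518, -107, 15]), (235, [534, -117, 37])]
205 [(227, [507, -122, 14]), (229, [512, -119, 14]), (231, [517, -115, 14]), (233, [537, -131, 44])]
207 [(226, [509, -130, 14]), (229, [519, -127, 18]), (231, [521, -121, 13]), (233, [534, -127, 28])]
209 [(228, [516, -129, 8]), (230, [524, -129, 15]), (233, [534, -128, 21]), (235, [537, -123, 18])]
211 [(232, [532, -130, 12]), (234, [535, -125, 10])]
t 42.62 pos [ 0.604  -0.0954  0.1096] F [-0.4 -0.1 -4.3] tilt 41.3
251:-28/8 253:-32/9 255:-33/10 257:-35/11 259:-38/12 261:-40/13 263:-42/14 265:-45/15
```

View pics/s44z.png

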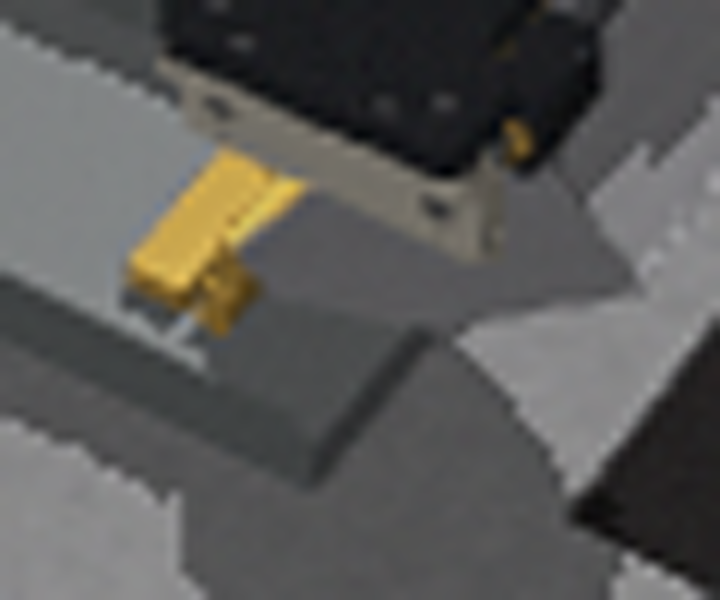

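View pics/w44c.png

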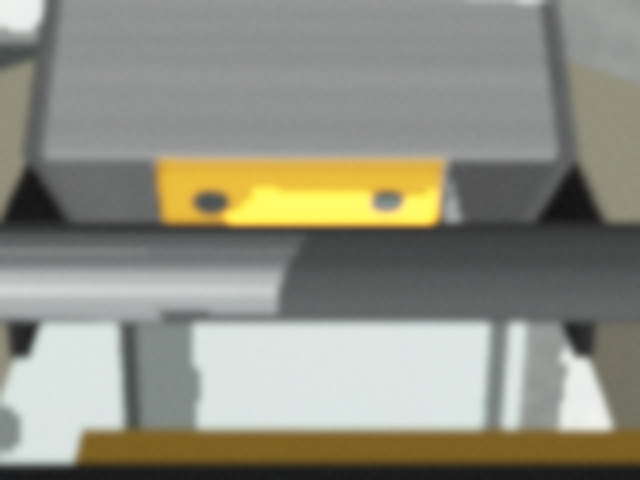

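>>> step_arm(series=[[[0.05, 0.002, 0, 0.001, 0], [0.05, 0.005, 0, 0.003, 0], [0.05, 0.008, 0, 0.005, 0], [0.05, 0.011, 0, 0.007, 0], [0.05, 0.013, 0, 0.008, 0], [0.05, 0.014, 0, 0.008, 0], [0.05, 0.014, 0, 0.008, 0]]])

```text
clock: 43.25
position: [0.6184, -0.0954, 0.1177]
ee_rot: [-3.136, -0.118, -0.015]
force: [-0.4, -0.2, -4.9]
width: 0.725
```

```bash
cat > b.py <<'E'
from tilt import *
import sys
im,d,p,X,m=brass('scene',sys.argv[1])
crop(im,215,185,275,235,12,sys.argv[1]+'z')
m[:180]=0;m[240:]=0;m[:,:210]=0;m[:,290:]=0
v,u=np.nonzero(m)
for vv in range(v.min(),v.max()+1,2):
    k=v==vv
    print(vv,[(int(a),(X[vv,a]*1e3).round(0).astype(int).tolist()) for a in u[k][::2]])
E
python3 b.py s45
python3 q.py w45
```

```text
196 [(262, [655, -157, 186])]
198 [(233, [506, -91, 15]), (235, [512, -90, 18]), (237, [528, -100, 39]), (262, [654, -156, 178])]
200 [(231, [506, -101, 15]), (233, [508, -95, 11]), (236, [531, -109, 41]), (238, [535, -105, 39]), (240, [535, -95, 29]), (242, [531, -81, 13])]
202 [(230, [508, -108, 15]), (232, [512, -105, 15]), (234, [530, -117, 39]), (236, [536, -115, 40]), (238, [536, -106, 32]), (240, [531, -90, 13])]
204 [(228, [507, -117, 14]), (230, [512, -114, 15]), (232, [531, -127, 39]), (235, [539, -123, 41]), (237, [535, -110, 26]), (239, [532, -97, 11])]
206 [(226, [508, -128, 16]), (228, [512, -123, 14]), (230, [516, -120, 14]), (232, [530, -127, 31]), (234, [538, -127, 36]), (236, [535, -115, 22])]
208 [(226, [510, -130, 10]), (228, [515, -128, 11]), (230, [521, -126, 14]), (232, [529, -126, 20]), (234, [537, -126, 25]), (236, [532, -112, 8])]
210 [(230, [524, -129, 10]), (232, [532, -130, 16]), (234, [535, -125, 14])]
212 [(233, [533, -127, 5])]
t 43.30 pos [ 0.6181 -0.0954  0.1176] F [-0.1  1.  -5.1] tilt 41.3
251:-28/8 253:-32/9 255:-33/10 257:-35/11 259:-38/12 261:-40/13 263:-42/14 265:-45/15 291:-92/26 293:-93/28 295:-95/29
```

View pics/s45z.png

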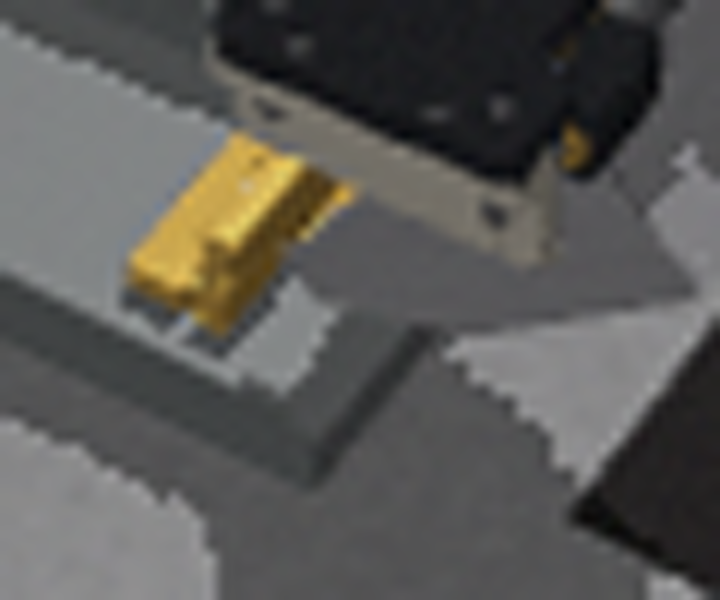

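View pics/w45c.png

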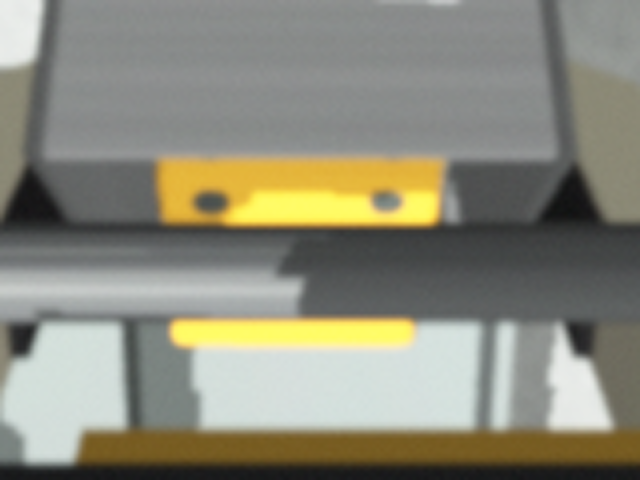

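>>> step_arm(series=[[[0.05, 0, 0, -0.006, 0], [0.05, 0, 0, -0.014, 0], [0.05, 0, 0, -0.022, 0], [0.05, 0, 0, -0.028, 0], [0.05, 0, 0, -0.032, 0], [0.05, 0, 0, -0.033, 0]]], squeeze=15)

```text
clock: 43.85
position: [0.6189, -0.0952, 0.0844]
ee_rot: [-3.135, -0.118, -0.016]
force: [2.1, 1.3, 5.3]
width: 0.728
```

>>> step_arm(series=[[[0.05, 0.002, 0, -0.001, 0], [0.05, 0.004, 0, -0.003, 0], [0.05, 0.006, 0, -0.005, 0], [0.05, 0.008, 0, -0.007, 0], [0.05, 0.01, 0, -0.009, 0], [0.05, 0.01, 0, -0.009, 0]]])

```text
clock: 44.35
position: [0.6288, -0.0949, 0.0747]
ee_rot: [-3.135, -0.118, -0.015]
force: [0.6, 1.2, -0.2]
width: 0.728
```

```bash
python3 b.py s46|tail -3
python3 q.py w46
```

```text
208 [(226, [510, -131, 10]), (228, [517, -130, 15]), (230, [522, -127, 16]), (232, [530, -127, 21]), (234, [534, -123, 20])]
210 [(230, [522, -128, 7]), (232, [530, -128, 13]), (234, [534, -123, 11])]
212 [(232, [530, -129, 4])]
t 44.40 pos [ 0.6287 -0.095   0.0749] F [ 0.5  2.2 -2.5] tilt 20.5
259:-14/-0 261:-13/2 263:-13/4 265:-14/5 291:-35/13 293:-37/14 295:-39/15 297:-41/15 299:-42/16 301:-44/17 303:-47/16 305:-48/18 307:-50/18 309:-51/19 311:-53/20 313:-55/20 315:-57/21 317:-58/22
```

View pics/s46z.png

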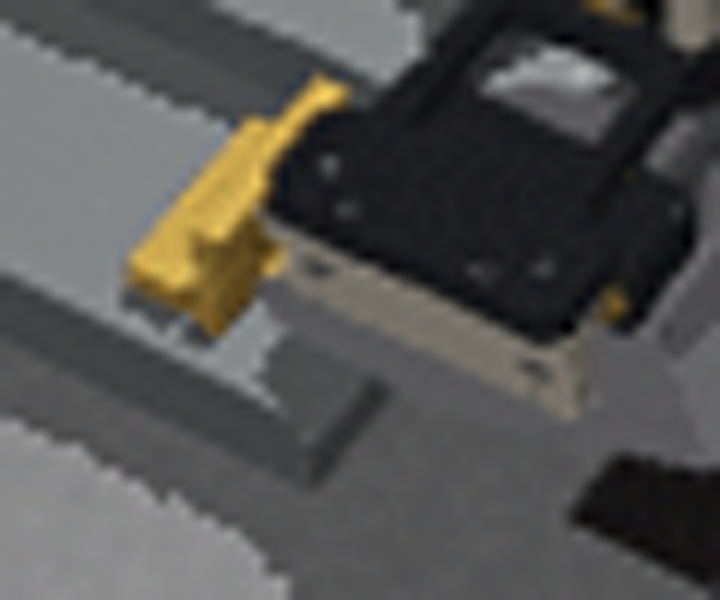

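View pics/w46c.png

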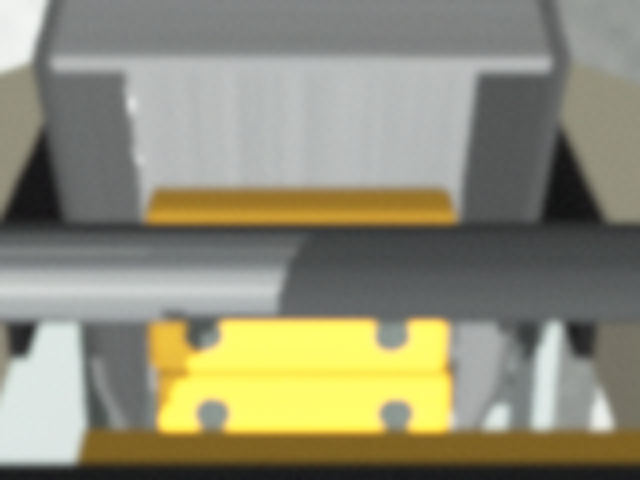

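>>> step_arm(series=[[[0.05, 0.002, 0, -0.003, 0], [0.05, 0.004, 0, -0.007, 0], [0.05, 0.006, 0, -0.011, 0], [0.05, 0.007, 0, -0.015, 0], [0.05, 0.009, 0, -0.019, 0], [0.05, 0.01, 0, -0.023, 0], [0.05, 0.0105, 0, -0.027, 0], [0.05, 0.011, 0, -0.031, 0], [0.05, 0.011, 0, -0.031, 0]]])

```text
clock: 45.2
position: [0.6411, -0.0946, 0.0435]
ee_rot: [-3.135, -0.119, -0.019]
force: [6.7, 3.2, -0.0]
width: 0.729
```

```bash
python3 b.py s47|tail -3
python3 q.py w47
```

```text
216 []
218 []
220 [(269, [677, -156, 106])]
t 45.25 pos [ 0.641  -0.0948  0.0437] F [ 5.3  2.4 -0.2] tilt -0.9
291:-11/10 293:-12/11 295:-14/11 297:-15/12 299:-16/12 301:-17/13 303:-18/13 305:-20/14 307:-21/14 309:-22/15 311:-23/15 313:-24/16 315:-26/16 317:-27/16
```

View pics/s47z.png

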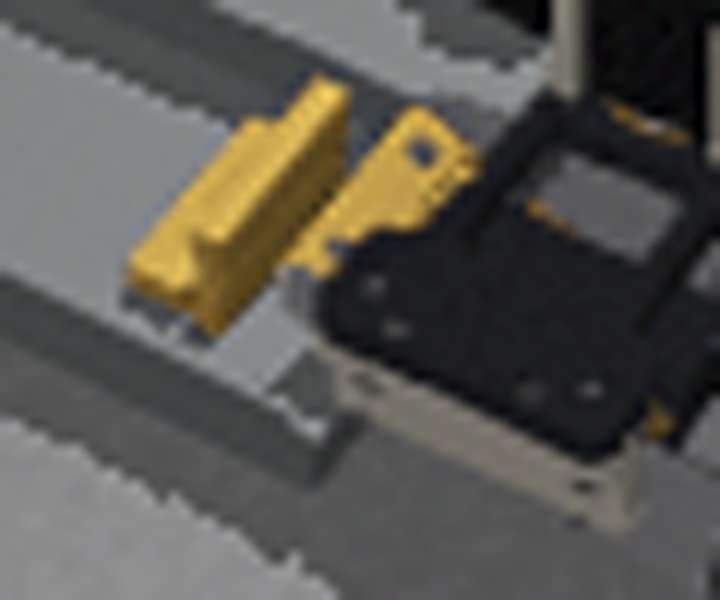

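View pics/w47c.png

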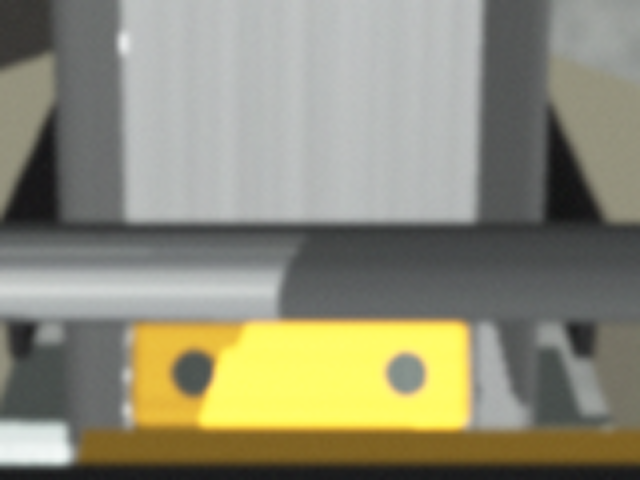

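>>> step_arm(series=[[[0.05, 0, 0, 0, 0], [0.05, 0, 0, 0, 0], [0.05, 0, 0, 0.01, 0], [0.05, 0, 0, 0.025, 0], [0.05, 0, 0, 0.035, 0], [0.05, 0, 0, 0.04, 0], [0.05, 0, 0, 0.04, 0], [0.05, -0.016, 0, 0.04, 0], [0.05, -0.02, 0, 0.04, 0], [0.05, -0.024, 0, 0.04, 0], [0.05, -0.026, 0, 0.04, 0], [0.05, -0.026, 0, 0.04, 0]]], squeeze=60)

```text
clock: 46.3
position: [0.6145, -0.095, 0.0835]
ee_rot: [-3.135, -0.118, -0.017]
force: [-0.3, 0.5, -5.1]
width: 0.727
```

```bash
python3 b.py s48|tail -1
python3 q.py w48
```

```text
212 [(233, [533, -128, 6])]
t 46.35 pos [ 0.615  -0.0949  0.0836] F [-0.2 -0.2 -5.4] tilt -0.6
291:-11/11 293:-12/11 295:-15/9 297:-16/11 299:-17/12 301:-18/13 303:-19/13 305:-20/14 307:-21/14 309:-22/15 311:-23/15 313:-25/16 315:-26/17 317:-27/17
```

View pics/s48z.png

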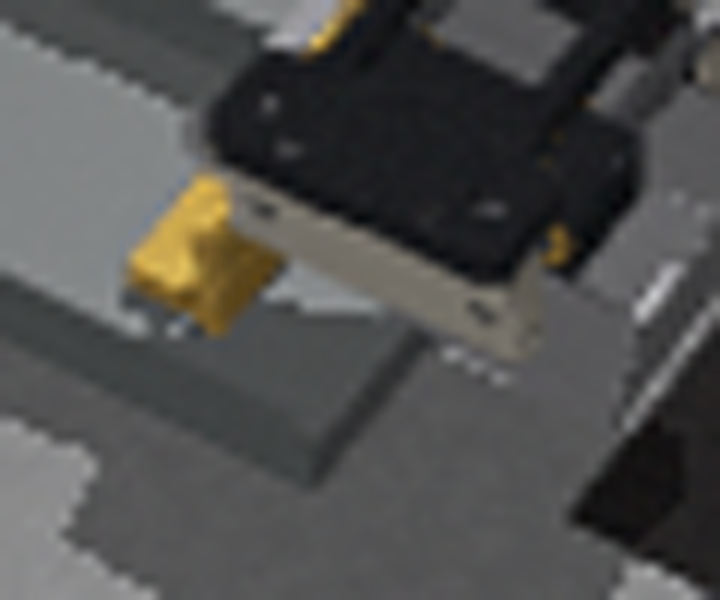

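View pics/w48c.png

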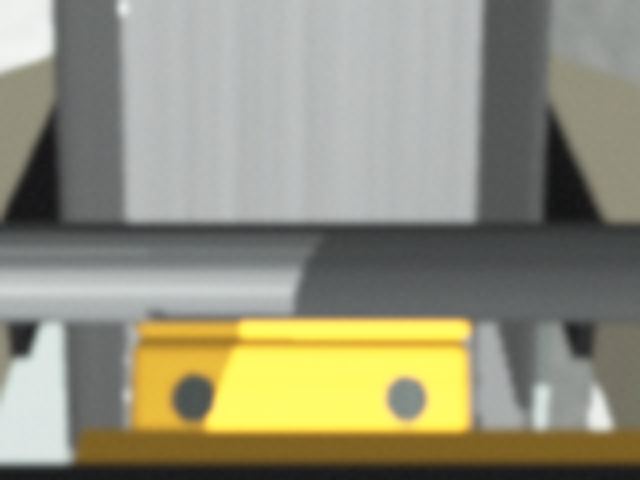

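>>> step_arm(series=[[[0.05, 0.002, 0, 0.008, 0], [0.05, 0.006, 0, 0.018, 0], [0.05, 0.012, 0, 0.026, 2], [0.05, 0.018, 0, 0.03, 6], [0.05, 0.024, 0.002, 0.03, 11], [0.05, 0.03, 0.005, 0.03, 16], [0.05, 0.034, 0.009, 0.03, 21], [0.05, 0.038, 0.013, 0.03, 26], [0.05, 0.042, 0.018, 0.03, 31], [0.05, 0.045, 0.023, 0.03, 36], [0.05, 0.047, 0.028, 0.03, 41], [0.05, 0.049, 0.034, 0.03, 46], [0.05, 0.051, 0.04, 0.03, 51], [0.05, 0.052, 0.046, 0.03, 56], [0.05, 0.053, 0.052, 0.03, 61], [0.05, 0.054, 0.058, 0.03, 66], [0.05, 0.055, 0.064, 0.03, 71], [0.05, 0.055, 0.069, 0.03, 76], [0.05, 0.055, 0.073, 0.03, 81], [0.05, 0.055, 0.076, 0.03, 85]]])

```text
clock: 48.07
position: [0.6711, -0.0186, 0.1148]
ee_rot: [-2.222, -2.206, -0.01]
force: [-0.8, 0.6, -4.6]
width: 0.726
```

```bash
python3 - <<'E'
from tilt import *
st()
im,d,p=grab('wrist','w49')
im,d,p=grab('scene','s49'); crop(im,190,130,350,260,5,'s49c')
im,d,p=grab('top','t49'); crop(im,200,140,320,280,5,'t49c')
E
```

```text
t 48.07 pos [ 0.6711 -0.0186  0.1148] F [-0.8  0.6 -4.6] w 0.0667 q [ 0.32  0.7  -0.6   1.54  0.42  1.03 -0.39]
ydir deg -0.43 z [-0.003  0.012 -1.   ]
```

View pics/s49c.png

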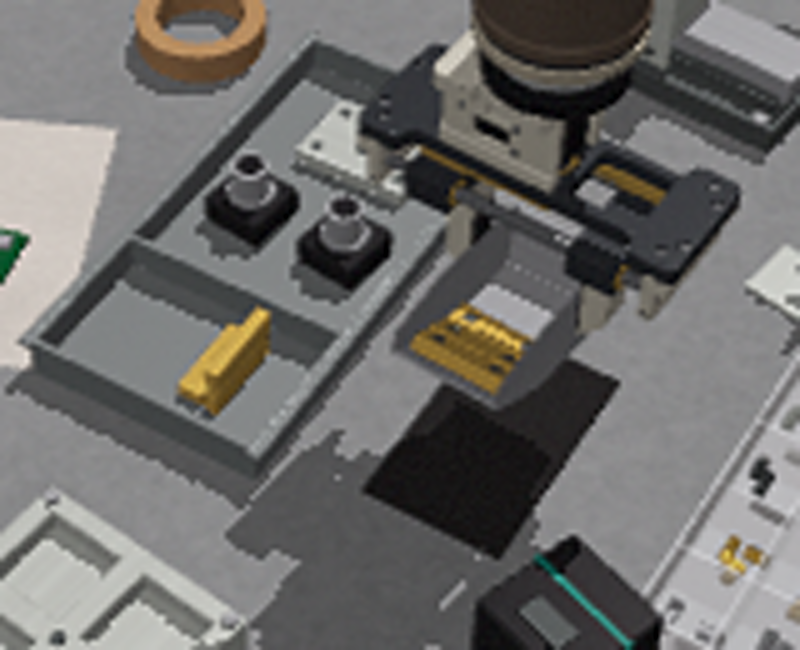

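View pics/w49.png

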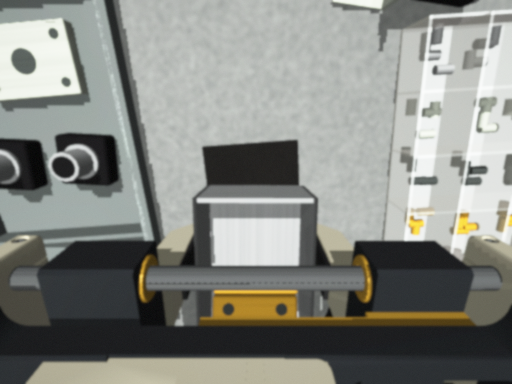

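>>> step_arm(series=[[[0.05, -0.001, 0.001, -0.012, 2], [0.05, -0.001, 0.001, -0.03, 4], [0.05, -0.001, 0.001, -0.048, 4], [0.05, -0.001, 0.001, -0.064, 4], [0.05, -0.001, 0.001, -0.075, 4], [0.05, -0.001, 0.001, -0.081, 4], [0.05, -0.001, 0.001, -0.083, 4], [0.05, -0.001, 0.001, -0.083, 4]]])

```text
clock: 48.88
position: [0.6691, -0.0216, 0.0349]
ee_rot: [-2.156, -2.274, -0.001]
force: [-17.3, -10.9, 35.3]
width: 0.727
```

>>> step_arm(series=[[[0.05, 0, 0, -0.001, 0], [0.05, 0, 0, -0.002, 0], [0.05, 0, 0, -0.002, 0]]])

```text
clock: 49.13
position: [0.6696, -0.0231, 0.0349]
ee_rot: [-2.16, -2.274, 0.0]
force: [-7.6, -5.8, 20.5]
width: 0.722
```

```bash
python3 - <<'E'
from tilt import *
st()
im,d,p=grab('wrist','w50')
im,d,p=grab('scene','s50'); crop(im,230,130,360,260,5,'s50c'); X=cloud(d,p)
o=observe();P=o['position']; M=R.from_rotvec(o['ee_rot']).as_matrix(); w=M[:2,1]*np.sign(M[0,1]); u=np.array([-w[1],w[0]])
rel=X-P; a=rel[...,:2]@u+.028; b=rel[...,:2]@w; z=X[...,2]
for sgn in (-1,1):
  print(sgn,[(round(lo+.005,3),np.percentile(z[s],92).round(4)) for lo in np.arange(-.07,.07,.01) for s in [(abs(b-sgn*.033)<.006)&(a>=lo)&(a<lo+.01)&(z>.02)&(z<.08)] if s.sum()>3])
hsv=cv2.cvtColor(im,cv2.COLOR_RGB2HSV)
fl=(abs(b)<.025)&(a>-.01)&(a<.05)&(z<.03)
print('floor',[(round(lo+.005,3),np.median(z[s]).round(4)) for lo in np.arange(-.06,.06,.01) for s in [(abs(b)<.025)&(a>=lo)&(a<lo+.01)&(z<.05)&(z>-.01)] if s.sum()>3])
E
```

```text
t 49.13 pos [ 0.6696 -0.0231  0.0349] F [-7.6 -5.8 20.5] w 0.0663 q [ 0.3   0.79 -0.56  1.6   0.5   0.9  -0.39]
ydir deg 2.96 z [-0.004  0.003 -1.   ]
-1 [(np.float64(-0.055), np.float64(0.0377)), (np.float64(-0.045), np.float64(0.0376)), (np.float64(-0.035), np.float64(0.0432)), (np.float64(-0.025), np.float64(0.0447)), (np.float64(-0.015), np.float64(0.0456)), (np.float64(-0.005), np.float64(0.0495)), (np.float64(0.005), np.float64(0.0482)), (np.float64(0.015), np.float64(0.0631)), (np.float64(0.025), np.float64(0.0734)), (np.float64(0.035), np.float64(0.0717)), (np.float64(0.045), np.float64(0.044)), (np.float64(0.055), np.float64(0.0491))]
1 [(np.float64(-0.055), np.float64(0.038)), (np.float64(-0.045), np.float64(0.0377)), (np.float64(-0.035), np.float64(0.0441)), (np.float64(-0.025), np.float64(0.0458)), (np.float64(-0.015), np.float64(0.0482)), (np.float64(-0.005), np.float64(0.0481)), (np.float64(0.005), np.float64(0.0472)), (np.float64(0.015), np.float64(0.053))]
floor [(np.float64(-0.055), np.float64(0.019)), (np.float64(-0.045), np.float64(0.0268)), (np.float64(-0.035), np.float64(0.0247)), (np.float64(-0.025), np.float64(0.0209)), (np.float64(-0.015), np.float64(0.0172)), (np.float64(-0.005), np.float64(0.0169)), (np.float64(0.005), np.float64(0.0166)), (np.float64(0.015), np.float64(0.0068)), (np.float64(0.025), np.float64(0.0069)), (np.float64(0.035), np.float64(0.0074)), (np.float64(0.045), np.float64(0.0073)), (np.float64(0.055), np.float64(0.0172))]
```

View pics/s50c.png

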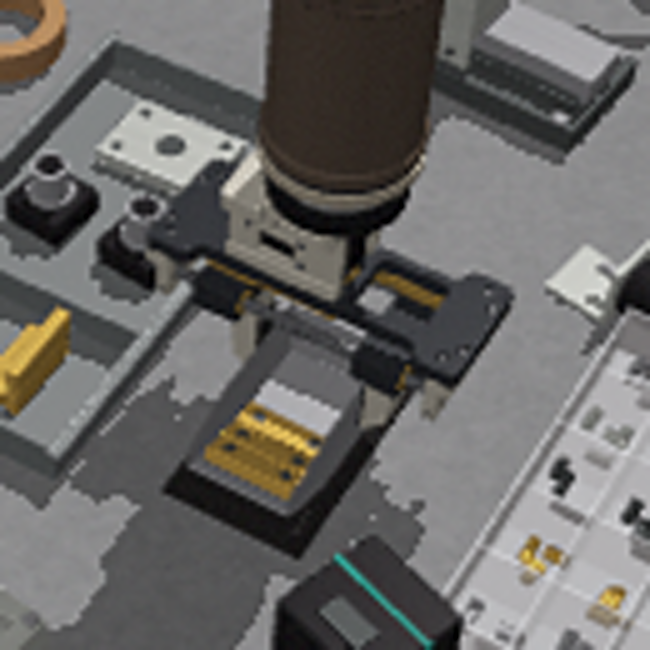

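View pics/w50.png

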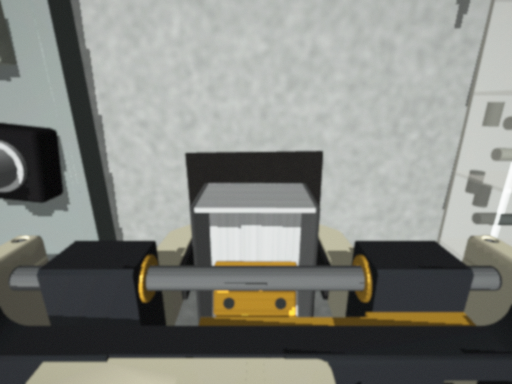

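>>> step_arm(series=[[[0.05, 0, 0.001, 0.001, 0], [0.05, 0, 0.001, 0.001, 0], [0.075, 0, 0.001, 0.001, 0], [0.085, 0, 0.001, 0.001, 0], [0.09, 0, 0.001, 0.001, 0], [0.09, 0, 0.001, 0.001, 0], [0.09, 0, 0.001, 0.02, 0], [0.09, 0, 0.001, 0.05, 0], [0.09, 0, 0.001, 0.09, 0], [0.09, 0, 0.001, 0.13, 0], [0.09, 0, 0.001, 0.17, 0], [0.09, -0.03, -0.04, 0.2, 0], [0.09, -0.06, -0.08, 0.22, 0], [0.09, -0.09, -0.12, 0.22, 0], [0.09, -0.12, -0.16, 0.22, 0], [0.09, -0.15, -0.2, 0.22, 0], [0.09, -0.17, -0.24, 0.22, 0], [0.09, -0.19, -0.28, 0.22, 0], [0.09, -0.21, -0.32, 0.22, 0], [0.09, -0.23, -0.36, 0.22, 0]]])

```text
clock: 50.9
position: [0.468, -0.3279, 0.2551]
ee_rot: [-2.16, -2.275, 0.0]
force: [-0.0, -0.3, -0.0]
width: 0.979
```

```bash
python3 - <<'E'
from m import *
st()
im,d,p=grab('scene','s51'); crop(im,190,110,350,260,5,'s51c')
im,d,p=grab('top','t51'); crop(im,150,140,300,280,5,'t51c'); crop(im,240,190,300,250,12,'t51b'); X=cloud(d,p); z=X[...,2]
np.savez('pics/t51.npz',im=im,d=d)
def show(t,c):
    for r,s,zz in c: print(t,np.round(r[0],4),np.round(r[1],4),round(r[2],1),'z',round(float(zz),4),s)
show('tin',comps(X,.008,.06,(205,140,275,185)))
show('tinrim',comps(X,.03,.06,(205,140,275,185),10))
show('mods',comps(X,.04,.06,(155,190,250,275),10))
show('barsbay',comps(X,.008,.06,(252,203,284,262),10))
show('barshigh',comps(X,.022,.06,(252,203,284,262),5))
show('knob',comps(X,.05,.07,(85,228,120,250),10))
show('inmag',comps(X,.045,.073,(87,190,110,225),5))
show('housing',comps(X,.05,.08,(262,95,305,140)))
E
```

```text
t 50.9 pos [ 0.468  -0.3279  0.2551] F [-0.  -0.3 -0. ] w 0.0899 q [ 0.98  0.42 -0.65  1.64  0.27  1.18  0.32]
ydir deg 2.97 z [-0.003  0.003 -1.   ]
tin [ 0.6706 -0.05  ] [0.0694 0.1198] 3.0 z 0.0218 [ 218  149   47   30 1224]
tinrim [ 0.6712 -0.0491] [0.0683 0.1182] 2.6 z 0.0424 [218 149  47  28 257]
tinrim [ 0.6693 -0.0957] [0.0027 0.0131] 88.9 z 0.0305 [258 161   2   6  10]
mods [0.5204 0.0169] [0.0207 0.0207] 0.2 z 0.0486 [212 216   9   9  69]
mods [0.4516 0.0135] [0.0232 0.0203] 89.0 z 0.048 [213 243  10   9  70]
barsbay [ 0.5043 -0.1521] [0.1188 0.0095] 4.4 z 0.0269 [277 203   7  46  91]
barsbay [ 0.521  -0.1018] [0.0383 0.0548] 4.4 z 0.0156 [252 212  21  16 254]
barsbay [ 0.4163 -0.1145] [0.009  0.0811] 4.0 z 0.0281 [252 257  32   5 115]
barshigh [ 0.5112 -0.1541] [0.1055 0.0043] 4.3 z 0.0282 [279 203   5  41  66]
barshigh [ 0.5267 -0.1019] [0.0104 0.0527] 3.8 z 0.04 [252 215  21   6  89]
barshigh [ 0.4163 -0.1145] [0.009  0.0811] 4.0 z 0.0283 [252 257  32   5 106]
knob [0.4821 0.3069] [0.0208 0.02  ] 89.4 z 0.0612 [ 96 233  10   9  73]
inmag [0.5593 0.3112] [0.0523 0.0848] 89.2 z 0.0564 [ 87 190  23  34 726]
housing [ 0.7863 -0.1613] [0.0697 0.0724] 74.5 z 0.0662 [267 102  32  32 734]
```

View pics/s51c.png

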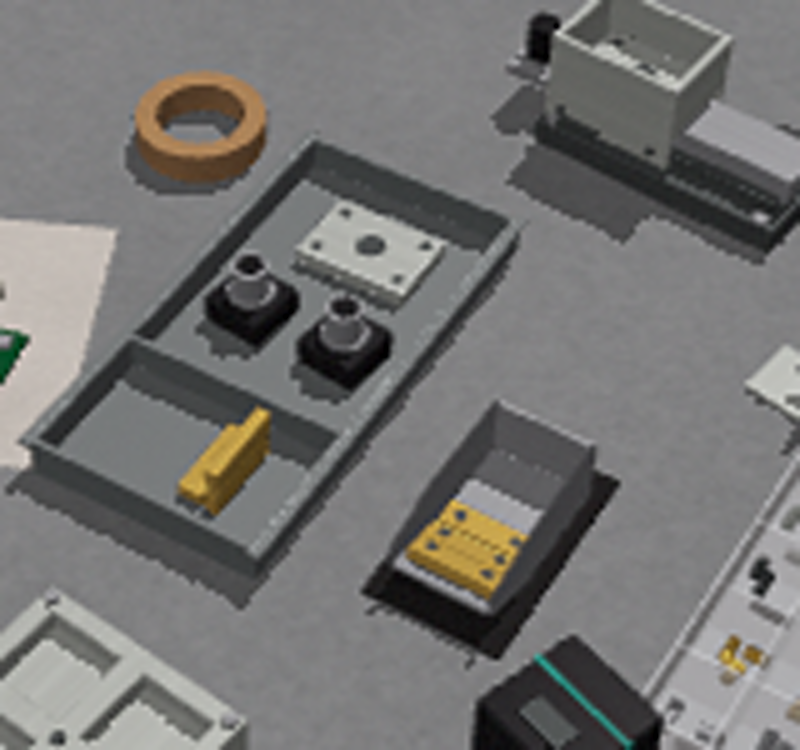

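View pics/t51c.png

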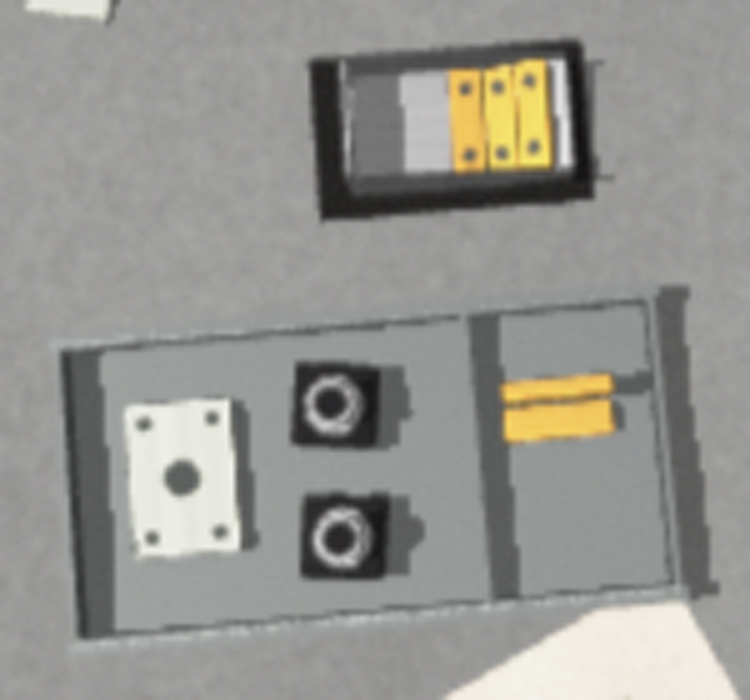

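View pics/t51b.png

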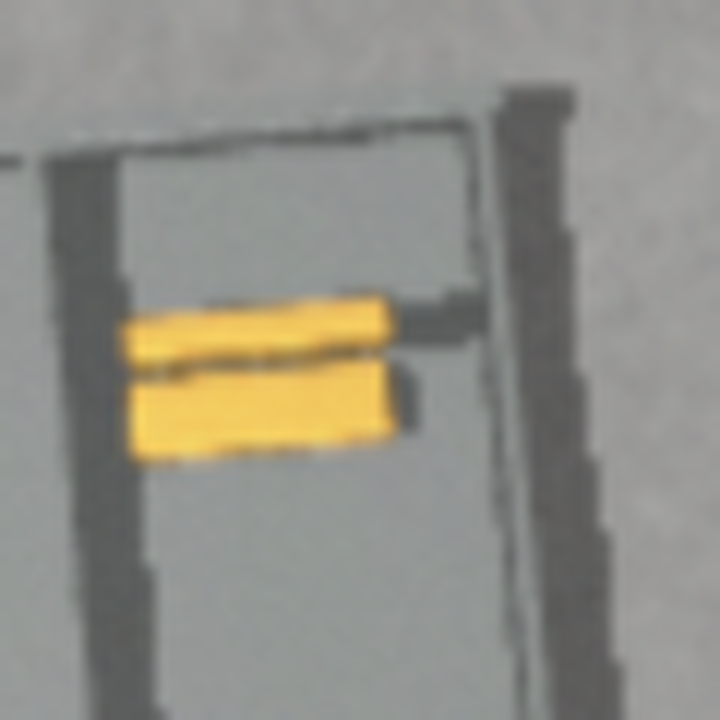

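```bash
python3 - <<'E'
from m import *
st(); im,d,p=grab('scene','s52'); st()
print(arm.sign_off())
E
```

```text
t 51.0 pos [ 0.4645 -0.3346  0.254 ] F [ 0.1 -0.3 -0. ] w 0.0901 q [ 0.99  0.42 -0.64  1.64  0.27  1.18  0.32]
ydir deg 2.3 z [-0.007 -0.    -1.   ]
t 51.05 pos [ 0.4669 -0.3305  0.2543] F [-0.1  1.3 -0. ] w 0.0906 q [ 0.99  0.42 -0.65  1.64  0.27  1.18  0.32]
ydir deg 2.53 z [-0.005  0.002 -1.   ]
the job is handed in; nothing more can be done
None
```

The kit is made up and the job is handed in at about 51 s of the 210 s allowed. No verdict was reported, but every check on the last images met the end conditions.

- **Plate and magazine:** I pulled the slide right out, laid plate 1 flat in the large bay and pushed the slide home. The knob read the same position as at the start. The stack top had dropped 12 mm, which is one plate.
- **Modules:** there were two in the mould, and both stand upright in the large bay beside the plate. Neither was knocked aside during the run.
- **Bars:** I rested the tin's lip on the tray wall, held it at about 41° when the bars began to shift, and tipped it back after three. Three bars are in the small bay and three are still in the tin.
- **Tin:** it stands level on its pad, about 4 mm from the pad's centre. The housing did not move, and the arm ended clear of everything. I did not re-measure the gearmotor; the arm never went near it.

Three things did not go cleanly:

- **Jam at the lip:** the first bar jammed under the lip, so I raised the tin about 2 cm at the same tilt to free it. A short jerk of the tin brought the third bar over.
- **Precarious bars:** two of the bars in the bay rest on edge, one on top of the other, with the top at 40 mm. Their depth readings match that arrangement and both are inside the bay, but the upper one could topple within it.
- **Tin set-down:** I lowered the tin a little hard, with the wrist force reading 35 N against the 120 N limit.

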